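# Stow the hose fittings in the two-door cupboard

## Task

Open the small blue two-door cupboard (latched left door wide open first, then raise the right door's bolt and swing that door wide open too), pull its tray right out and lay every hose-end fitting that is on the bench on the tray floor, none on top of another. Then shut everything up again: tray fully in, right door shut and bolted down fully while the left door is still open, then left door shut with the latch bar dropped home behind its keeper. Leave the other things on the bench where they are.

Things in the scene. Friction and masses are not known exactly. Their poses are not given: they have to be found in the camera images.
- cabinet: steel cupboard, fixed, 300 mm wide (y), 152 high. Origin on the bench under the middle of the door-hinge line; x points into it, y to the left seen from the robot. Body and roof: x +4 to +200 mm. The two box-shaped doors fill x 0 to -50, tops at z 152, and meet at y 0; shut, they cover the tray's tab. Bar and keeper stand out to x -73. Lengths below are in this frame, all shut.
- active (a joint): angle of the left door, rad: 0 shut, to 1.9; swings outwards, clockwise from above. 144 mm wide, stays where left (0.12 N m). A strip on its edge overlaps the right door's front by 12 mm, so this one opens first and shuts last. A steel ear on its top (z 152 to 212, y +26 to -27) covers the bolt knob: shut, it stops the bolt rising; with the bolt up it cannot shut.
- latch (a joint): gravity latch bar on the left door's front, rad: 0 level (falls there when let go), grows as it lifts about its pin, to 0.6. Bar 8 mm thick, 14 high; its tip passes 46 mm beyond the door edge, between the right door's front and the keeper lip (4 mm play). It clears the lip from 0.14 rad; lift 0.2 to 0.25. Down, the left door cannot open, nor (bar before the lip) shut fully.
- latch_pivot (a point): pivot of the latch bar: x -60, y +131, z 135 mm with the door shut; 15 mm from the left door's hinge line along the door
- latch_post (a point): grip point on the upright round steel post (20 mm diameter) on the latch bar, handle of the left door: 75 mm from the pivot along the bar and 50 mm above it (x -60, y +56, z 185 mm when shut and down; post top z 205). Holding it, lift the bar about its pivot, then swing the door; on shutting keep it lifted until the door is shut, then lower.
- active_hinge (a point): left door's hinge line at bench height (cabinet x 0, y +146 mm, z 0)
- passive (a joint): angle of the right (passive) door, rad: 0 shut, to 1.9; swings outwards about the vertical line x 0, y -146 mm, counter-clockwise seen from above. 144 mm wide, stays where left (about 0.12 N m). Held by its bolt, and by the left door's strip.
- bolt (a joint): height of the right door's sliding bolt, m: 0 fully down (its foot behind the 12 mm high sill lip, 4 mm play), 0.03 fully up; free of the lip above 0.012. Stays where left (friction 2.5 N). When it is down the door cannot open, nor shut past the lip.
- bolt_knob (a point): grip point of the bolt's round knob, 20 mm diameter: on top of the right door, 130 mm from its hinge line, x -40, y -16, z 185 mm when shut and down (knob from z 158 to 202 mm); carried up with the bolt. It also serves as handle for swinging the right door.
- passive_hinge (a point): right door's hinge line at bench height (cabinet x 0, y -146 mm, z 0)
- keeper (a point): top of the keeper lip on the front of the right door (5 mm thick, 20 mm wide, lip top z 143 mm, x -70 mm, y -28 mm when shut)
- tray (a joint): how far the tray is pulled out, m: 0 fully in, 0.15 fully out; slides along -x of the cabinet, about 1.5 N friction. Its front and grip tab hit a shut door.
- tray_tab (a point): grip point of the tray's upright grip tab at the middle of its front: tab 16 mm wide in y, 34 mm long in x, top at z 138 mm; the point is x -12, y 0, z 120 mm with the tray in. Pinch from above across y; the roof edge is 16 mm behind the point.
- tray_floor (a point): middle of the tray's inner floor, axes as the cabinet's: x +98, z 30 mm with the tray in, x -52 out (roof edge then 56 mm behind it). Inside 162 mm (x) by 242 mm (y), side walls 41 mm above the floor, front plate 62 mm above it at 85 mm before this point. Holds three fittings side by side along x, 70 mm apart.
- fit0: steel hose-end fitting lying on the bench, 96 mm long: hexagon nut (36 mm across flats, 26 long) at its -x end, round ribbed ferrule 30 mm diameter, end flange 36 mm diameter at +x. About 0.26 kg. Origin on the axis in the ferrule, 48 mm from the nut's end face, near the centre of mass (grip here, across the axis); x along the axis; 18 mm above what it lies on. May be absent.
- fit1: steel hose-end fitting lying on the bench, 96 mm long: hexagon nut (36 mm across flats, 26 long) at its -x end, round ribbed ferrule 30 mm diameter, end flange 36 mm diameter at +x. About 0.26 kg. Origin on the axis in the ferrule, 48 mm from the nut's end face, near the centre of mass (grip here, across the axis); x along the axis; 18 mm above what it lies on. May be absent.
- fit2: steel hose-end fitting lying on the bench, 106 mm long: hexagon nut (36 mm across flats, 26 long) at its -x end, round ribbed ferrule 30 mm diameter, end flange 36 mm diameter at +x. About 0.26 kg. Origin on the axis in the ferrule, 48 mm from the nut's end face, near the centre of mass (grip here, across the axis); x along the axis; 18 mm above what it lies on. May be absent.
- fit3: steel hose-end fitting lying on the bench, 106 mm long: hexagon nut (36 mm across flats, 26 long) at its -x end, round ribbed ferrule 30 mm diameter, end flange 36 mm diameter at +x. About 0.26 kg. Origin on the axis in the ferrule, 48 mm from the nut's end face, near the centre of mass (grip here, across the axis); x along the axis; 18 mm above what it lies on. May be absent.
- sleeve: bystander: brass stepped bush standing on end, 40 mm diameter, 32 mm high; origin under its centre
- spanner: bystander: open spanner 190 mm long lying flat; origin under its middle
- hammer: bystander: hammer with wooden handle, lying
- oil_can: bystander: green can 68 mm diameter, 120 mm high
Not all that is in view belongs to the job. Leave any red look-alike of the fit0 alone. Leave any turquoise look-alike of the fit3 alone.

How it is judged:
By the outcome, as a careful person would: the job done as asked, in the order asked, and still so for the second after the job is handed in, with the robot touching nothing.
Of fit0, fit1, fit2, fit3 only 2 to 3 are there at a start; the rules pass over those that are not, and their reading is None.
At some moment in a run one of fit0, fit1, fit2, fit3 may be knocked a few centimetres aside while the robot is not near it.
Once in a run the grip may slacken for a moment while it holds something.
It also fails if it takes over 210 s, if anything falls off the work surface, if the arm or the gripper's body presses on something with over 40 N, if the wrist force passes 120 N, or if a joint passes its speed limit or range.

## Robot

A 6-joint arm with a two-finger parallel gripper is mounted at the origin on the work surface. World frame = base frame: x ahead of the robot, y to its left, z up, the work surface at z = 0. Lengths are in m, angles in degrees, forces in N, time in s.
With the tool pointing down it reaches from about 0.375 to 0.9 m from the base axis. Payload 3.1 kg.
Tool frame: the origin (TCP) lies at the very end of the fingers, on their centre line; the grasp point (between the pads) lies 19 mm behind it; x points along the fingers, z is the direction in which the jaws open and shut, and the axes are right-handed (so a half turn about x gives the same grasp; the last joint's range is limited). The gripper opens to 87 mm and grips with 3 to 60 N. Pads are 19 mm wide; open, the fingers measure 117 mm over their backs; the gripper's body (75 mm by 190 mm) begins 51 mm behind the grasp point.
Start: joints at [57.267, 30.224, 82.088, -0, 67.689, -10.227], TCP at [0.239, 0.577, 0.197] pointing down, gripper open.
Joint ranges: [-176.69, 176.69], [-43.24, 126.21], [12.49, 139.97], [-82, 262], [0, 151.66], [-163.58, 163.58]. Speed limits (degrees/s): [159.86, 159.86, 180, 180, 180, 180].

## Interface

Orientations are given as a 3x3 rotation matrix whose columns are the frame's x, y, z axes.
In Python, from rig import bot gives the robot as it stands.
- The arm moves only by the tool send_rows, never from a script. Its arguments are lists of equal length, an entry for each row: "fingers": the opening, from 0 (shut) to 1 (fully open); "dp": the shift along the world's x, y, z in mm, a list of three; "turn": the turn, a rotation vector about the world's x, y, z in rad, a list of three. In form: {"fingers": [fingers, ...], "dp": [[tx, ty, tz], ...], "turn": [[rx, ry, rz], ...]}. A call has 1 to 10 rows; each row is the pose to reach, as a shift and turn from the pose measured when the call began; what a row does not reach only later rows make up. A row lasts 1/12 s, in which the tool goes at most 41.7 mm and 7.16 degrees, less where a joint would pass 70% of its speed; a pose out of reach is approached as far as the arm can. A call with a gripper value outside its range is refused whole. The fingers move at their own pace and stop on an object; the grip force is fixed at half the most. Time passes only in rows, so rows that repeat a pose let the fingers close. It gives the time, the measured TCP pose, the force and the opening at its end, in the units of the state.
- bot.read_state(): the state, without advancing time (a new reading comes with each control period).
- bot.capture(name): name is "side" or "top"; returns a dict with "img" (480x640x3 uint8, blue, green, red), "z_map" (480x640 float32, m along the optical axis (not along the pixel's ray), 0 where there is no reading), "mtx" (3x3 intrinsics, pixels), "k1" (the pictures are not rectified: a ray, as slopes to the right and down, at radius r is drawn at 1 + k1 r^2 times it, then the intrinsics apply), "origin" and "orientation" of the camera in the world. Camera axes: x right, y up, looking along -z (the intrinsics and any distortion apply to the point x, -y, -z); pixel columns grow to the right and rows downward; lengths in m; the calibration is good to about 2 mm. A picture is of the moment at which its call begins.
- bot.hand_in(): hands the job in, once; it reports no verdict.
The state is a dict: "time_s": time; "joint_positions": joint angles; "qvel": joint speeds; "tau": joint torques, N m; "position": TCP position; "tcp_rot": TCP orientation; "force": force on the tool from outside, world axes, zero at the start; "moment": the same for the moment, N m; "opening": opening from 0.0 (shut) to 1.0 (fully open).
Only numpy, scipy, OpenCV 4.12 (cv2) and the standard library are available. Lean on these libraries where they do the work, as an engineer would, in place of code of your own. Each camera call takes 0.05 s, during which the arm holds its last target.

## Working session

There is one attempt and no reset: what is moved stays moved. The work goes in short steps, Python scripts to look and compute and a tool call to move; the robot and the scene stay as the last step left them, time stands still between calls to the robot, and variables do not carry over. Pictures are saved under pics/ and viewed, and the job is handed in when it is done.

Besides the shell and the picture viewer there is one more tool, called as name(argument=value, ...) on one line, values as JSON. send_rows: Moves the arm, as the interface text tells. Its arguments: {"type":"object","properties":{"fingers":{"type":"array","items":{"type":"number"}},"dp":{"type":"array","items":{"type":"array","items":{"type":"number"}}},"turn":{"type":"array","items":{"type":"array","items":{"type":"number"}}}},"required":["fingers","dp","turn"]}

```bash
ls; mkdir -p pics
cat > h.py <<'E'
import numpy as np, cv2
from rig import bot
def cap(name,fn=None):
    c=bot.capture(name)
    if fn: cv2.imwrite('pics/'+fn,c['img'])
    return c
def und(c,uv):
    uv=np.atleast_2d(np.array(uv,float)); K=np.array(c['mtx'])
    d=np.stack([(uv[:,0]-K[0,2])/K[0,0],(uv[:,1]-K[1,2])/K[1,1]],1)
    s=d.copy()
    for _ in range(20):
        r2=(s**2).sum(1,keepdims=True); s=d/(1+c['k1']*r2)
    return s
def ray(c,uv):
    s=und(c,uv); v=np.stack([s[:,0],-s[:,1],-np.ones(len(s))],1)
    return np.array(c['origin']), v@np.array(c['orientation']).T
def onz(c,uv,z):
    o,v=ray(c,uv); t=(z-o[2])/v[:,2]; return o+v*t[:,None]
def pts(c,uv):
    uv=np.atleast_2d(uv).astype(int); o,v=ray(c,uv); return o+v*c['z_map'][uv[:,1],uv[:,0]][:,None]
def proj(c,P):
    P=np.atleast_2d(P); q=(P-np.array(c['origin']))@np.array(c['orientation'])
    s=np.stack([q[:,0]/-q[:,2],-q[:,1]/-q[:,2]],1); r2=(s**2).sum(1,keepdims=True); s=s*(1+c['k1']*r2)
    K=np.array(c['mtx']); return s*[K[0,0],K[1,1]]+[K[0,2],K[1,2]]
def cloud(c):
    H,W=c['z_map'].shape; u,v=np.meshgrid(np.arange(W),np.arange(H))
    uv=np.stack([u.ravel(),v.ravel()],1); return pts(c,uv).reshape(H,W,3)
E
python3 - <<'E'
from h import *
s=bot.read_state(); print({k:np.round(v,3).tolist() for k,v in s.items()})
for n in('side','top'):
    c=cap(n,n+'0.png'); print(n,np.round(c['mtx'],1).tolist(),c['k1'],np.round(c['origin'],3),np.round(c['orientation'],3).tolist(),(c['z_map']>0).mean())
E
```

```text
pics
{'time_s': 0.0, 'joint_positions': [57.268, 30.279, 82.155, -0.001, 67.688, -10.226], 'qvel': [0.08, -0.051, 0.034, 0.036, 0.108, -0.074], 'tau': [-0.001, -44.004, -17.659, 0.063, 0.058, -0.0], 'position': [0.239, 0.577, 0.196], 'tcp_rot': [[-0.001, -0.924, 0.383], [-0.002, 0.383, 0.924], [-1.0, 0.0, -0.002]], 'force': [0.586, 0.398, 1.056], 'moment': [-0.034, -0.003, -0.009], 'opening': 0.999}
side [[461.0, 0.0, 321.0], [0.0, 461.0, 241.6], [0.0, 0.0, 1.0]] 0.026456447937364447 [1.345 0.015 1.406] [[-0.002, -0.849, 0.529], [1.0, 0.003, 0.008], [-0.008, 0.529, 0.849]] 0.99595703125
top [[594.2, 0.0, 304.0], [0.0, 594.2, 243.9], [0.0, 0.0, 1.0]] 0.05697971397143451 [0.47  0.004 1.593] [[-0.017, 0.999, -0.043], [-1.0, -0.017, 0.003], [0.003, 0.044, 0.999]] 0.9962272135416667
```

View pics/side0.png

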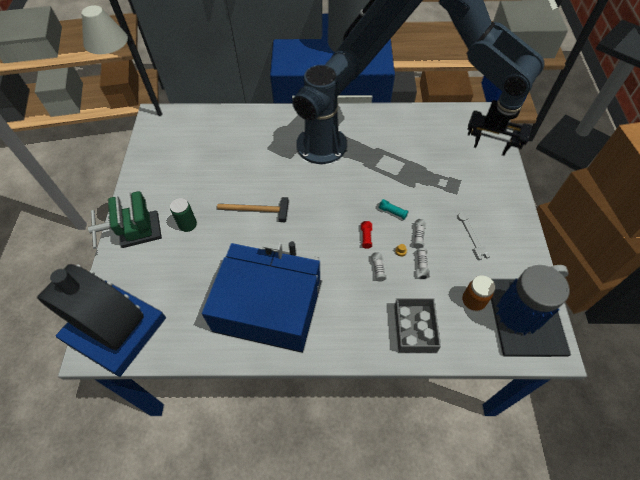

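View pics/top0.png

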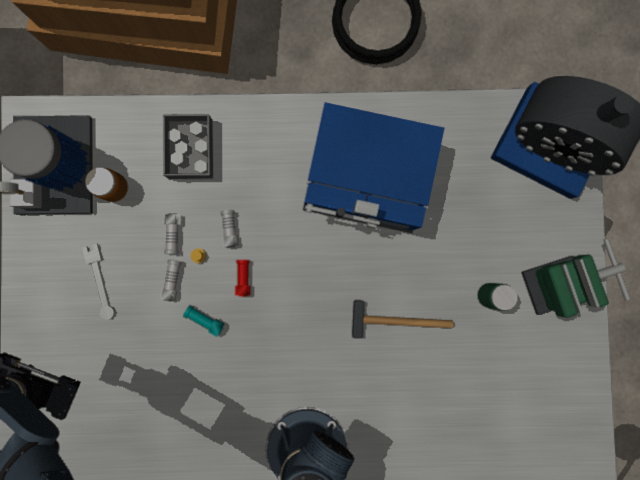

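The side view shows the cupboard at about (265,295), three grey fittings at (419,233), (422,262) and (378,265), and red and turquoise look-alikes. The top view agrees: fittings at (173,233), (172,280) and (230,228), with the bolt, ear and latch at about (340-380,212).

```bash
cat > m.py <<'E'
from h import *
def cabinet(c):
    X=cloud(c); hsv=cv2.cvtColor(c['img'],cv2.COLOR_BGR2HSV)
    blue=(hsv[...,0]>100)&(hsv[...,0]<130)&(hsv[...,1]>120)
    m=blue&(abs(X[...,2]-.152)<.008)&(X[...,1]>-.35)&(X[...,1]<.1)
    return X,m
def fits(c):
    X=cloud(c); hsv=cv2.cvtColor(c['img'],cv2.COLOR_BGR2HSV)
    m=((X[...,2]>.008)&(X[...,2]<.05)&(hsv[...,1]<60)&(X[...,0]>.3)&(X[...,0]<.9)&(abs(X[...,1])<.6)).astype(np.uint8)
    n,l,st,ce=cv2.connectedComponentsWithStats(m)
    out=[]
    for i in range(1,n):
        if st[i,4]<150: continue
        P=X[l==i]; r=cv2.minAreaRect((P[:,:2]*1000).astype(np.float32))
        out.append((st[i,4],np.round(r[0],1),np.round(r[1],1),round(r[2],1),np.round(ce[i]),round(P[:,2].max(),3)))
    return out
E
python3 - <<'E'
from m import *
for n in('top','side'):
    c=cap(n); X,m=cabinet(c)
    n_,l,st,ce=cv2.connectedComponentsWithStats(m.astype(np.uint8))
    for i in range(1,n_):
        if st[i,4]>150:
            P=X[l==i]; r=cv2.minAreaRect((P[:,:2]*1000).astype(np.float32)); print(n,st[i],np.round(r[0],1),np.round(r[1],1),r[2],np.median(P[:,2])); print(np.round(cv2.boxPoints(r),0).tolist())
    P=X[m]; r=cv2.minAreaRect((P[:,:2]*1000).astype(np.float32)); print('all',r)
    print(*fits(c),sep='\n')
    # high things
    h=(X[...,2]>.16)&(X[...,2]<.23)&(X[...,1]>-.3)&(X[...,1]<.05)&(X[...,0]>.4)&(X[...,0]<.75)
    n_,l,st,ce=cv2.connectedComponentsWithStats(h.astype(np.uint8))
    for i in range(1,n_):
        if st[i,4]>8: P=X[l==i]; print('hi',st[i],np.round(P.mean(0),3),np.round(P.min(0),3),np.round(P.max(0),3))
for n,bx in(('top',(290,90,460,250)),('side',(190,230,340,350))):
    c=cap(n); x0,y0,x1,y1=bx; cv2.imwrite('pics/z_%s.png'%n,cv2.resize(c['img'][y0:y1,x0:x1],None,fx=4.5,fy=3.75 if n=='top' else 4.5))
E
```

```text
top [ 308  103  136  102 9587] [ 750.1 -181. ] [299.4 196.9] 76.76679992675781 0.1516978931716837
[[620.0, -304.0], [812.0, -349.0], [880.0, -58.0], [689.0, -13.0]]
top [ 305  182   62   30 1027] [644.2 -79.7] [143.4  50.1] 76.86944580078125 0.15159213970105534
[[604.0, -144.0], [652.0, -155.0], [685.0, -16.0], [636.0, -4.0]]
top [ 367  195   59   32 1020] [ 610.5 -223. ] [143.2  50.2] 76.6036148071289 0.1517890410819528
[[570.0, -287.0], [618.0, -298.0], [651.0, -159.0], [603.0, -148.0]]
all ((724.3480834960938, -174.92555236816406), (299.458984375, 249.7661895751953), 76.79196166992188)
(np.int32(1159), array([760.9, 578.4]), array([ 43.4, 261.2]), 89.9, array([ 84., 163.]), np.float64(0.03))
(np.int32(787), array([803.3, 303.6]), array([106.7, 148.5]), 89.9, array([177., 141.]), np.float64(0.05))
(np.int32(240), array([770.7, 262.3]), array([ 92.8, 195.1]), 52.9, array([200., 161.]), np.float64(0.05))
(np.int32(154), array([849.8, 279.6]), array([36.2, 37.5]), 15.2, array([196., 129.]), np.float64(0.041))
(np.int32(469), array([585.9, 197.5]), array([100.6,  40.2]), 3.4, array([22
[... 1159 characters left out ...]
10.4, 351.4]), array([ 48.4, 229. ]), 86.3, array([421., 249.]), np.float64(0.044))
(np.int32(289), array([578.1, 196.4]), array([111.2,  41.5]), 5.4, array([378., 266.]), np.float64(0.044))
(np.int32(696), array([760.3, 575.9]), array([ 48. , 261.6]), 90.0, array([503., 324.]), np.float64(0.039))
(np.int32(278), array([827.7, 264.6]), array([196.8,  96.5]), 37.3, array([411., 340.]), np.float64(0.05))
(np.int32(848), array([791.1, 305.9]), array([106.5, 142.2]), 89.3, array([419., 319.]), np.float64(0.05))
hi [262 239  20  19 222] [ 0.614 -0.147  0.202] [ 0.593 -0.176  0.16 ] [ 0.631 -0.12   0.22 ]
hi [288 241   7  13  74] [ 0.609 -0.088  0.192] [ 0.594 -0.098  0.161] [ 0.616 -0.079  0.211]
```

View pics/z_top.png

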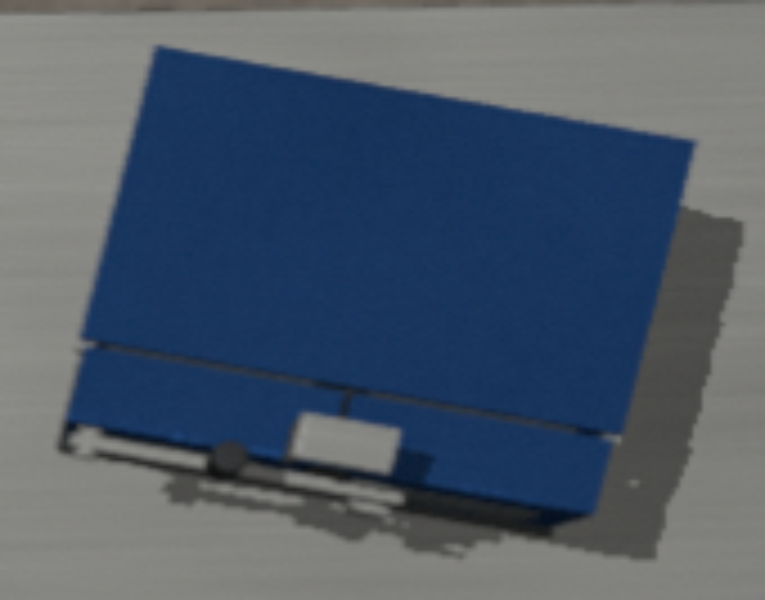

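View pics/z_side.png

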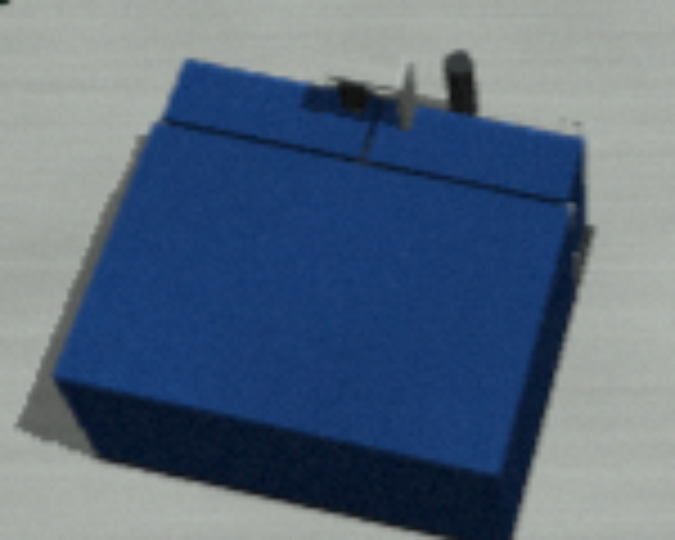

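send_rows(fingers=[1,1,1,1,1,1,1,1,1,1], dp=[[10,-30,30],[30,-65,60],[50,-95,75],[70,-130,75],[90,-165,75],[110,-200,75],[130,-236,75],[150,-272,75],[170,-308,75],[190,-344,75]], turn=[[0,0,-0.07],[0,0,-0.14],[0,0,-0.21],[0,0,-0.28],[0,0,-0.35],[0,0,-0.42],[0,0,-0.5],[0,0,-0.6],[0,0,-0.7],[0,0,-0.8]])

```text
time_s: 1.13
position: [0.4292, 0.2321, 0.2723]
tcp_rot: [[-0.0, -0.365, 0.931], [0.0, 0.931, 0.365], [-1.0, 0.0, -0.0]]
force: [0.3, 0.6, -0.1]
opening: 1.003
```

```bash
cat > t.py <<'E'
from h import *
from scipy.spatial.transform import Rotation as R
TH=np.radians(-13.15); O=np.array([650.5,-157.5,0])
CX=np.array([np.cos(TH),np.sin(TH),0]); CY=np.array([-np.sin(TH),np.cos(TH),0]); CZ=np.array([0,0,1.])
def w(x,y,z): return O+x*CX+y*CY+z*CZ
def Rdown(az): # az deg of jaw axis
    a=np.radians(az); X=np.array([0,0,-1.]); Z=np.array([np.cos(a),np.sin(a),0]); return np.stack([X,np.cross(Z,X),Z],1)
def delta(p,Rt,s=None):
    s=s or bot.read_state()
    P=np.array(s['position'])*1000; A=np.array(s['tcp_rot'])
    return np.round(p-P,1).tolist(), np.round(R.from_matrix(Rt@A.T).as_rotvec(),3).tolist()
def tcp_from_grasp(g,Rt): return np.asarray(g)+19*Rt[:,0]
def st():
    s=bot.read_state(); print('t',round(s['time_s'],2),'q',np.round(s['joint_positions'],1),'p',np.round(np.array(s['position'])*1000,1),'F',np.round(s['force'],1),'op',round(s['opening'],3)); return s
def cabp(p): d=np.asarray(p)-O; return np.round([d@CX,d@CY,d[2]],1)
E
python3 - <<'E'
from t import *
st(); Rt=Rdown(-13.15); print(delta(tcp_from_grasp(w(-60,56,285),Rt),Rt))
E
```

```text
t 1.13 q [15.2 14.4 95.6  0.  70.1 -6.1] p [429.2 232.1 272.3] F [ 0.3  0.6 -0.1] op 1.003
([175.6, -321.4, -6.3], [-0.0, -0.0, -0.603])
```

send_rows(fingers=[1,1,1,1,1,1,1,1,0.8,0.7], dp=[[20,-36,0],[40,-72,0],[60,-108,0],[80,-144,0],[100,-180,0],[120,-216,0],[140,-252,0],[160,-288,0],[175.5,-321.5,-6],[175.5,-321.5,-6]], turn=[[0,0,-0.06],[0,0,-0.12],[0,0,-0.18],[0,0,-0.24],[0,0,-0.3],[0,0,-0.36],[0,0,-0.42],[0,0,-0.5],[0,0,-0.6],[0,0,-0.603]])

```text
time_s: 1.97
position: [0.6076, -0.0967, 0.2651]
tcp_rot: [[0.002, 0.237, 0.972], [-0.004, 0.972, -0.237], [-1.0, -0.003, 0.003]]
force: [-0.6, -0.3, 0.3]
opening: 0.924
```

Run:
```python
from t import *
st(); Rt=Rdown(-13.15); print(delta(tcp_from_grasp(w(-60,56,186),Rt),Rt))
```

```text
t 1.97 q [-19.3  25.6  79.   -0.2  75.3  -5.6] p [607.6 -96.7 265.1] F [-0.6 -0.3  0.3] op 0.924
([-2.8, 7.3, -98.1], [0.004, 0.002, 0.009])
```

send_rows(fingers=[0.65,0.65,0.65,0.65,0.65,0,0,0,0,0], dp=[[-3,7.3,0],[-3,7.3,-35],[-3,7.3,-70],[-3,7.3,-98],[-3,7.3,-98],[-3,7.3,-98],[-3,7.3,-98],[-3,7.3,-98],[-3,7.3,-98],[-3,7.3,-98]], turn=[[0,0,0.008],[0,0,0.008],[0,0,0.008],[0,0,0.008],[0,0,0.008],[0,0,0.008],[0,0,0.008],[0,0,0.008],[0,0,0.008],[0,0,0.008]])

```text
time_s: 2.8
position: [0.6056, -0.0895, 0.169]
tcp_rot: [[0.005, 0.228, 0.974], [-0.005, 0.974, -0.228], [-1.0, -0.003, 0.006]]
force: [-0.8, -0.3, 0.2]
opening: 0.357
```

Run:
```python
from t import *
s=st(); print(cabp(np.array(s['position'])*1000))
c=cap('top'); cv2.imwrite('pics/a1.png',cv2.resize(c['img'][90:260,270:460],None,fx=4,fy=3.5))
```

```text
t 2.8 q [-18.8  30.9  86.   -0.2  62.7  -5.5] p [605.6 -89.5 169. ] F [-0.8 -0.3  0.2] op 0.357
[-59.2  56.  169. ]
```

View pics/a1.png

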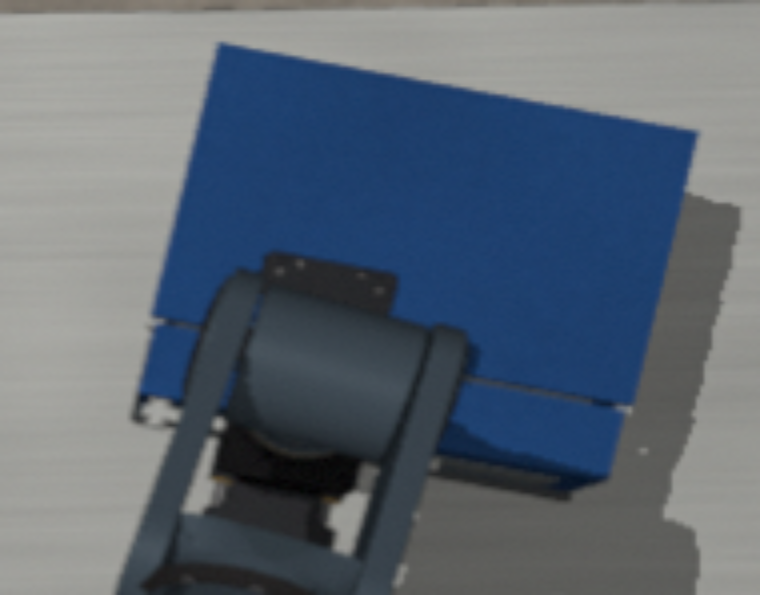

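send_rows(fingers=[0,0,0,0,0,0], dp=[[0,0,-2],[0,0,-2],[0,0,-2],[0,0,-2],[0,0,-2],[0,0,-2]], turn=[[0,0,0],[0,0,0],[0,0,0],[0,0,0],[0,0,0],[0,0,0]])

```text
time_s: 3.35
position: [0.6055, -0.0896, 0.1675]
tcp_rot: [[0.005, 0.229, 0.974], [-0.005, 0.974, -0.229], [-1.0, -0.004, 0.006]]
force: [-1.3, 0.8, 5.8]
opening: 0.211
```

```bash
cat >> t.py <<'E'
def left(phi,th,P,A,phi0=0.,th0=0.):
    """pose after moving latch phi0->phi, door th0->th rigidly with grip at P(mm),A"""
    H=w(0,146,0)
    def T(phi,th):
        M=np.eye(4); Rp=R.from_rotvec(-phi*CX).as_matrix(); pv=w(-60,131,135)
        Tp=np.eye(4); Tp[:3,:3]=Rp; Tp[:3,3]=pv-Rp@pv
        Rh=R.from_rotvec(-th*CZ).as_matrix(); Th=np.eye(4); Th[:3,:3]=Rh; Th[:3,3]=H-Rh@H
        return Th@Tp
    D=T(phi,th)@np.linalg.inv(T(phi0,th0))
    return D[:3,:3]@P+D[:3,3], D[:3,:3]@A
def right(b,th,P,A,b0=0.,th0=0.):
    H=w(0,-146,0)
    Rh=R.from_rotvec((th-th0)*CZ).as_matrix()
    return Rh@(P-H)+H+CZ*(b-b0), Rh@A
def rows(poses):
    s=bot.read_state(); dp=[];tu=[]
    for p,a in poses:
        d,r=delta(p,a,s); dp.append(np.round(d,1).tolist()); tu.append(r)
    print('dp',dp);print('turn',tu)
def PA(): s=bot.read_state(); return np.array(s['position'])*1000,np.array(s['tcp_rot'])
E
python3 - <<'E'
from t import *
st();P,A=PA()
rows([left(f,0,P,A) for f in (.06,.12,.18,.23)])
E
```

```text
t 3.35 q [-18.8  31.   86.1  -0.2  62.5  -5.5] p [605.5 -89.6 167.5] F [-1.3  0.8  5.8] op 0.211
dp [[0.5, 2.0, 4.4], [1.0, 4.3, 8.8], [1.6, 6.8, 12.9], [2.1, 9.1, 16.3]]
turn [[-0.058, 0.014, 0.0], [-0.117, 0.027, -0.0], [-0.175, 0.041, 0.0], [-0.224, 0.052, 0.0]]
```

send_rows(fingers=[0,0,0,0,0,0,0,0], dp=[[0.2,1,2.2],[0.5,2,4.4],[0.8,3.1,6.6],[1,4.3,8.8],[1.3,5.5,10.8],[1.6,6.8,12.9],[2.1,9.1,16.3],[2.1,9.1,16.3]], turn=[[-0.029,0.007,0],[-0.058,0.014,0],[-0.088,0.02,0],[-0.117,0.027,0],[-0.146,0.034,0],[-0.175,0.041,0],[-0.224,0.052,0],[-0.224,0.052,0]])

```text
time_s: 4.02
position: [0.6073, -0.0801, 0.184]
tcp_rot: [[-0.048, 0.22, 0.974], [-0.23, 0.947, -0.225], [-0.972, -0.235, 0.005]]
force: [-2.1, -2.2, 1.6]
opening: 0.219
```

Run:
```python
from t import *
st();P,A=PA()
rows([left(.235,t,P,A,phi0=.23) for t in np.arange(1,11)*.1])
```

```text
t 4.02 q [-10.6  31.5  83.7 -14.9  65.8   8.7] p [607.3 -80.1 184. ] F [-2.1 -2.2  1.6] op 0.219
dp [[-6.0, 8.2, 0.3], [-11.2, 16.7, 0.3], [-15.6, 25.7, 0.3], [-19.0, 35.1, 0.3], [-21.5, 44.7, 0.3], [-23.0, 54.6, 0.3], [-23.5, 64.6, 0.3], [-23.1, 74.6, 0.3], [-21.6, 84.5, 0.3], [-19.1, 94.1, 0.3]]
turn [[-0.005, 0.001, -0.1], [-0.005, 0.002, -0.2], [-0.005, 0.002, -0.3], [-0.005, 0.002, -0.4], [-0.004, 0.002, -0.5], [-0.004, 0.003, -0.6], [-0.004, 0.003, -0.7], [-0.004, 0.003, -0.8], [-0.004, 0.003, -0.9], [-0.004, 0.003, -1.0]]
```

send_rows(fingers=[0,0,0,0,0,0,0,0,0,0], dp=[[-3,4,0.3],[-6,8.2,0.3],[-8.7,12.4,0.3],[-11.2,16.7,0.3],[-13.5,21.2,0.3],[-15.6,25.7,0.3],[-17.4,30.4,0.3],[-19,35.1,0.3],[-21.5,44.7,0.3],[-23,54.6,0.3]], turn=[[0,0,-0.05],[0,0,-0.1],[0,0,-0.15],[0,0,-0.2],[0,0,-0.25],[0,0,-0.3],[0,0,-0.35],[0,0,-0.4],[0,0,-0.5],[0,0,-0.6]])

```text
time_s: 4.85
position: [0.5839, -0.026, 0.1841]
tcp_rot: [[-0.17, 0.719, 0.674], [-0.162, 0.654, -0.739], [-0.972, -0.235, 0.005]]
force: [-1.0, -1.7, 0.7]
opening: 0.217
```

Run:
```python
from t import *
st();P,A=PA()
z=A[:,2]; th=TH-np.arctan2(z[1],z[0]); print('th',th)
rows([left(.235,t,P,A,phi0=.235,th0=th) for t in th+np.arange(1,11)*.1])
c=cap('top'); cv2.imwrite('pics/a2.png',cv2.resize(c['img'][90:260,270:460],None,fx=4,fy=3.5))
```

```text
t 4.85 q [ -7.5  32.9  81.  -10.9  75.   43.8] p [583.9 -26.  184.1] F [-1.  -1.7  0.7] op 0.217
th 0.602323768374707
dp [[-0.6, 10.0, -0.0], [-0.1, 20.0, -0.0], [1.3, 30.0, -0.0], [3.7, 39.7, -0.0], [7.1, 49.2, 0.0], [11.4, 58.2, -0.0], [16.6, 66.8, -0.0], [22.6, 74.8, -0.0], [29.4, 82.2, -0.0], [36.9, 88.9, -0.0]]
turn [[-0.0, 0.0, -0.1], [-0.0, 0.0, -0.2], [-0.0, -0.0, -0.3], [-0.0, 0.0, -0.4], [-0.0, -0.0, -0.5], [-0.0, -0.0, -0.6], [-0.0, -0.0, -0.7], [-0.0, -0.0, -0.8], [-0.0, -0.0, -0.9], [-0.0, -0.0, -1.0]]
```

View pics/a2.png

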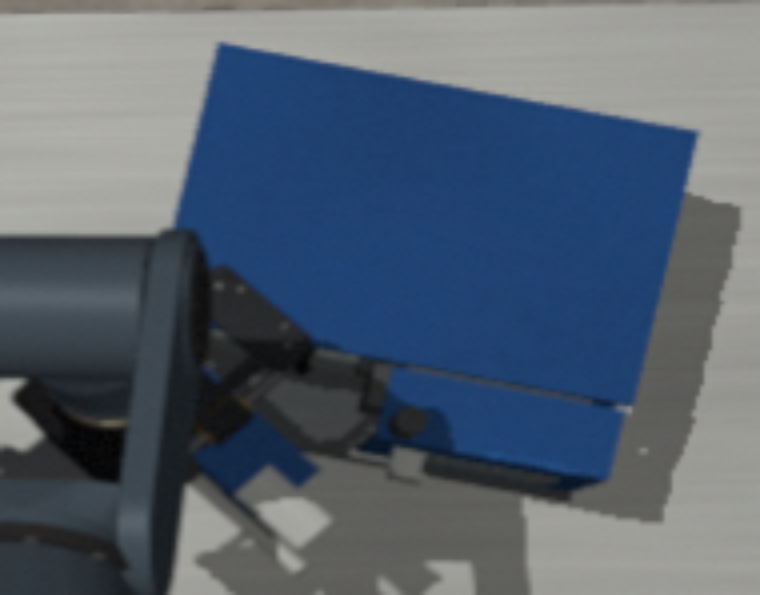

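The left door is swinging with the gripper (ear at about (270,480), knob exposed at (408,422)). I'll continue the swing.

send_rows(fingers=[0,0,0,0,0,0,0,0,0,0], dp=[[-0.6,10,0],[-0.1,20,0],[1.3,30,0],[3.7,39.7,0],[7.1,49.2,0],[11.4,58.2,0],[16.6,66.8,0],[22.6,74.8,0],[29.4,82.2,0],[36.9,88.9,0]], turn=[[0,0,-0.1],[0,0,-0.2],[0,0,-0.3],[0,0,-0.4],[0,0,-0.5],[0,0,-0.6],[0,0,-0.7],[0,0,-0.8],[0,0,-0.9],[0,0,-1.0]])

```text
time_s: 5.73
position: [0.6202, 0.0645, 0.1832]
tcp_rot: [[-0.228, 0.937, -0.264], [0.061, -0.257, -0.964], [-0.972, -0.235, 0.002]]
force: [-1.8, -1.2, -0.0]
opening: 0.215
```

Run:
```python
from t import *
st();P,A=PA()
z=A[:,2]; th=TH-np.arctan2(z[1],z[0]); print('th',th)
rows([left(.235,t,P,A,phi0=.235,th0=th) for t in (1.7,1.78,1.84,1.86)])
rows([left(t,1.86,P,A,phi0=.235,th0=th) for t in (0.15,.08,0.01)])
```

```text
t 5.73 q [-5.5 37.3 72.1  2.2 84.1 99.3] p [620.2  64.5 183.2] F [-1.8 -1.2 -0. ] op 0.215
th 1.6087112330829572
dp [[7.5, 5.5, -0.0], [14.5, 9.7, -0.0], [20.0, 12.4, -0.0], [21.9, 13.3, -0.0]]
turn [[0.0, 0.0, -0.091], [-0.0, -0.0, -0.171], [-0.0, -0.0, -0.231], [0.0, -0.0, -0.251]]
dp [[18.5, 15.2, -5.9], [16.1, 16.6, -11.0], [14.0, 17.8, -16.2]]
turn [[-0.033, -0.079, -0.251], [-0.06, -0.144, -0.251], [-0.086, -0.208, -0.25]]
```

send_rows(fingers=[0,0,0,0,0,0,0,0,0.4,0.6], dp=[[7.5,5.5,0],[14.5,9.7,0],[20,12.4,0],[21.9,13.3,0],[18.5,15.2,-5.9],[16.1,16.6,-11],[14,17.8,-16.2],[14,17.8,-16.2],[14,17.8,-16.2],[14,17.8,-16.2]], turn=[[0,0,-0.091],[0,0,-0.171],[0,0,-0.231],[0,0,-0.251],[-0.033,-0.079,-0.251],[-0.06,-0.144,-0.251],[-0.086,-0.208,-0.25],[-0.086,-0.208,-0.25],[-0.086,-0.208,-0.25],[-0.086,-0.208,-0.25]])

```text
time_s: 6.57
position: [0.6341, 0.0823, 0.1671]
tcp_rot: [[-0.012, 0.869, -0.495], [0.006, -0.495, -0.869], [-1.0, -0.014, 0.001]]
force: [-0.1, 0.1, 0.6]
opening: 0.298
```

send_rows(fingers=[0.7,0.7,0.7,0.7,0.7,0.7], dp=[[0,0,0],[0,0,10],[0,0,35],[0,0,70],[0,0,90],[0,0,90]], turn=[[0,0,0],[0,0,0],[0,0,0],[0,0,0],[0,0,0],[0,0,0]])

```text
time_s: 7.07
position: [0.638, 0.082, 0.2636]
tcp_rot: [[-0.0, 0.869, -0.495], [0.006, -0.495, -0.869], [-1.0, -0.003, -0.005]]
force: [0.6, -0.5, 0.3]
opening: 0.675
```

Run:
```python
from t import *
st()
for az in(-13.15,-103.15):
  Rt=Rdown(az); print(delta(tcp_from_grasp(w(-40,-16,275),Rt),Rt))
c=cap('top'); cv2.imwrite('pics/a3.png',cv2.resize(c['img'][90:260,230:460],None,fx=3.3,fy=3.3))
```

```text
t 7.07 q [ -2.8  28.1  74.8   0.3  77.1 116.8] p [638.   82.  263.6] F [ 0.6 -0.5  0.3] op 0.675
([-30.1, -246.0, -7.6], [-0.004, -0.006, 1.859])
([-30.1, -246.0, -7.6], [-0.006, -0.001, 0.288])
```

View pics/a3.png

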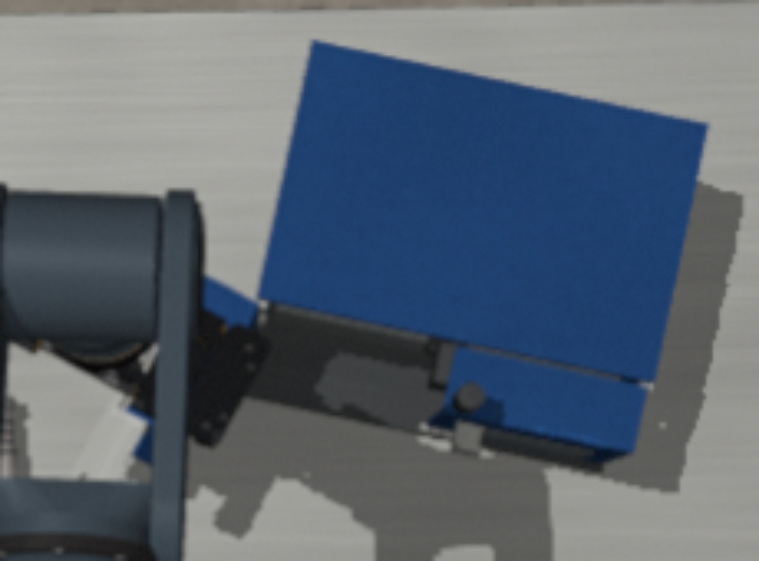

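The left door is open past 90°, and the knob is clear at (468,397). Next I move to the knob.

send_rows(fingers=[0.7,0.7,0.7,0.7,0.7,0.7,0.7,0.7,0.7,0.7], dp=[[-4,-35,-2],[-8,-70,-2],[-12,-105,-2],[-16,-140,-2],[-20,-175,-4],[-25,-210,-6],[-28,-235,-8],[-30,-246,-8],[-30,-246,-8],[-30,-246,-8]], turn=[[0,0,0.05],[0,0,0.1],[0,0,0.15],[0,0,0.2],[0,0,0.24],[0,0,0.27],[0,0,0.288],[-0.006,-0.001,0.288],[-0.006,-0.001,0.288],[-0.006,-0.001,0.288]])

```text
time_s: 7.95
position: [0.6059, -0.1633, 0.252]
tcp_rot: [[-0.006, 0.973, -0.229], [0.0, -0.229, -0.973], [-1.0, -0.006, 0.001]]
force: [0.0, 0.9, 0.1]
opening: 0.699
```

Run:
```python
from t import *
st()
Rt=Rdown(-103.15); print(delta(tcp_from_grasp(w(-40,-16,185),Rt),Rt))
```

```text
t 7.95 q [-25.2  27.5  77.7  -0.1  75.1  78.1] p [ 605.9 -163.3  252. ] F [0.  0.9 0.1] op 0.699
([2.0, -0.7, -86.0], [-0.0, -0.006, 0.002])
```

send_rows(fingers=[0.7,0.7,0.7,0.5,0,0,0,0,0,0], dp=[[2,-0.7,-30],[2,-0.7,-60],[2,-0.7,-86],[2,-0.7,-86],[2,-0.7,-86],[2,-0.7,-86],[2,-0.7,-86],[2,-0.7,-86],[2,-0.7,-86],[2,-0.7,-86]], turn=[[0,-0.006,0],[0,-0.006,0],[0,-0.006,0],[0,-0.006,0],[0,-0.006,0],[0,-0.006,0],[0,-0.006,0],[0,-0.006,0],[0,-0.006,0],[0,-0.006,0]])

```text
time_s: 8.78
position: [0.6084, -0.1642, 0.1672]
tcp_rot: [[0.002, 0.973, -0.229], [-0.0, -0.229, -0.973], [-1.0, 0.002, -0.0]]
force: [-0.1, 0.2, -0.4]
opening: 0.251
```

send_rows(fingers=[0,0,0,0,0,0,0,0,0], dp=[[0,0,0],[0,0,0],[0,0,0],[0,0,4],[0,0,9],[0,0,14],[0,0,19],[0,0,24],[0,0,28]], turn=[[0,0,0],[0,0,0],[0,0,0],[0,0,0],[0,0,0],[0,0,0],[0,0,0],[0,0,0],[0,0,0]])

```text
time_s: 9.53
position: [0.6079, -0.1636, 0.1956]
tcp_rot: [[0.001, 0.973, -0.229], [0.001, -0.229, -0.973], [-1.0, 0.0, -0.001]]
force: [-0.7, 4.0, -3.4]
opening: 0.212
```

Run:
```python
from t import *
st()
c=cap('top'); cv2.imwrite('pics/a4.png',cv2.resize(c['img'][90:260,230:460],None,fx=3.3,fy=3.3))
c=cap('side'); cv2.imwrite('pics/b4.png',cv2.resize(c['img'][200:360,180:380],None,fx=3.5,fy=3.5))
P,A=PA()
rows([right(.0,t,P,A) for t in np.arange(1,11)*.1])
```

```text
t 9.53 q [-25.2  30.7  81.5   0.1  67.8  78. ] p [ 607.9 -163.6  195.6] F [-0.7  4.  -3.4] op 0.212
dp [[-13.5, -1.6, 0.0], [-26.9, -4.5, 0.0], [-39.8, -8.7, -0.0], [-52.3, -14.2, 0.0], [-64.2, -20.9, -0.0], [-75.3, -28.7, 0.0], [-85.6, -37.7, 0.0], [-95.0, -47.6, 0.0], [-103.3, -58.4, 0.0], [-110.5, -70.0, 0.0]]
turn [[-0.0, 0.0, 0.1], [-0.0, 0.0, 0.2], [-0.0, 0.0, 0.3], [-0.0, 0.0, 0.4], [-0.0, 0.0, 0.5], [-0.0, 0.0, 0.6], [-0.0, 0.0, 0.7], [-0.0, 0.0, 0.8], [-0.0, 0.0, 0.9], [-0.0, 0.0, 1.0]]
```

View pics/a4.png

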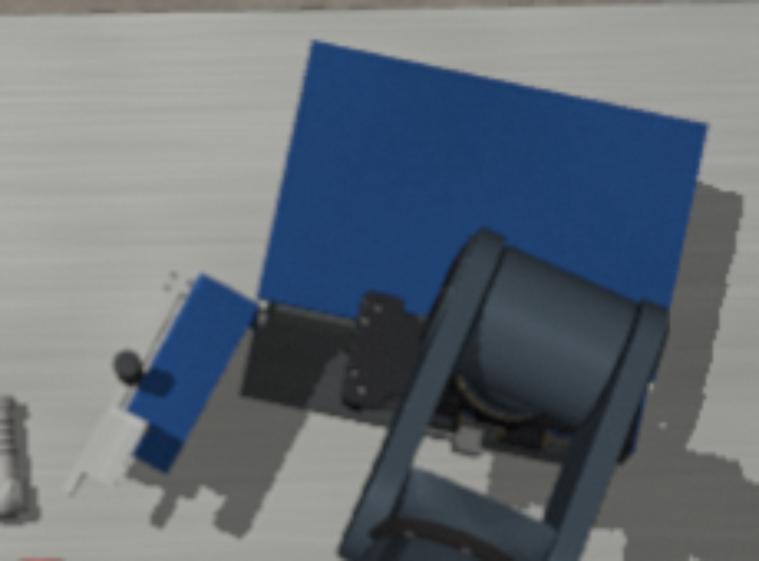

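View pics/b4.png

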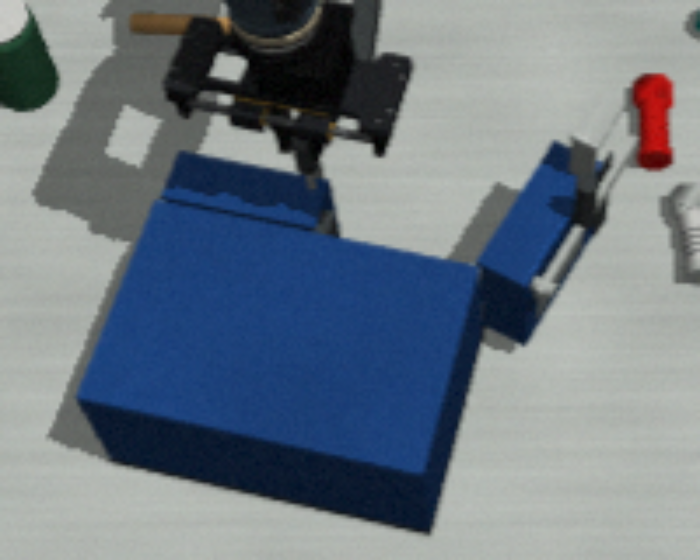

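The left door stands wide open and the knob is gripped with the bolt raised. Now I swing the right door.

send_rows(fingers=[0,0,0,0,0,0,0,0,0,0], dp=[[-6.7,-0.7,0],[-13.5,-1.6,0],[-20.2,-3,0],[-26.9,-4.5,0],[-39.8,-8.7,0],[-52.3,-14.2,0],[-64.2,-20.9,0],[-75.3,-28.7,0],[-85.6,-37.7,0],[-95,-47.6,0]], turn=[[0,0,0.05],[0,0,0.1],[0,0,0.15],[0,0,0.2],[0,0,0.3],[0,0,0.4],[0,0,0.5],[0,0,0.6],[0,0,0.7],[0,0,0.8]])

```text
time_s: 10.47
position: [0.5133, -0.2122, 0.197]
tcp_rot: [[0.003, 0.84, 0.543], [0.0, 0.543, -0.84], [-1.0, 0.002, 0.001]]
force: [2.2, 0.6, -2.7]
opening: 0.219
```

Run:
```python
from t import *
st()
P,A=PA();z=A[:,2]; th=np.arctan2(z[1],z[0])-np.radians(-103.15); print('th',th)
rows([right(.0,t,P,A,0,th) for t in list(th+np.arange(1,10)*.1)+[1.84]])
```

```text
t 10.47 q [-34.   24.8  92.3   0.1  62.7  23. ] p [ 513.3 -212.2  197. ] F [ 2.2  0.6 -2.7] op 0.219
th 0.8035736907193567
dp [[-8.2, -10.8, 0.0], [-15.3, -22.4, 0.0], [-21.2, -34.6, -0.0], [-25.9, -47.4, 0.0], [-29.2, -60.5, -0.0], [-31.2, -74.0, 0.0], [-31.9, -87.5, 0.0], [-31.2, -101.1, 0.0], [-29.2, -114.5, 0.0], [-24.3, -132.4, -0.0]]
turn [[-0.0, -0.0, 0.1], [-0.0, -0.0, 0.2], [-0.0, -0.0, 0.3], [-0.0, -0.0, 0.4], [-0.0, -0.0, 0.5], [-0.0, -0.0, 0.6], [-0.0, -0.0, 0.7], [-0.0, -0.0, 0.8], [-0.0, -0.0, 0.9], [-0.0, -0.0, 1.036]]
```

send_rows(fingers=[0,0,0,0,0,0,0,0,0,0], dp=[[-8.2,-10.8,0],[-15.3,-22.4,0],[-21.2,-34.6,0],[-25.9,-47.4,0],[-29.2,-60.5,0],[-31.2,-74,0],[-31.9,-87.5,0],[-31.2,-101.1,0],[-29.2,-114.5,0],[-24.3,-132.4,0]], turn=[[0,0,0.1],[0,0,0.2],[0,0,0.3],[0,0,0.4],[0,0,0.5],[0,0,0.6],[0,0,0.7],[0,0,0.8],[0,0,0.9],[0,0,1.036]])

```text
time_s: 11.3
position: [0.4896, -0.3447, 0.1972]
tcp_rot: [[0.003, -0.033, 0.999], [0.003, 0.999, 0.033], [-1.0, 0.003, 0.003]]
force: [6.2, 3.7, -5.1]
opening: 0.218
```

send_rows(fingers=[0,0.4,0.6,0.6,0.6,0.6,0.6], dp=[[0.5,-2,0],[0.5,-2,0],[0.5,-2,0],[0.5,-2,0],[0.5,-2,30],[0.5,-2,60],[0.5,-2,80]], turn=[[0,0,0.01],[0,0,0.01],[0,0,0.01],[0,0,0.01],[0,0,0.01],[0,0,0.01],[0,0,0.01]])

```text
time_s: 11.88
position: [0.4903, -0.3474, 0.2805]
tcp_rot: [[0.005, -0.043, 0.999], [-0.001, 0.999, 0.043], [-1.0, -0.001, 0.005]]
force: [0.4, -1.0, -0.6]
opening: 0.561
```

Run:
```python
from t import *
st()
for az in(76.85,-103.15):
  Rt=Rdown(az); print(delta(tcp_from_grasp(w(-12,0,230),Rt),Rt))
c=cap('top'); cv2.imwrite('pics/a5.png',cv2.resize(c['img'][90:280,230:460],None,fx=3.3,fy=3))
```

```text
t 11.88 q [-46.1  23.5  80.    0.2  76.3 -48.5] p [ 490.3 -347.4  280.5] F [ 0.4 -1.  -0.6] op 0.561
([148.5, 192.6, -69.5], [-0.002, 0.005, 1.299])
([148.5, 192.6, -69.5], [0.005, 0.003, -1.843])
```

View pics/a5.png

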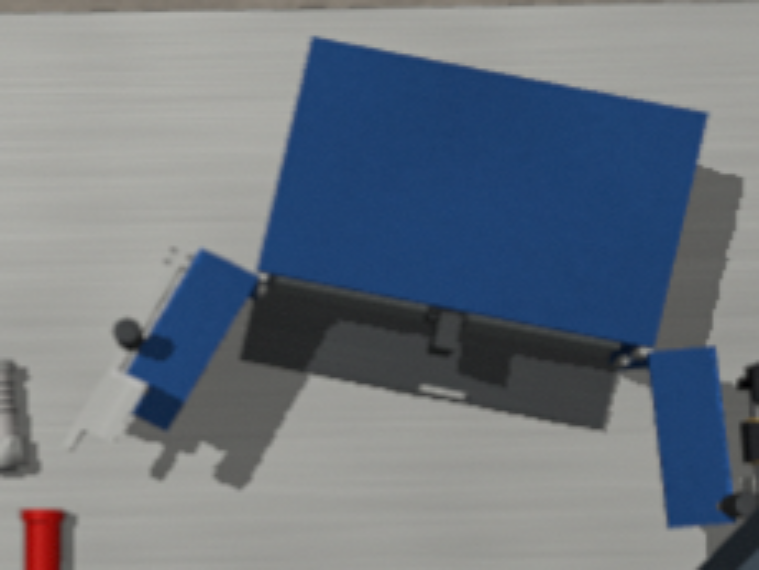

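Both doors are wide open and the tray tab is visible at (447,330).

send_rows(fingers=[0.6,0.6,0.6,0.6,0.6,0.6,0.6,0.6,0.6,0.6], dp=[[12,18,0],[28,38,0],[44,58,0],[60,78,0],[76,98,0],[92,118,0],[108,140,-10],[124,160,-25],[138,180,-45],[146,192,-65]], turn=[[0,0,0.12],[0,0,0.24],[0,0,0.36],[0,0,0.48],[0,0,0.6],[0,0,0.72],[0,0,0.84],[0,0,0.96],[0,0,1.08],[0,0,1.2]])

```text
time_s: 12.77
position: [0.6395, -0.1549, 0.2204]
tcp_rot: [[0.013, -0.949, 0.315], [0.006, 0.315, 0.949], [-1.0, -0.01, 0.01]]
force: [0.3, 0.5, 0.4]
opening: 0.601
```

Run:
```python
from t import *
st()
Rt=Rdown(76.85); print(delta(tcp_from_grasp(w(-14,0,120),Rt),Rt))
```

```text
t 12.77 q [-23.6  31.3  76.1   0.6  72.1 -95.5] p [ 639.5 -154.9  220.4] F [0.3 0.5 0.4] op 0.601
([-2.6, 0.6, -119.4], [-0.007, 0.013, 0.091])
```

send_rows(fingers=[0.6,0.6,0.6,0.6,0.6,0.6,0.3,0,0,0], dp=[[-2.6,0.6,0],[-2.6,0.6,-25],[-2.6,0.6,-50],[-2.6,0.6,-80],[-2.6,0.6,-105],[-2.6,0.6,-119.4],[-2.6,0.6,-119.4],[-2.6,0.6,-119.4],[-2.6,0.6,-119.4],[-2.6,0.6,-119.4]], turn=[[-0.007,0.013,0.091],[-0.007,0.013,0.091],[-0.007,0.013,0.091],[-0.007,0.013,0.091],[-0.007,0.013,0.091],[-0.007,0.013,0.091],[-0.007,0.013,0.091],[-0.007,0.013,0.091],[-0.007,0.013,0.091],[-0.007,0.013,0.091]])

```text
time_s: 13.6
position: [0.6382, -0.155, 0.1031]
tcp_rot: [[0.003, -0.974, 0.228], [-0.002, 0.228, 0.974], [-1.0, -0.004, -0.002]]
force: [-0.9, 0.4, -0.2]
opening: 0.379
```

send_rows(fingers=[0,0,0,0], dp=[[0,0,0],[0,0,0],[0,0,0],[0,0,0]], turn=[[0,0,0],[0,0,0],[0,0,0],[0,0,0]])

```text
time_s: 13.93
position: [0.6394, -0.1543, 0.1047]
tcp_rot: [[0.006, -0.974, 0.228], [-0.002, 0.228, 0.974], [-1.0, -0.007, -0.0]]
force: [0.9, 2.9, 5.1]
opening: 0.178
```

Run:
```python
from t import *
s=st(); print(cabp(np.array(s['position'])*1000)); print(-152*CX)
```

```text
t 13.93 q [-2.330e+01  3.870e+01  8.200e+01  1.000e-01  5.890e+01 -1.002e+02] p [ 639.4 -154.3  104.7] F [0.9 2.9 5.1] op 0.178
[-11.5   0.6 104.7]
[-148.01422649   34.58017866   -0.        ]
```

send_rows(fingers=[0,0,0,0,0,0,0,0,0,0], dp=[[-8,1.9,0],[-22,5.1,0],[-40,9.3,0],[-58,13.5,0],[-76,17.8,0],[-94,22,0],[-112,26.2,0],[-130,30.4,0],[-142,33.2,0],[-146.5,34.2,0]], turn=[[0,0,0],[0,0,0],[0,0,0],[0,0,0],[0,0,0],[0,0,0],[0,0,0],[0,0,0],[0,0,0],[0,0,0]])

```text
time_s: 14.77
position: [0.4934, -0.1201, 0.1047]
tcp_rot: [[0.011, -0.973, 0.229], [-0.003, 0.229, 0.973], [-1.0, -0.011, -0.0]]
force: [11.8, 1.7, -11.3]
opening: 0.182
```

send_rows(fingers=[0,0,0.3,0.5,0.5,0.5,0.5,0.5], dp=[[0,0,0],[0,0,0],[0,0,0],[0,0,0],[0,0,15],[0,0,50],[0,0,90],[0,0,130]], turn=[[0,0,0],[0,0,0],[0,0,0],[0,0,0],[0,0,0],[0,0,0],[0,0,0],[0,0,0]])

```text
time_s: 15.43
position: [0.4919, -0.12, 0.2355]
tcp_rot: [[0.007, -0.973, 0.229], [-0.002, 0.229, 0.973], [-1.0, -0.007, -0.001]]
force: [1.2, 0.2, -0.1]
opening: 0.478
```

Run:
```python
from t import *
s=st(); print(cabp(np.array(s['position'])*1000))
c=cap('top'); cv2.imwrite('pics/a6.png',cv2.resize(c['img'][90:310,130:460],None,fx=2.4,fy=2.4)); print(*fits(c),sep='\n')
```

```text
t 15.43 q [-2.640e+01  1.810e+01  9.650e+01  1.000e-01  6.500e+01 -1.032e+02] p [ 491.9 -120.   235.5] F [ 1.2  0.2 -0.1] op 0.478
[-162.9    0.4  235.5]Traceback (most recent call last):
  File "<stdin>", line 3, in <module>
NameError: name 'fits' is not defined
```

View pics/a6.png

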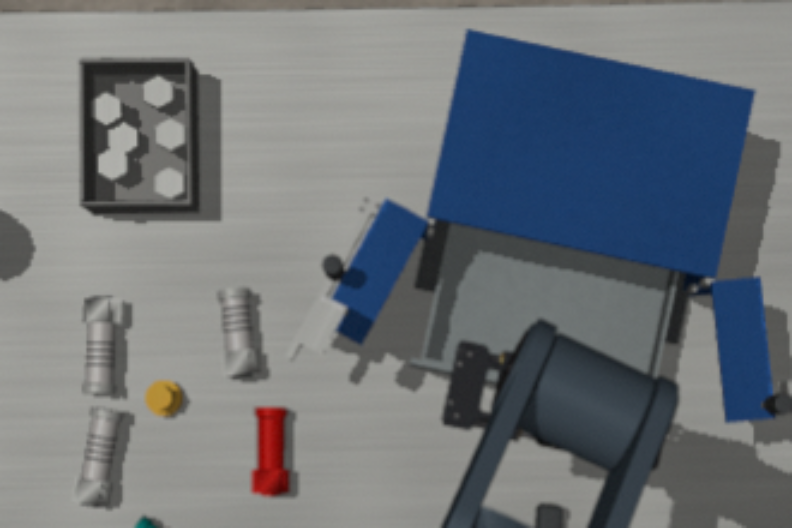

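```bash
cat >> t.py <<'E'
def fitlist(c,zlo=.020,zhi=.045,box=(.3,.72,.1,.5)):
    X=cloud(c); hsv=cv2.cvtColor(c['img'],cv2.COLOR_BGR2HSV)
    m=((X[...,2]>zlo)&(X[...,2]<zhi)&(hsv[...,1]<60)&(X[...,0]>box[0])&(X[...,0]<box[1])&(X[...,1]>box[2])&(X[...,1]<box[3])).astype(np.uint8)
    n,l,s_,ce=cv2.connectedComponentsWithStats(m); out=[]
    for i in range(1,n):
        if s_[i,4]<120: continue
        P=X[l==i]*1000; 
        r=cv2.minAreaRect(P[:,:2].astype(np.float32)); b=cv2.boxPoints(r)
        e=b[1]-b[0] if np.linalg.norm(b[1]-b[0])>np.linalg.norm(b[2]-b[1]) else b[2]-b[1]
        a=e/np.linalg.norm(e); 
        if a[0]<0:a=-a
        n2=np.array([-a[1],a[0]]); ctr=np.array(r[0]); q=P[:,:2]-ctr; u=q@a
        mid=np.median((q@n2)[abs(u)<25])
        lo,hi=np.percentile(u,[1,99]); wlo=np.ptp((q@n2)[u<u.min()+20]); whi=np.ptp((q@n2)[u>u.max()-20])
        print('pix',np.round(ce[i]),'ctr',np.round(ctr+mid*n2,1),'size',np.round(r[1],1),'axis az',round(np.degrees(np.arctan2(a[1],a[0])),1),'w lo/hi',round(wlo,1),round(whi,1),'ztop',np.round(np.percentile(P[:,2],98),1))
E
python3 - <<'E'
from t import *
for n in('top','side'): fitlist(cap(n))
E
```

```text
pix [228. 228.] ctr [583.8 197.2] size [95.9 40. ] axis az 3.9 w lo/hi 37.7 34.8 ztop 40.8
pix [171. 232.] ctr [573.  345.9] size [ 39.5 106. ] axis az -3.1 w lo/hi 35.1 39.5 ztop 40.8
pix [170. 281.] ctr [449.  349.5] size [ 39.2 108.5] axis az -10.3 w lo/hi 38.1 34.6 ztop 40.6
pix [420. 232.] ctr [449.3 351.7] size [ 39.1 109.1] axis az -12.7 w lo/hi 39.1 32.6 ztop 39.9
pix [423. 263.] ctr [570.9 346.7] size [ 40.7 107.2] axis az -5.3 w lo/hi 35.1 37.4 ztop 40.4
pix [378. 265.] ctr [583.  194.7] size [100.2  40. ] axis az 6.4 w lo/hi 38.9 38.4 ztop 40.4
```

Run:
```python
from t import *
for n in('top','side'):
    c=cap(n); X=cloud(c)*1000
    m=(X[...,2]>60)&(X[...,2]<215)&(X[...,1]>20)&(X[...,1]<190)&(X[...,0]>500)&(X[...,0]<720)
    P=X[m]
    for a in range(520,720,15):
        q=P[(P[:,0]>=a)&(P[:,0]<a+15)]
        if len(q): i=q[:,1].argmax(); print(n,a,len(q),'maxy',np.round(q[i]), 'miny',np.round(q[q[:,1].argmin()]))
```

```text
top 535 6 maxy [550. 131. 139.] miny [550.  92. 214.]
top 550 91 maxy [550. 134. 136.] miny [565.  54. 153.]
top 565 158 maxy [569. 125. 142.] miny [579.  44. 152.]
top 580 181 maxy [581. 115. 142.] miny [594.  37. 152.]
top 595 146 maxy [596. 108. 147.] miny [608.  29. 158.]
top 610 167 maxy [613.  98. 141.] miny [620.  22. 155.]
top 625 202 maxy [638.  91. 203.] miny [637.  21. 155.]
top 640 143 maxy [642.  91. 203.] miny [654.  21. 154.]
top 655 113 maxy [657.  73. 141.] miny [667.  21. 153.]
top 670 96 maxy [672.  65. 141.] miny [684.  21. 155.]
top 685 78 maxy [687.  55. 137.] miny [693.  20. 157.]
top 700 49 maxy [701.  55. 139.] miny [704.  20. 150.]
side 535 5 maxy [549. 133. 141.] miny [549.  91. 212.]
side 550 51 maxy [551. 133. 139.] miny [564.  54. 155.]
side 565 88 maxy [569. 123. 131.] miny [577.  45. 152.]
side 580 132 maxy [582. 116. 133.] miny [590.  38. 154.]
side 595 125 maxy [601. 105. 134.] miny [609.  28. 155.]
side 610 72 maxy [612.  98. 134.] miny [622.  22. 152.]
side 625 120 maxy [635.  91. 206.] miny [637.  22. 159.]
side 640 141 maxy [640.  90. 171.] miny [654.  22. 152.]
side 655 77 maxy [659.  72. 136.] miny [666.  22. 154.]
side 670 66 maxy [672.  65. 139.] miny [685.  22. 157.]
side 685 73 maxy [688.  56. 130.] miny [699.  22. 152.]
side 700 83 maxy [700.  55. 140.] miny [704.  22. 155.]
```

Run:
```python
from t import *
c=cap('top'); X=cloud(c)*1000; hsv=cv2.cvtColor(c['img'],cv2.COLOR_BGR2HSV)
m=(X[...,2]>12)&(X[...,2]<45)&(X[...,1]>230)&(X[...,1]<320)&(X[...,0]>460)&(X[...,0]<550)
P=X[m]; print(P.min(0),P.max(0),P.mean(0))
Rt=R.from_rotvec([-.4,0,0]).as_matrix()@Rdown(0)
print(delta(np.array([583,158,290.]),Rt)); st()
```

```text
[495.39453326 263.89451435  12.12963072] [530.16843767 301.21219304  40.76837902] [514.39920817 280.40836925  25.4702836 ]
([91.0, 277.8, 56.4], [-0.331, -0.262, -1.321])
t 15.73 q [-2.640e+01  1.820e+01  9.670e+01  1.000e-01  6.460e+01 -1.032e+02] p [ 492.  -119.8  233.6] F [ 0.2 -0.1 -0.7] op 0.496
```

send_rows(fingers=[0,0,0,0,0,0,0,0,0,0], dp=[[5,10,30],[15,35,60],[25,65,80],[35,95,80],[45,125,80],[55,155,80],[65,185,80],[75,215,80],[85,245,80],[91,278,80]], turn=[[0,0,-0.12],[0,0,-0.24],[0,0,-0.36],[0,0,-0.48],[0,0,-0.6],[0,0,-0.72],[0,0,-0.84],[0,0,-0.96],[0,0,-1.08],[0,0,-1.2]])

```text
time_s: 16.57
position: [0.5827, 0.1591, 0.3107]
tcp_rot: [[-0.004, -0.133, 0.991], [-0.009, 0.991, 0.133], [-1.0, -0.009, -0.005]]
force: [-0.3, 0.4, -0.2]
opening: 0.008
```

Run:
```python
from t import *
Rt=R.from_rotvec([-.4,0,0]).as_matrix()@Rdown(0)
print(delta(np.array([583,156,290.]),Rt)); st()
fitlist(cap('side'))
```

```text
([0.3, -3.1, -20.7], [-0.39, -0.031, -0.13])
t 16.57 q [ 5.  22.8 76.4 -0.5 81.1 -2.6] p [582.7 159.1 310.7] F [-0.3  0.4 -0.2] op 0.008
pix [420. 232.] ctr [448.7 352.7] size [ 40.1 111.9] axis az -8.3 w lo/hi 40.1 32.2 ztop 41.3
pix [423. 263.] ctr [570.  348.7] size [110.1  39.2] axis az 0.4 w lo/hi 31.7 36.9 ztop 40.9
pix [378. 265.] ctr [583.7 195.3] size [97.9 41.8] axis az 5.4 w lo/hi 40.5 38.3 ztop 41.2
```

send_rows(fingers=[0,0,0,0,0,0,0,0,0,0], dp=[[0,-3,0],[0,-3,0],[0,-3,-5],[0,-3,-15],[0,-3,-30],[0,-3,-60],[0,-3,-95],[0,-3,-130],[0,-3,-160],[0,-3,-180]], turn=[[-0.08,-0.006,-0.025],[-0.16,-0.012,-0.05],[-0.24,-0.018,-0.08],[-0.32,-0.025,-0.11],[-0.39,-0.031,-0.13],[-0.39,-0.031,-0.13],[-0.39,-0.031,-0.13],[-0.39,-0.031,-0.13],[-0.39,-0.031,-0.13],[-0.39,-0.031,-0.13]])

```text
time_s: 17.45
position: [0.5795, 0.1617, 0.1249]
tcp_rot: [[-0.007, -0.003, 1.0], [-0.385, 0.923, 0.0], [-0.923, -0.385, -0.007]]
force: [0.0, -0.3, -0.2]
opening: 0.005
```

Run:
```python
from t import *
Rt=R.from_rotvec([-.4,0,0]).as_matrix()@Rdown(0)
print(delta(np.array([583,157,10.]),Rt)); st()
c=cap('side'); cv2.imwrite('pics/b7.png',cv2.resize(c['img'][150:330,280:480],None,fx=3.5,fy=3.3))
```

```text
([3.5, -4.7, -114.9], [-0.004, -0.007, -0.0])
t 17.45 q [ 16.6  38.7  83.2 -23.5  67.2  27.4] p [579.5 161.7 124.9] F [ 0.  -0.3 -0.2] op 0.005
```

View pics/b7.png

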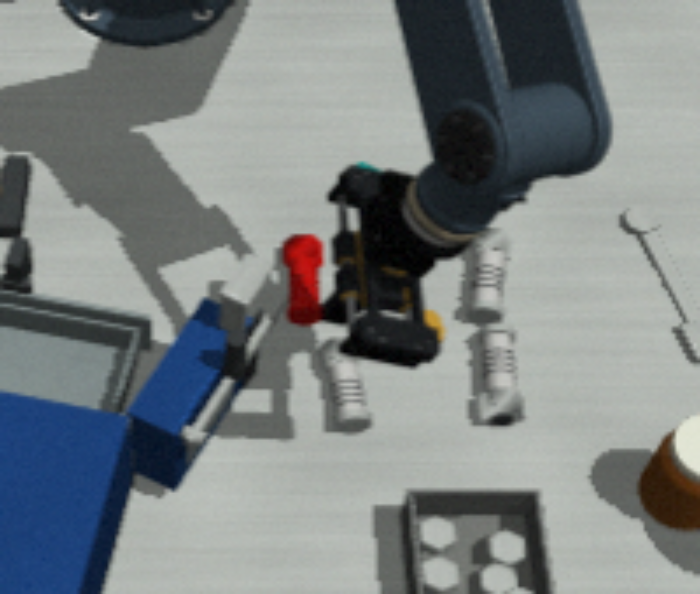

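The tool is between the door and the fitting, clear of the bar tip. Now I descend.

send_rows(fingers=[0,0,0,0,0,0], dp=[[3.5,-4.7,-20],[3.5,-4.7,-50],[3.5,-4.7,-80],[3.5,-4.7,-105],[3.5,-4.7,-115],[3.5,-4.7,-115]], turn=[[0,0,0],[0,0,0],[0,0,0],[0,0,0],[0,0,0],[0,0,0]])

```text
time_s: 18.0
position: [0.5783, 0.1555, 0.0037]
tcp_rot: [[-0.019, -0.008, 1.0], [-0.388, 0.922, -0.0], [-0.921, -0.388, -0.02]]
force: [-0.2, 0.1, 0.6]
opening: 0.006
```

Run:
```python
from t import *
st()
```

```text
t 18.0 q [ 16.1  48.5  85.9 -26.3  56.3  32.6] p [578.3 155.5   3.7] F [-0.2  0.1  0.6] op 0.006
```

send_rows(fingers=[0,0,0,0,0,0,0,0,0,0], dp=[[4,0,6],[5,5,6],[5,10,6],[5,17,6],[5,25,6],[5,33,6],[6,41,6],[6,49,6],[6,56,6],[6,56,6]], turn=[[0,0,0],[0,0,0],[0,0,0],[0,0,0],[0,0,0],[0,0,0],[0,0,0],[0,0,0],[0,0,0],[0,0,0]])

```text
time_s: 18.83
position: [0.5836, 0.2138, 0.0121]
tcp_rot: [[-0.018, -0.009, 1.0], [-0.388, 0.922, 0.001], [-0.921, -0.388, -0.02]]
force: [-2.7, 0.1, 8.6]
opening: 0.004
```

Run:
```python
from t import *
st()
c=cap('side'); cv2.imwrite('pics/b8.png',cv2.resize(c['img'][150:330,280:480],None,fx=3.5,fy=3.3))
fitlist(c)
```

```text
t 18.83 q [ 20.8  49.4  80.7 -23.9  61.6  34.2] p [583.6 213.8  12.1] F [-2.7  0.1  8.6] op 0.004
pix [423. 263.] ctr [570.3 348.2] size [ 38.1 109.3] axis az -4.6 w lo/hi 34.4 37.5 ztop 40.9
pix [385. 265.] ctr [582.8 216.6] size [98.1 36.9] axis az 4.0 w lo/hi 36.7 34.0 ztop 43.3
```

View pics/b8.png

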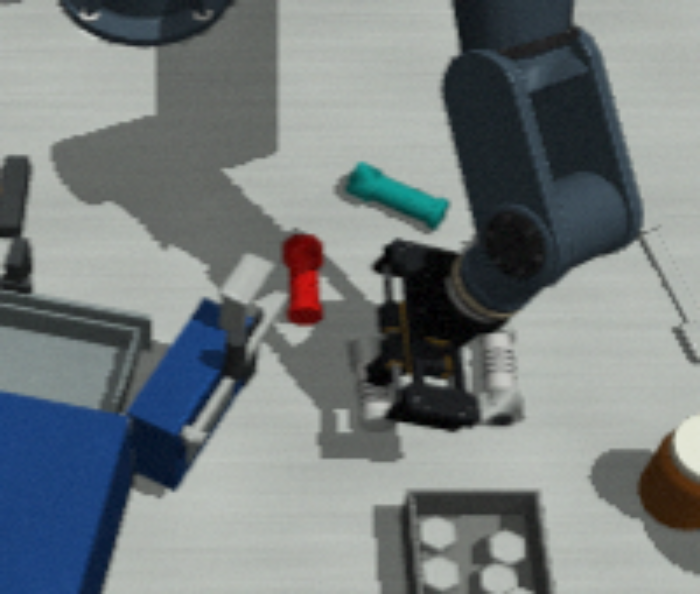

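send_rows(fingers=[0,0,0,0,0,0.3,0.6,0.6,0.6,0.6], dp=[[0,-6,0],[0,-6,15],[0,-6,50],[-5,-6,90],[-15,-6,130],[-40,-6,160],[-70,-6,170],[-100,-6,170],[-130,-6,170],[-150,-6,170]], turn=[[0,0,0],[0,0,0],[0,0,0],[0,0,0],[0.05,0,0],[0.15,0,0],[0.25,0,0],[0.35,0,0],[0.4,0,0],[0.4,0,0]])

```text
time_s: 19.72
position: [0.4305, 0.2055, 0.1841]
tcp_rot: [[-0.018, -0.006, 1.0], [0.002, 1.0, 0.006], [-1.0, 0.002, -0.018]]
force: [-1.1, -0.7, 0.0]
opening: 0.298
```

Run:
```python
from t import *
st()
for n in('top','side'): fitlist(cap(n))
```

```text
t 19.72 q [ 11.8  20.4 103.    0.4  57.6  11.2] p [430.5 205.5 184.1] F [-1.1 -0.7  0. ] op 0.298
pix [221. 228.] ctr [583.3 217. ] size [95.4 39.7] axis az 4.1 w lo/hi 38.0 34.2 ztop 39.6
pix [171. 232.] ctr [572.8 345.8] size [ 38.5 105.5] axis az -1.9 w lo/hi 35.0 38.5 ztop 39.8
pix [173. 266.] ctr [483.9 343.3] size [33.8 39.7] axis az -4.2 w lo/hi 30.1 33.8 ztop 39.2
pix [420. 232.] ctr [448.7 351.5] size [ 40.  108.6] axis az -10.4 w lo/hi 39.8 32.4 ztop 40.2
pix [423. 263.] ctr [572.  348.2] size [ 40.3 108.6] axis az -5.4 w lo/hi 34.0 38.1 ztop 40.4
pix [384. 265.] ctr [581.9 215.9] size [98.4 43.1] axis az 5.3 w lo/hi 43.1 36.7 ztop 41.9
```

Run:
```python
from t import *
Rt=R.from_rotvec([-.2,0,0]).as_matrix()@Rdown(0)
print(delta(np.array([585,176,184.]),Rt)); st()
```

```text
([155.6, -30.4, 0.4], [-0.201, -0.021, -0.006])
t 19.82 q [ 12.   20.5 103.    0.3  57.7  11.3] p [429.4 206.4 183.6] F [0.1 0.4 0. ] op 0.39
```

send_rows(fingers=[0,0,0,0,0,0,0,0,0,0], dp=[[25,-5,0],[55,-10,0],[90,-18,0],[125,-25,0],[150,-30,0],[155.6,-30,-25],[155.6,-30,-60],[155.6,-30,-95],[155.6,-30,-130],[155.6,-30,-140]], turn=[[-0.05,0,0],[-0.1,0,0],[-0.15,-0.01,0],[-0.2,-0.02,0],[-0.2,-0.02,0],[-0.2,-0.02,0],[-0.2,-0.02,0],[-0.2,-0.02,0],[-0.2,-0.02,0],[-0.2,-0.02,0]])

```text
time_s: 20.65
position: [0.5829, 0.1761, 0.039]
tcp_rot: [[-0.007, -0.008, 1.0], [-0.199, 0.98, 0.006], [-0.98, -0.199, -0.009]]
force: [-0.8, -0.4, -0.5]
opening: 0.003
```

Run:
```python
from t import *
Rt=R.from_rotvec([-.2,0,0]).as_matrix()@Rdown(0)
print(delta(np.array([585,177,12.]),Rt)); st()
```

```text
([2.1, 0.9, -27.0], [0.001, -0.009, -0.006])
t 20.65 q [ 12.4  42.9  87.7 -14.   53.1  20.7] p [582.9 176.1  39. ] F [-0.8 -0.4 -0.5] op 0.003
```

send_rows(fingers=[0,0,0,0,0,0,0,0,0,0], dp=[[2,0,-15],[2,0,-25],[2,1,-27],[2,8,-27],[2,15,-27],[2,22,-27],[2,29,-27],[2,36,-27],[2,42,-27],[2,42,-27]], turn=[[0,0,0],[0,0,0],[0,0,0],[0,0,0],[0,0,0],[0,0,0],[0,0,0],[0,0,0],[0,0,0],[0,0,0]])

```text
time_s: 21.48
position: [0.5851, 0.2199, 0.0125]
tcp_rot: [[-0.006, -0.009, 1.0], [-0.199, 0.98, 0.008], [-0.98, -0.199, -0.007]]
force: [-0.0, 0.1, 0.0]
opening: 0.003
```

send_rows(fingers=[0,0,0,0.3,0.6,0.6,0.6,0.6,0.6,0.6], dp=[[0,-6,0],[0,-6,15],[0,-6,50],[-5,-6,90],[-25,-6,130],[-60,-6,160],[-100,-6,170],[-130,-6,170],[-160,-6,170],[-180,-6,170]], turn=[[0,0,0],[0,0,0],[0,0,0],[0,0,0],[0.05,0,0],[0.15,0,0],[0.2,0,0],[0.2,0,0],[0.2,0,0],[0.2,0,0]])

```text
time_s: 22.32
position: [0.4011, 0.2125, 0.1829]
tcp_rot: [[-0.008, -0.008, 1.0], [-0.001, 1.0, 0.008], [-1.0, -0.001, -0.008]]
force: [-0.2, 0.4, 0.4]
opening: 0.453
```

Run:
```python
from t import *
st()
for n in('top','side'): fitlist(cap(n))
```

```text
t 22.32 q [1.370e+01 1.860e+01 1.064e+02 1.000e-01 5.550e+01 1.320e+01] p [401.1 212.5 182.9] F [-0.2  0.4  0.4] op 0.453
pix [221. 229.] ctr [582.6 216.1] size [96.9 40.2] axis az 1.0 w lo/hi 39.7 32.8 ztop 39.9
pix [171. 232.] ctr [573.  346.2] size [ 39.7 105.9] axis az -2.7 w lo/hi 35.0 39.7 ztop 41.0
pix [171. 276.] ctr [456.7 347.2] size [33.9 91.9] axis az -12.5 w lo/hi 32.4 31.7 ztop 38.8
pix [420. 232.] ctr [448.9 352.4] size [ 40. 112.] axis az -8.4 w lo/hi 40.0 31.5 ztop 41.3
pix [423. 263.] ctr [571.5 348.6] size [ 40.6 110.6] axis az -5.8 w lo/hi 31.2 37.5 ztop 40.8
pix [384. 265.] ctr [581.4 215.8] size [97.6 42. ] axis az 4.8 w lo/hi 40.7 36.7 ztop 39.4
```

Run:
```python
from t import *
c=cap('top'); cv2.imwrite('pics/a9.png',cv2.resize(c['img'][180:320,130:330],None,fx=4,fy=4))
```

```text
(no output)
```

View pics/a9.png

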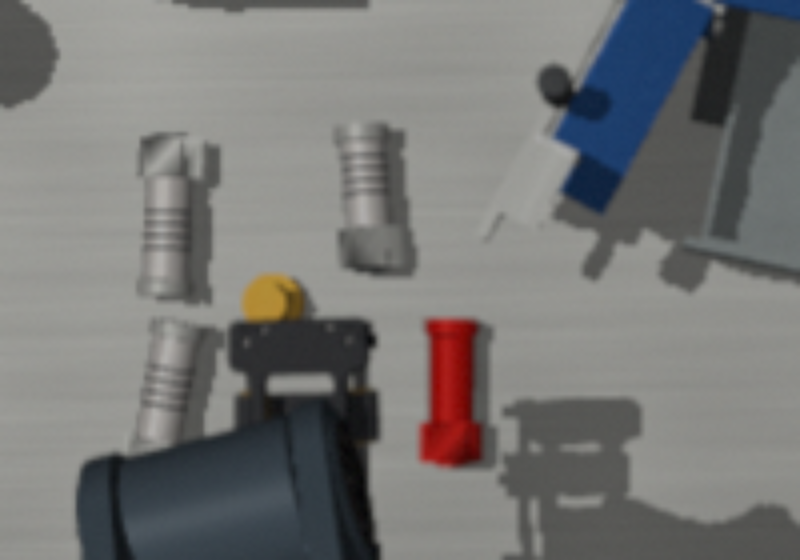

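Run:
```python
from t import *
Rt=R.from_rotvec([-.2,0,0]).as_matrix()@Rdown(93.5)
print(delta(np.array([597,215.5,183.]),Rt)); st()
```

```text
([193.4, 2.3, 0.2], [-0.149, 0.158, 1.617])
t 22.47 q [1.370e+01 1.870e+01 1.062e+02 1.000e-01 5.540e+01 1.310e+01] p [403.6 213.2 182.8] F [-0.1 -0.5 -0.8] op 0.561
```

send_rows(fingers=[0.5,0.5,0.5,0.5,0.5,0.5,0.5,0.5,0.5,0.5], dp=[[10,0,0],[30,0,0],[50,0,0],[70,0,0],[90,0,0],[110,1,0],[130,1,0],[150,2,0],[172,2,0],[193,2,0]], turn=[[0,0,0.12],[0,0,0.24],[0,0,0.36],[0,0,0.48],[0,0,0.6],[0,0,0.72],[0,0,0.84],[0,0,0.96],[0,0,1.08],[0,0,1.2]])

```text
time_s: 23.3
position: [0.5996, 0.2146, 0.1824]
tcp_rot: [[-0.0, -0.937, 0.349], [-0.006, 0.349, 0.937], [-1.0, -0.002, -0.006]]
force: [-0.2, 0.7, -0.4]
opening: 0.497
```

Run:
```python
from t import *
Rt=R.from_rotvec([-.2,0,0]).as_matrix()@Rdown(93.5)
print(delta(np.array([597,215.5,140.]),Rt)); st()
fitlist(cap('side'))
```

```text
([-2.6, 0.9, -42.4], [-0.191, 0.043, 0.416])
t 23.3 q [  9.8  32.1  81.1  -0.4  66.9 -59.6] p [599.6 214.6 182.4] F [-0.2  0.7 -0.4] op 0.497
pix [423. 263.] ctr [570.6 349. ] size [ 39.9 109.9] axis az -2.2 w lo/hi 35.0 37.7 ztop 41.1
pix [384. 265.] ctr [582.2 215.6] size [98.5 43.2] axis az 0.7 w lo/hi 42.4 37.3 ztop 41.0
```

send_rows(fingers=[0.5,0.5,0.5,0.5,0.5,0.5,0.5,0.5,0.5], dp=[[-2,1,0],[-2,1,0],[-2,1,0],[-2,1,0],[-2.6,1,0],[-2.6,1,-35],[-2.6,1,-70],[-2.6,1,-95],[-2.6,1,-100]], turn=[[-0.04,0.01,0.1],[-0.08,0.02,0.2],[-0.12,0.03,0.3],[-0.19,0.04,0.41],[-0.19,0.04,0.41],[-0.19,0.04,0.41],[-0.19,0.04,0.41],[-0.19,0.04,0.41],[-0.19,0.04,0.41]])

```text
time_s: 24.1
position: [0.5992, 0.2138, 0.0775]
tcp_rot: [[-0.001, -0.998, -0.056], [-0.195, -0.055, 0.979], [-0.981, 0.012, -0.195]]
force: [-1.2, -0.2, 0.3]
opening: 0.503
```

Run:
```python
from t import *
Rt=R.from_rotvec([-.2,0,0]).as_matrix()@Rdown(93)
print(delta(np.array([597,215.5,9.2]),Rt)); st()
c=cap('top'); cv2.imwrite('pics/a10.png',cv2.resize(c['img'][180:320,130:330],None,fx=4,fy=4))
c=cap('side'); cv2.imwrite('pics/b10.png',cv2.resize(c['img'][150:330,280:480],None,fx=3.5,fy=3.3))
```

```text
([-2.2, 1.7, -68.3], [-0.004, -0.002, -0.004])
t 24.1 q [ 15.2  41.5  82.3 -12.6  59.8 -71.3] p [599.2 213.8  77.5] F [-1.2 -0.2  0.3] op 0.503
```

View pics/a10.png

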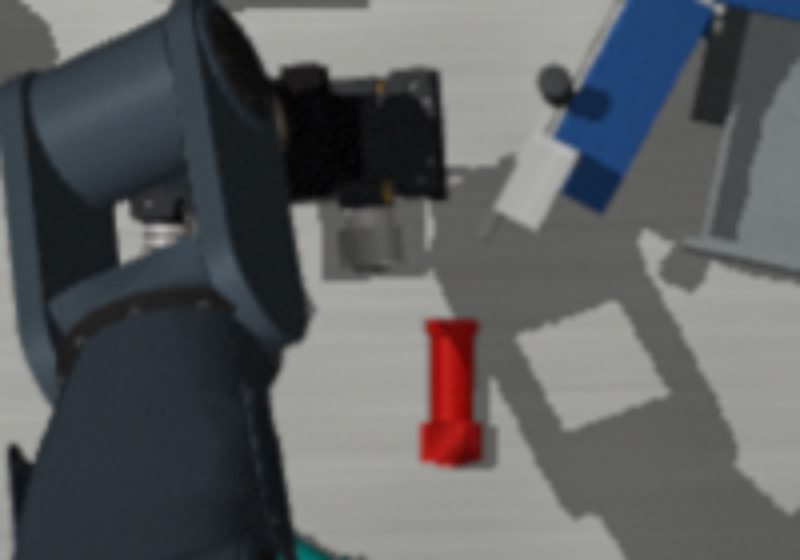

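View pics/b10.png

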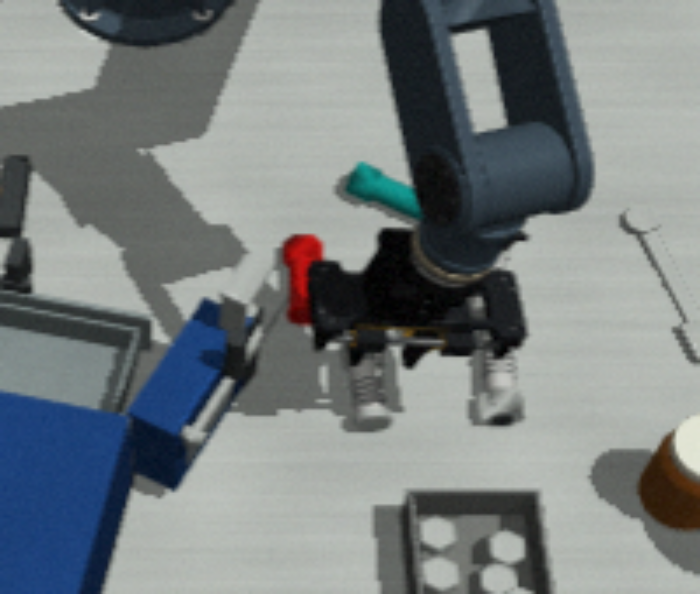

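send_rows(fingers=[0.5,0.5,0.5,0.5,0.5,0,0,0,0,0], dp=[[-2,1.7,-20],[-2,1.7,-40],[-2,1.7,-58],[-2,1.7,-67.5],[-2,1.7,-67.5],[-2,1.7,-67.5],[-2,1.7,-67.5],[-2,1.7,-67.5],[-2,1.7,-67.5],[-2,1.7,-67.5]], turn=[[0,0,0],[0,0,0],[0,0,0],[0,0,0],[0,0,0],[0,0,0],[0,0,0],[0,0,0],[0,0,0],[0,0,0]])

```text
time_s: 25.03
position: [0.6003, 0.2163, 0.0146]
tcp_rot: [[0.006, -0.998, -0.056], [-0.194, -0.056, 0.979], [-0.981, 0.005, -0.194]]
force: [-0.1, 0.1, 0.3]
opening: 0.206
```

send_rows(fingers=[0,0,0,0], dp=[[0,0,0],[0,0,0],[0,0,0],[0,0,0]], turn=[[0,0,0],[0,0,0],[0,0,0],[0,0,0]])

```text
time_s: 25.37
position: [0.6003, 0.2163, 0.0146]
tcp_rot: [[0.006, -0.998, -0.056], [-0.194, -0.056, 0.979], [-0.981, 0.005, -0.194]]
force: [0.2, 0.3, 0.4]
opening: 0.013
```

Run:
```python
from t import *
st()
c=cap('top'); cv2.imwrite('pics/a11.png',cv2.resize(c['img'][180:320,130:330],None,fx=4,fy=4))
c=cap('side'); cv2.imwrite('pics/b11.png',cv2.resize(c['img'][190:310,340:480],None,fx=5,fy=5)); fitlist(c)
```

```text
t 25.37 q [ 15.4  46.5  83.8 -13.6  53.2 -69.3] p [600.3 216.3  14.6] F [0.2 0.3 0.4] op 0.013
```

View pics/a11.png

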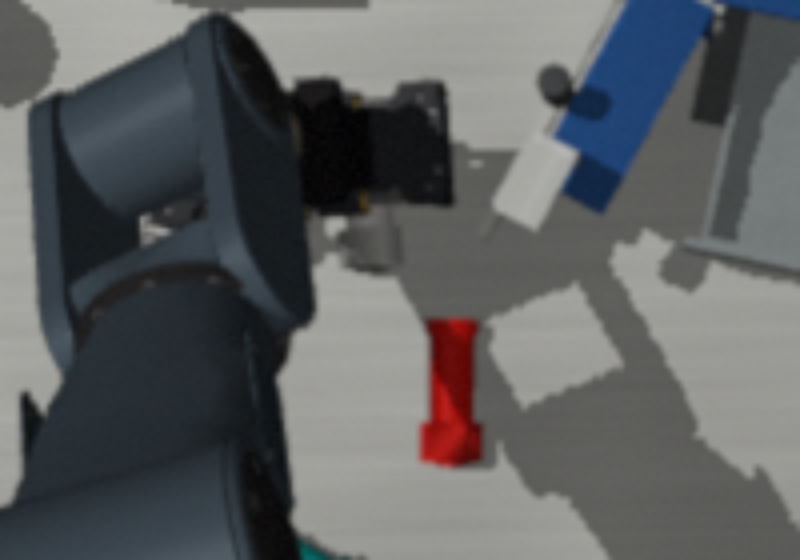

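View pics/b11.png

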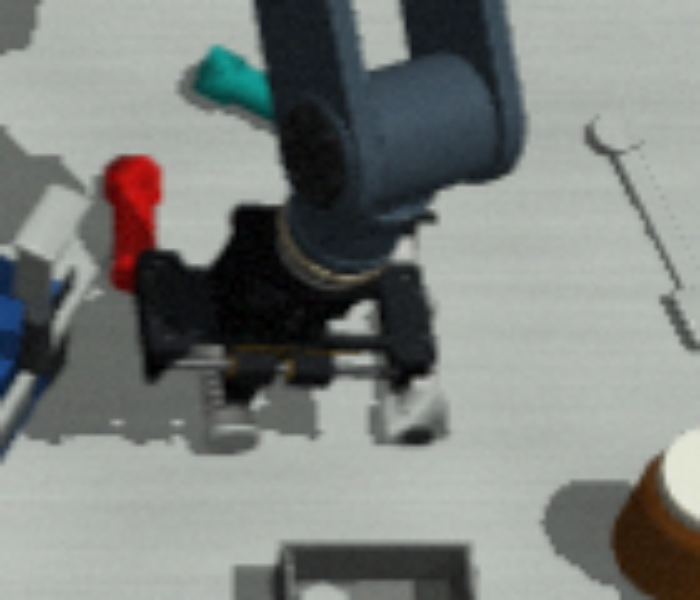

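Run:
```python
from t import *
P,A=PA()
for n,(x0,y0,x1,y1) in(('side',(360,220,440,290)),('top',(180,190,280,270))):
    c=cap(n); im=cv2.resize(c['img'][y0:y1,x0:x1],None,fx=8,fy=8,interpolation=cv2.INTER_CUBIC)
    im=np.clip(im.astype(float)*1.8,0,255).astype(np.uint8)
    for k,col in((0,(0,0,255)),(19,(0,255,0)),(70,(255,0,255))):
        q=proj(c,(P-k*A[:,0])/1000)[0]; print(n,k,q)
        cv2.circle(im,(int((q[0]-x0+.5)*8),int((q[1]-y0+.5)*8)),4,col,-1)
    cv2.imwrite('pics/%s_12.png'%n,im)
```

```text
side 0 [383.81230133 271.5688432 ]
side 19 [385.49560712 268.92323128]
side 70 [390.1884715 261.5492281]
top 0 [221.69371827 222.17156268]
top 19 [219.32322724 221.67033619]
top 70 [212.66896911 220.2632887 ]
```

View pics/side_12.png

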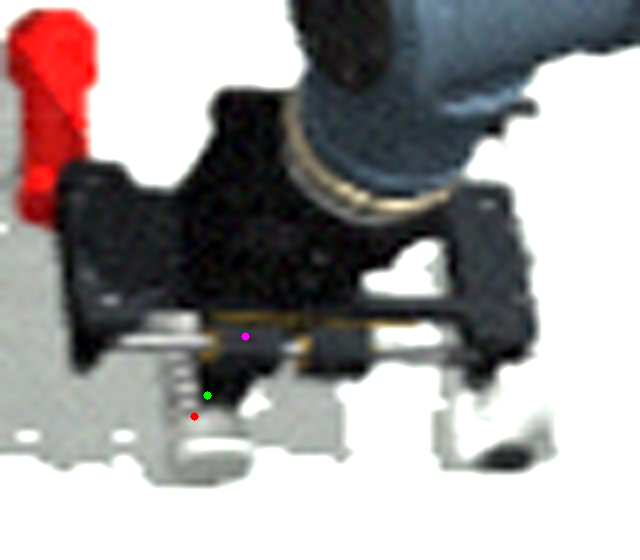

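View pics/top_12.png

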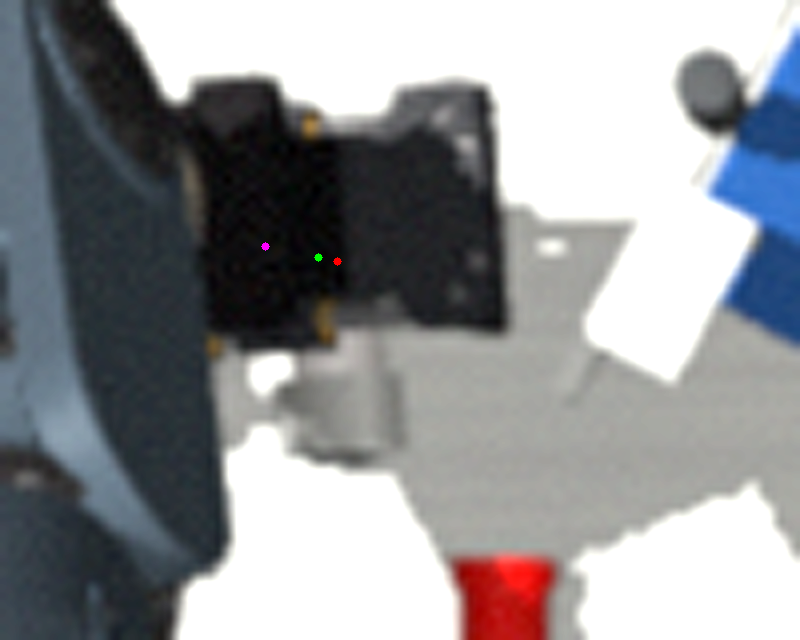

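Run:
```python
from t import *
c=cap('side')
for v in range(262,278):
    print(v,[ (tuple(np.round(p*1000).astype(int)),int(c['img'][v,u].max())) for u,p in zip((383,386,389,391),pts(c,[(u,v) for u in (383,386,389,391)]))])
```

```text
262 [((np.int64(630), np.int64(199), np.int64(134)), 118), ((np.int64(627), np.int64(209), np.int64(129)), 82), ((np.int64(631), np.int64(217), np.int64(136)), 37), ((np.int64(629), np.int64(224), np.int64(131)), 34)]
263 [((np.int64(632), np.int64(199), np.int64(131)), 61), ((np.int64(635), np.int64(208), np.int64(136)), 54), ((np.int64(636), np.int64(217), np.int64(139)), 37), ((np.int64(636), np.int64(223), np.int64(138)), 35)]
264 [((np.int64(584), np.int64(212), np.int64(38)), 62), ((np.int64(640), np.int64(207), np.int64(139)), 52), ((np.int64(636), np.int64(218), np.int64(132)), 23), ((np.int64(635), np.int64(224), np.int64(130)), 24)]
265 [((np.int64(583), np.int64(213), np.int64(30)), 71), ((np.int64(635), np.int64(209), np.int64(124)), 27), ((np.int64(638), np.int64(218), np.int64(128)), 19), ((np.int64(639), np.int64(224), np.int64(130)), 13)]
266 [((np.int64(590), np.int64(212), np.int64(36)), 86), ((np.int64(639), np.int64(209), np.int64(124)), 11), ((np.int64(639), np.int64(218), np.int64(125)), 11), ((np.int64(637), np.int64(225), np.int64(121)), 14)]
267 [((np.int64(5
[... 1642 characters left out ...]
 ((np.int64(616), np.int64(238), np.int64(26)), 92)]
275 [((np.int64(625), np.int64(209), np.int64(37)), 136), ((np.int64(623), np.int64(220), np.int64(33)), 174), ((np.int64(624), np.int64(230), np.int64(35)), 165), ((np.int64(621), np.int64(237), np.int64(28)), 119)]
276 [((np.int64(624), np.int64(211), np.int64(27)), 119), ((np.int64(631), np.int64(219), np.int64(40)), 120), ((np.int64(628), np.int64(229), np.int64(36)), 108), ((np.int64(625), np.int64(237), np.int64(30)), 131)]
277 [((np.int64(627), np.int64(210), np.int64(25)), 94), ((np.int64(628), np.int64(220), np.int64(27)), 84), ((np.int64(628), np.int64(230), np.int64(27)), 86), ((np.int64(628), np.int64(237), np.int64(28)), 112)]
```

send_rows(fingers=[0.5,0.5,0.5,0.5,0.5,0.5,0.5,0.5], dp=[[0,0,40],[0,0,75],[0,5,85],[0,5,85],[0,5,85],[0,5,85],[0,5,85],[0,5,85]], turn=[[0,0,0],[0,0,0],[0.08,0,0],[0.16,0,0],[0.195,0,0],[0.195,0,0],[0.195,0,0],[0.195,0,0]])

```text
time_s: 26.28
position: [0.6001, 0.2214, 0.0992]
tcp_rot: [[0.006, -0.998, -0.056], [-0.001, -0.056, 0.998], [-1.0, -0.006, -0.001]]
force: [-0.2, 0.6, -0.1]
opening: 0.472
```

Run:
```python
from t import *
st(); P,A=PA()
for n,(x0,y0,x1,y1) in(('side',(340,200,440,290)),):
    c=cap(n); im=cv2.resize(c['img'][y0:y1,x0:x1],None,fx=6.5,fy=6.5,interpolation=cv2.INTER_CUBIC)
    im=np.clip(im.astype(float)*2.2,0,255).astype(np.uint8)
    for k,col in((0,(0,0,255)),(19,(0,255,0)),(70,(255,0,255))):
        q=proj(c,(P-k*A[:,0])/1000)[0]; print(n,k,q)
        cv2.circle(im,(int((q[0]-x0+.5)*6.5),int((q[1]-y0+.5)*6.5)),4,col,-1)
    cv2.imwrite('pics/%s_13.png'%n,im)
    X=cloud(c)*1000; m=(X[...,2]>70)&(X[...,2]<190)&(abs(X[...,0]-P[0])<60)&(abs(X[...,1]-P[1])<60)
    q=X[m]; q=q[q[:,2].argsort()][:25]; print(np.round(q))
fitlist(c); fitlist(cap('top'))
```

```text
t 26.28 q [ 10.3  37.9  85.   -0.1  56.8 -82.8] p [600.1 221.4  99.2] F [-0.2  0.6 -0.1] op 0.472
side 0 [388.18128898 259.20879077]
side 19 [388.86552642 256.25275706]
side 70 [390.77841247 247.99246857]
[[597. 193. 122.]
 [606. 246. 124.]
 [610. 195. 125.]
 [607. 252. 126.]
 [608. 201. 128.]
 [605. 246. 128.]
 [602. 246. 130.]
 [610. 197. 130.]
 [599. 192. 131.]
 [608. 251. 133.]
 [608. 248. 134.]
 [601. 245. 134.]
 [609. 254. 135.]
 [613. 194. 135.]
 [606. 248. 137.]
 [611. 200. 138.]
 [596. 245. 138.]
 [592. 246. 139.]
 [611. 193. 139.]
 [600. 245. 139.]
 [604. 248. 139.]
 [608. 250. 141.]
 [612. 196. 141.]
 [610. 253. 143.]
 [610. 199. 144.]]
pix [423. 264.] ctr [572.9 347.4] size [ 40.4 106.4] axis az -4.4 w lo/hi 34.8 37.9 ztop 40.6
pix [384. 266.] ctr [582.  216.5] size [98.9 40.6] axis az 4.3 w lo/hi 38.1 37.9 ztop 39.3
```

View pics/side_13.png

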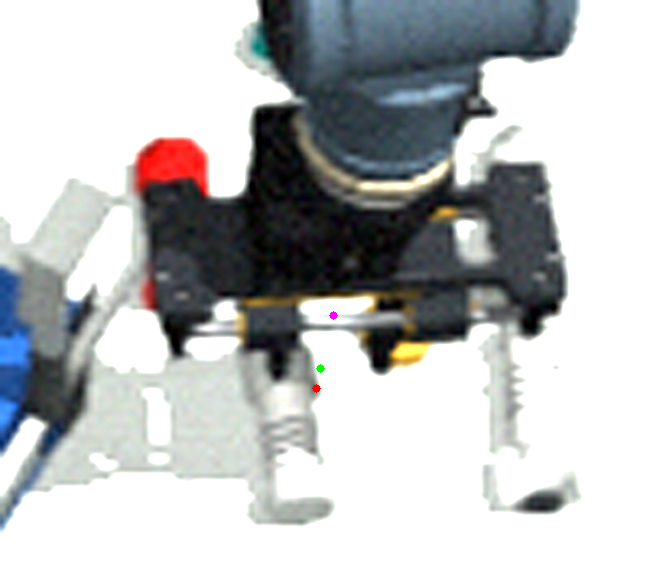

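send_rows(fingers=[0,0,0,0,0,0,0,0,0,0], dp=[[0,30,0],[0,60,0],[0,60,-15],[0,60,-40],[0,60,-70],[0,60,-90],[0,60,-100],[0,60,-105],[0,60,-108],[0,60,-108]], turn=[[0,0,0],[0,0,0],[0,0,0],[0,0,0],[0,0,0],[0,0,0],[0,0,0],[0,0,0],[0,0,0],[0,0,0]])

```text
time_s: 27.22
position: [0.6005, 0.2823, -0.0088]
tcp_rot: [[0.006, -0.998, -0.058], [-0.001, -0.058, 0.998], [-1.0, -0.006, -0.001]]
force: [0.1, -0.2, -0.0]
opening: 0.006
```

send_rows(fingers=[0,0,0,0], dp=[[0,0,-1],[0,0,-2],[0,0,-3],[0,0,-4]], turn=[[0,0,0],[0,0,0],[0,0,0],[0,0,0]])

```text
time_s: 27.55
position: [0.601, 0.2824, -0.0119]
tcp_rot: [[0.008, -0.998, -0.057], [-0.0, -0.057, 0.998], [-1.0, -0.008, -0.001]]
force: [0.9, 0.4, -0.2]
opening: 0.002
```

send_rows(fingers=[0,0,0,0,0], dp=[[0,0,-1],[0,0,-2],[0,0,-3],[0,0,-4],[0,0,-5]], turn=[[0,0,0],[0,0,0],[0,0,0],[0,0,0],[0,0,0]])

```text
time_s: 27.97
position: [0.601, 0.2823, -0.0171]
tcp_rot: [[0.008, -0.998, -0.057], [-0.0, -0.057, 0.998], [-1.0, -0.008, -0.001]]
force: [1.1, -0.0, -0.6]
opening: 0.008
```

send_rows(fingers=[0,0,0], dp=[[0,0,-1],[0,0,-2],[0,0,-3]], turn=[[0,0,0],[0,0,0],[0,0,0]])

```text
time_s: 28.22
position: [0.6009, 0.2823, -0.0203]
tcp_rot: [[0.007, -0.998, -0.057], [-0.0, -0.057, 0.998], [-1.0, -0.007, -0.001]]
force: [0.0, -0.3, -0.4]
opening: 0.001
```

send_rows(fingers=[0,0,0], dp=[[0,0,-1],[0,0,-2],[0,0,-3]], turn=[[0,0,0],[0,0,0],[0,0,0]])

```text
time_s: 28.47
position: [0.6009, 0.2823, -0.0234]
tcp_rot: [[0.008, -0.998, -0.057], [-0.0, -0.057, 0.998], [-1.0, -0.007, -0.001]]
force: [-0.7, 0.3, 0.0]
opening: 0.008
```

Run:
```python
from t import *
st(); P,A=PA()
c=cap('side'); x0,y0,x1,y1=360,220,460,300
im=cv2.resize(c['img'][y0:y1,x0:x1],None,fx=7,fy=7,interpolation=cv2.INTER_CUBIC)
cv2.imwrite('pics/s14.png',np.clip(im.astype(float)*2.2,0,255).astype(np.uint8))
```

```text
t 28.47 q [ 15.6  49.2  84.   -0.2  46.4 -77.6] p [600.9 282.3 -23.4] F [-0.7  0.3  0. ] op 0.008
```

View pics/s14.png

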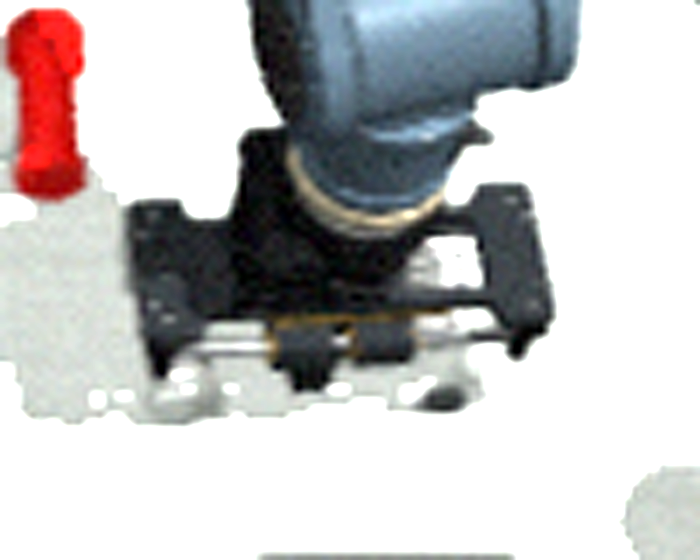

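send_rows(fingers=[0,0,0,0], dp=[[0,0,-1],[0,0,-2],[0,0,-3],[0,0,-4]], turn=[[0,0,0],[0,0,0],[0,0,0],[0,0,0]])

```text
time_s: 28.85
position: [0.601, 0.2823, -0.0247]
tcp_rot: [[0.007, -0.998, -0.058], [-0.001, -0.058, 0.998], [-1.0, -0.007, -0.001]]
force: [-5.6, -1.6, 21.3]
opening: 0.007
```

send_rows(fingers=[0,0,0,0,0,0], dp=[[0,0,20],[0,0,60],[0,0,100],[0,0,124],[0,0,124],[0,0,124]], turn=[[0,0,0],[0,0,0],[0,0,0],[0,0,0],[0,0,0],[0,0,0]])

```text
time_s: 29.35
position: [0.6022, 0.2827, 0.1014]
tcp_rot: [[0.012, -0.998, -0.058], [0.001, -0.058, 0.998], [-1.0, -0.012, -0.0]]
force: [-0.5, 0.0, -0.1]
opening: 0.007
```

Run:
```python
from t import *
st(); P,A=PA()
c=cap('side'); X=cloud(c)*1000
m=(X[...,2]>70)&(X[...,2]<300)&(abs(X[...,0]-P[0])<100)&(abs(X[...,1]-P[1])<120)
q=X[m]-P
for y in range(-120,120,10):
    s=q[(q[:,1]>=y)&(q[:,1]<y+10)]
    if len(s): print(y,len(s),'zmin',np.round(np.sort(s[:,2])[:4]),'xmax',np.round(s[:,0].max()))
for n in('side','top'): fitlist(cap(n))
```

```text
t 29.35 q [ 15.6  39.3  81.2  -0.2  58.9 -77.6] p [602.2 282.7 101.4] F [-0.5  0.  -0.1] op 0.007
-100 45 zmin [120. 123. 127. 129.] xmax 42.0
-90 90 zmin [ 97.  99.  99. 106.] xmax 41.0
-80 87 zmin [ 94. 107. 107. 111.] xmax 42.0
-70 75 zmin [109. 110. 110. 111.] xmax 41.0
-60 65 zmin [108. 109. 110. 112.] xmax 33.0
-50 151 zmin [105. 106. 110. 113.] xmax 39.0
-40 91 zmin [108. 111. 113. 115.] xmax 38.0
-30 86 zmin [ 98. 102. 103. 106.] xmax 39.0
-20 64 zmin [100. 101. 102. 105.] xmax 38.0
-10 75 zmin [29. 30. 35. 35.] xmax 38.0
0 67 zmin [28. 30. 31. 34.] xmax 34.0
10 65 zmin [36. 44. 46. 56.] xmax 36.0
20 43 zmin [101. 102. 104. 106.] xmax 35.0
30 39 zmin [ 99. 103. 107. 111.] xmax 35.0
40 24 zmin [109. 110. 111. 111.] xmax 31.0
50 40 zmin [104. 105. 107. 109.] xmax 28.0
60 63 zmin [107. 110. 110. 110.] xmax 30.0
70 83 zmin [104. 107. 109. 110.] xmax 31.0
80 94 zmin [ 97. 101. 101. 103.] xmax 33.0
90 54 zmin [ 99. 111. 124. 126.] xmax 30.0
pix [384. 265.] ctr [582.1 216.1] size [97.4 41.2] axis az 4.9 w lo/hi 39.4 37.4 ztop 40.1
pix [423. 265.] ctr [575.7 348. ] size [37.7 96.5] axis az -6.1 w lo/hi 31.1 37.2 ztop 41.0
pix [222. 233.] ctr [582.4 211.2] size [39.9 98. ] axis az -2.4 w lo/hi 39.9 11.8 ztop 40.0
```

```bash
sed -i 's/return np.asarray(g)+19\*Rt\[:,0\]/return np.asarray(g)+43*Rt[:,0]/' t.py; echo '
def rep(true,Rt): return np.asarray(true,float)+24*Rt[:,0]' >> t.py
python3 - <<'E'
from t import *
Rt=R.from_rotvec([-.2,0,0]).as_matrix()@Rdown(94)
print(delta(rep([597,215.3,90],Rt),Rt)); print(delta(rep([597,215.3,9.5],Rt),Rt))
E
```

```text
([-2.4, -71.3, -30.9], [-0.198, 0.005, 0.012])
([-2.4, -71.3, -111.4], [-0.198, 0.005, 0.012])
```

send_rows(fingers=[0.5,0.5,0.5,0.5,0.5,0.5], dp=[[-2,-20,0],[-2,-45,0],[-2,-65,-5],[-3,-71,-20],[-3,-71,-31],[-3,-71,-31]], turn=[[-0.08,0,0],[-0.16,0,0],[-0.2,0.005,0.01],[-0.2,0.005,0.01],[-0.2,0.005,0.01],[-0.2,0.005,0.01]])

```text
time_s: 30.0
position: [0.5932, 0.2099, 0.062]
tcp_rot: [[-0.009, -0.998, -0.069], [-0.202, -0.066, 0.977], [-0.979, 0.022, -0.201]]
force: [-0.5, 0.3, -0.2]
opening: 0.375
```

Run:
```python
from t import *
st()
Rt=R.from_rotvec([-.2,0,0]).as_matrix()@Rdown(94)
print(delta(rep([597,215.3,9.5],Rt),Rt))
```

```text
t 30.0 q [ 15.2  42.5  83.4 -13.1  58.4 -71.4] p [593.2 209.9  62. ] F [-0.5  0.3 -0.2] op 0.375
([3.8, 0.6, -76.0], [0.003, -0.008, 0.003])
```

Opening first to 0.5, then descend.

send_rows(fingers=[0.5,0.5,0.5,0.5,0.5,0.5,0.5,0.5], dp=[[3,0.6,0],[3,0.6,-10],[3,0.6,-25],[3,0.6,-40],[3,0.6,-55],[3,0.6,-68],[3,0.6,-76],[3,0.6,-76]], turn=[[0,-0.008,0],[0,-0.008,0],[0,-0.008,0],[0,-0.008,0],[0,-0.008,0],[0,-0.008,0],[0,-0.008,0],[0,-0.008,0]])

```text
time_s: 30.67
position: [0.5948, 0.2103, -0.0161]
tcp_rot: [[-0.004, -0.998, -0.068], [-0.203, -0.066, 0.977], [-0.979, 0.018, -0.202]]
force: [-0.2, 0.3, 0.3]
opening: 0.498
```

send_rows(fingers=[0,0,0,0,0,0,0], dp=[[0,0,0],[0,0,0],[0,0,0],[0,0,0],[0,0,0],[0,0,0],[0,0,0]], turn=[[0,0,0],[0,0,0],[0,0,0],[0,0,0],[0,0,0],[0,0,0],[0,0,0]])

```text
time_s: 31.25
position: [0.5955, 0.2106, -0.0154]
tcp_rot: [[-0.003, -0.998, -0.068], [-0.202, -0.066, 0.977], [-0.979, 0.016, -0.202]]
force: [0.6, 1.1, 2.6]
opening: 0.337
```

send_rows(fingers=[0,0,0,0,0,0,0,0,0,0], dp=[[0,0,10],[0,0,30],[0,0,60],[0,2,95],[0,4,130],[0,5,160],[0,5,190],[0,5,220],[0,5,240],[0,5,245]], turn=[[0,0,0],[0,0,0],[0,0,0],[0,0,0],[0.05,0,0],[0.1,0,-0.05],[0.15,0,-0.1],[0.2,0,-0.15],[0.2,0,-0.2],[0.2,0,-0.2]])

```text
time_s: 32.08
position: [0.5977, 0.215, 0.2346]
tcp_rot: [[-0.015, -0.991, 0.133], [0.001, 0.133, 0.991], [-1.0, 0.015, -0.001]]
force: [1.1, 0.4, -2.7]
opening: 0.333
```

Run:
```python
from t import *
st()
Rt=Rdown(76.85); Rt2=Rdown(94)
# placement: fitting axis 9 from tip; grasped 14.5 mm toward flange(+x) from origin
print(delta(rep(w(-60,0,250),Rt),Rt))
for n in('side','top'):
    c=cap(n,'%s15.png'%n)
```

```text
t 32.08 q [  9.6  29.3  77.4   0.2  74.1 -72.8] p [597.7 215.  234.6] F [ 1.1  0.4 -2.7] op 0.333
([-5.6, -358.8, -8.6], [-0.002, -0.015, -0.096])
```

View pics/side15.png

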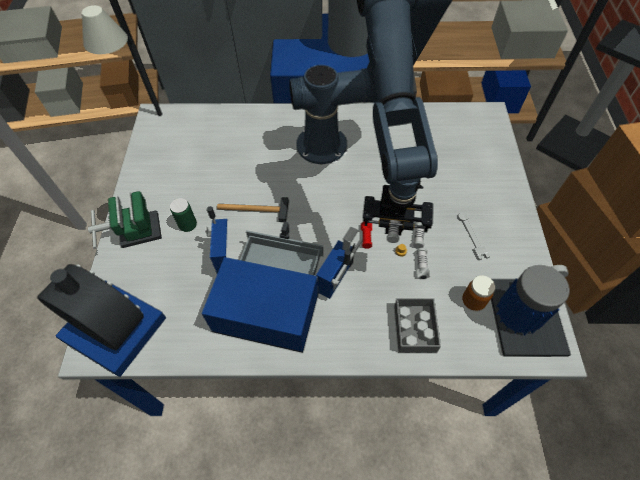

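send_rows(fingers=[0,0,0,0,0,0,0,0,0,0], dp=[[0,-15,0],[0,-45,0],[-1,-80,0],[-2,-118,0],[-3,-156,0],[-4,-196,0],[-5,-236,0],[-6,-276,0],[-7,-316,0],[-8,-348,-5]], turn=[[0,0,-0.01],[0,0,-0.02],[0,0,-0.03],[0,-0.01,-0.04],[0,-0.015,-0.05],[0,-0.015,-0.06],[0,-0.015,-0.07],[0,-0.015,-0.08],[0,-0.015,-0.096],[0,-0.015,-0.096]])

```text
time_s: 33.02
position: [0.5862, -0.1355, 0.224]
tcp_rot: [[-0.009, -0.975, 0.224], [0.001, 0.224, 0.975], [-1.0, 0.009, -0.001]]
force: [0.5, 0.9, -1.8]
opening: 0.337
```

Run:
```python
from t import *
st()
Rt=Rdown(76.85)
print(delta(rep(w(-62,0,100),Rt),Rt),delta(rep(w(-62,0,41),Rt),Rt))
c=cap('side'); cv2.imwrite('pics/b16.png',cv2.resize(c['img'][190:350,190:380],None,fx=4,fy=3.6))
```

```text
t 33.02 q [ -23.6   27.    83.4   -0.2   70.1 -100.5] p [ 586.2 -135.5  224. ] F [ 0.5  0.9 -1.8] op 0.337
([3.9, -7.9, -148.0], [-0.001, -0.009, -0.003]) ([3.9, -7.9, -207.0], [-0.001, -0.009, -0.003])
```

View pics/b16.png

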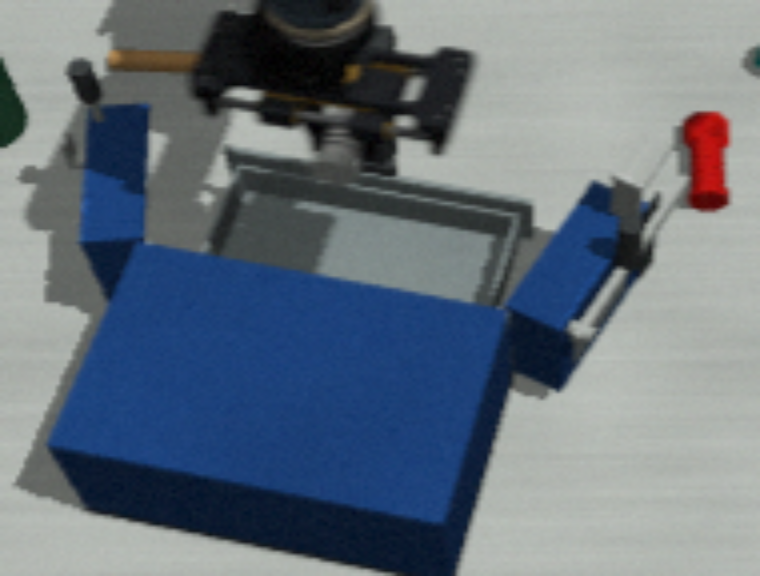

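send_rows(fingers=[0,0,0,0,0,0,0,0,0,0], dp=[[4,-8,-10],[4,-8,-40],[4,-8,-75],[4,-8,-110],[4,-8,-145],[4,-8,-175],[4,-8,-192],[4,-8,-200],[4,-8,-204],[4,-8,-204]], turn=[[0,-0.009,0],[0,-0.009,0],[0,-0.009,0],[0,-0.009,0],[0,-0.009,0],[0,-0.009,0],[0,-0.009,0],[0,-0.009,0],[0,-0.009,0],[0,-0.009,0]])

```text
time_s: 33.9
position: [0.5885, -0.1492, 0.0172]
tcp_rot: [[-0.005, -0.974, 0.226], [-0.003, 0.227, 0.974], [-1.0, 0.004, -0.004]]
force: [-0.1, 0.3, -1.1]
opening: 0.337
```

Run:
```python
from t import *
s=st();P,A=PA();print(cabp(P-24*A[:,0]))
```

```text
t 33.9 q [ -24.6   42.9   91.9   -0.4   45.4 -101.3] p [ 588.5 -149.2   17.2] F [-0.1  0.3 -1.1] op 0.337
[-62.2  -5.9  41.2]
```

send_rows(fingers=[0,0,0,0,0,0.2,0.5,0.5,0.5], dp=[[1,3,0],[1.3,5.8,0],[1.3,5.8,-1],[1.3,5.8,-2.5],[1.3,5.8,-2.5],[1.3,5.8,-2.5],[1.3,5.8,-2.5],[1.3,5.8,-2.5],[1.3,5.8,-2.5]], turn=[[0,0,0],[0,0,0],[0,0,0],[0,0,0],[0,0,0],[0,0,0],[0,0,0],[0,0,0],[0,0,0]])

```text
time_s: 34.65
position: [0.5895, -0.1435, 0.0147]
tcp_rot: [[-0.005, -0.974, 0.226], [-0.003, 0.226, 0.974], [-1.0, 0.004, -0.004]]
force: [-0.6, -0.4, -0.5]
opening: 0.462
```

send_rows(fingers=[0.5,0.5,0.5,0.5,0.5,0.5,0.5,0.5,0.5,0.5], dp=[[0,0,0],[0,0,0],[0,0,10],[0,0,35],[0,0,70],[0,0,105],[0,0,140],[0,0,175],[0,0,200],[0,0,215]], turn=[[0,0,0],[0,0,0],[0,0,0],[0,0,0],[0,0,0],[0,0,0],[0,0,0],[0,0,0],[0,0,0],[0,0,0]])

```text
time_s: 35.48
position: [0.5909, -0.1441, 0.2347]
tcp_rot: [[0.001, -0.974, 0.226], [-0.006, 0.226, 0.974], [-1.0, -0.002, -0.006]]
force: [0.4, -0.5, 1.3]
opening: 0.498
```

Run:
```python
from t import *
s=st()
c=cap('side'); cv2.imwrite('pics/b17.png',cv2.resize(c['img'][190:350,190:380],None,fx=4,fy=3.6))
for n in('side','top'): fitlist(cap(n))
Rt=Rdown(88); print(delta(rep([577,346,230],Rt),Rt))
```

```text
t 35.48 q [ -24.1   26.6   82.2   -0.3   70.9 -100.9] p [ 590.9 -144.1  234.7] F [ 0.4 -0.5  1.3] op 0.498
pix [420. 232.] ctr [449.8 351.6] size [ 39.7 110. ] axis az -10.8 w lo/hi 39.7 31.8 ztop 41.3
pix [423. 263.] ctr [571.9 348.1] size [ 38.  109.9] axis az -3.8 w lo/hi 35.4 38.0 ztop 40.3
pix [171. 232.] ctr [573.  345.9] size [ 37.7 105.5] axis az -4.0 w lo/hi 34.4 37.7 ztop 41.2
pix [170. 281.] ctr [448.6 349.3] size [ 38.6 109. ] axis az -11.6 w lo/hi 38.6 36.0 ztop 40.5
([-13.1, 489.8, -25.6], [0.005, -0.001, 0.193])
```

View pics/b17.png

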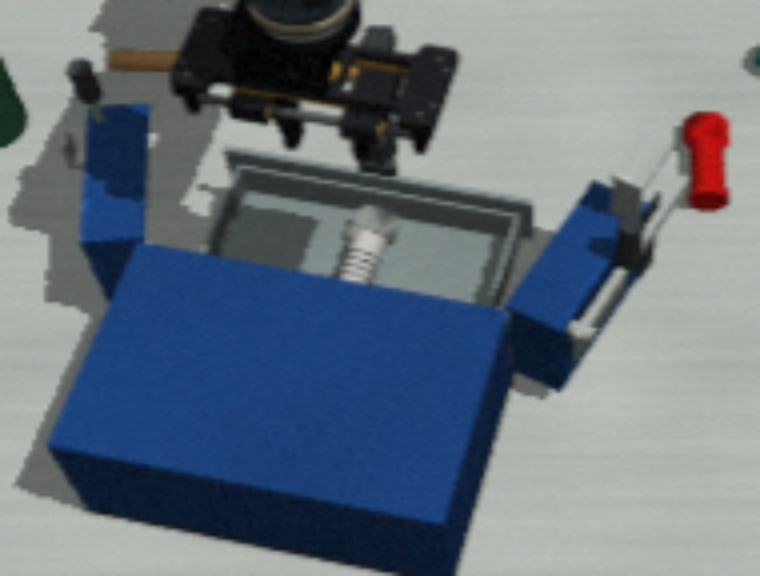

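Fitting A lies in the tray at (365,245) in the crop. Next is the second fitting.

send_rows(fingers=[0.5,0.5,0.6,0.6,0.6,0.6,0.6,0.6,0.6,0.6], dp=[[0,20,0],[-2,55,0],[-4,95,0],[-6,135,0],[-8,175,0],[-9,215,0],[-10,255,0],[-11,295,0],[-12,335,0],[-12,375,0]], turn=[[0,0,0.02],[0,0,0.04],[0,0,0.06],[0,0,0.08],[0,0,0.1],[0,0,0.12],[0,0,0.14],[0,0,0.16],[0,0,0.16],[0,0,0.16]])

```text
time_s: 36.47
position: [0.576, 0.2328, 0.2292]
tcp_rot: [[-0.006, -0.998, 0.068], [-0.006, 0.068, 0.998], [-1.0, 0.005, -0.006]]
force: [0.8, 0.4, 0.6]
opening: 0.598
```

Run:
```python
from t import *
s=st()
Rt=Rdown(86.2); print(delta(rep([577.5,346.5,60],Rt),Rt))
```

```text
t 36.47 q [ 11.9  28.3  80.2  -0.3  71.9 -74.1] p [576.  232.8 229.2] F [0.8 0.4 0.6] op 0.598
([1.5, 113.7, -193.2], [0.006, -0.006, 0.002])
```

send_rows(fingers=[0.6,0.6,0.6,0.6,0.6,0.6,0.6,0.6], dp=[[0,30,-5],[1,65,-25],[1.5,95,-55],[1.5,110,-90],[1.5,113.7,-125],[1.5,113.7,-160],[1.5,113.7,-185],[1.5,113.7,-193]], turn=[[0,0,0],[0,0,0],[0.006,-0.006,0],[0.006,-0.006,0],[0.006,-0.006,0],[0.006,-0.006,0],[0.006,-0.006,0],[0.006,-0.006,0]])

```text
time_s: 37.13
position: [0.5719, 0.3446, 0.029]
tcp_rot: [[-0.012, -0.998, 0.068], [-0.005, 0.068, 0.998], [-1.0, 0.012, -0.006]]
force: [-1.3, 0.8, 0.1]
opening: 0.596
```

Run:
```python
from t import *
s=st()
Rt=Rdown(86.2); print(delta(rep([577.5,346.5,5],Rt),Rt))
c=cap('side'); cv2.imwrite('pics/b18.png',cv2.resize(c['img'][190:310,360:500],None,fx=5,fy=5))
```

```text
t 37.13 q [ 21.5  45.5  81.6  -0.   53.7 -64.6] p [571.9 344.6  29. ] F [-1.3  0.8  0.1] op 0.596
([5.6, 1.9, -48.0], [0.005, -0.012, 0.002])
```

View pics/b18.png

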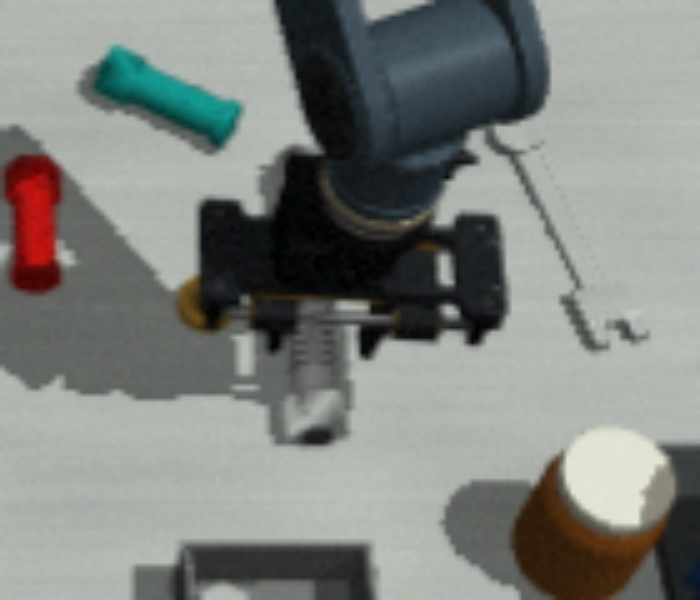

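Fingers straddle fitting B. Down and grip.

send_rows(fingers=[0.6,0.6,0.6,0.6,0,0,0,0,0,0], dp=[[5.6,1.9,-15],[5.6,1.9,-35],[5.6,1.9,-46],[5.6,1.9,-48],[5.6,1.9,-48],[5.6,1.9,-48],[5.6,1.9,-48],[5.6,1.9,-48],[5.6,1.9,-48],[5.6,1.9,-48]], turn=[[0.005,-0.012,0],[0.005,-0.012,0],[0.005,-0.012,0],[0.005,-0.012,0],[0.005,-0.012,0],[0.005,-0.012,0],[0.005,-0.012,0],[0.005,-0.012,0],[0.005,-0.012,0],[0.005,-0.012,0]])

```text
time_s: 38.02
position: [0.5793, 0.3471, -0.0168]
tcp_rot: [[0.003, -0.998, 0.068], [0.001, 0.068, 0.998], [-1.0, -0.003, 0.002]]
force: [0.1, 0.5, 3.9]
opening: 0.334
```

send_rows(fingers=[0,0,0,0,0,0,0,0,0,0], dp=[[0,0,0],[0,0,0],[0,0,10],[0,0,35],[0,0,70],[0,0,105],[0,0,140],[0,0,180],[0,0,220],[0,0,245]], turn=[[0,0,0],[0,0,0],[0,0,0],[0,0,0],[0,0,0],[0,0,0],[0,0,0],[0,0,0],[0,0,0],[0,0,0]])

```text
time_s: 38.85
position: [0.5803, 0.3475, 0.2332]
tcp_rot: [[0.008, -0.998, 0.068], [0.003, 0.068, 0.998], [-1.0, -0.008, 0.004]]
force: [1.2, -0.3, -2.2]
opening: 0.338
```

Run:
```python
from t import *
s=st()
c=cap('top'); cv2.imwrite('pics/a19.png',cv2.resize(c['img'][90:310,130:460],None,fx=2.4,fy=2.4))
Rt=Rdown(76.85); print(delta(rep(w(-70,54,260),Rt),Rt))
# doors
X=cloud(c)*1000; m=(abs(X[...,2]-152)<8); hsv=cv2.cvtColor(c['img'],cv2.COLOR_BGR2HSV); m&=(hsv[...,0]>100)&(hsv[...,0]<130)&(hsv[...,1]>120)&(X[...,1]>-450)&(X[...,1]<150)
n,l,s_,ce=cv2.connectedComponentsWithStats(m.astype(np.uint8))
for i in range(1,n):
    if s_[i,4]>300:
        r=cv2.minAreaRect(X[l==i][:,:2].astype(np.float32)); print(s_[i,4],[cabp([*b,152])[:2].tolist() for b in cv2.boxPoints(r)])
```

```text
t 38.85 q [ 21.5  32.2  72.2   0.   75.1 -64.6] p [580.3 347.5 233.2] F [ 1.2 -0.3 -2.2] op 0.338
([11.8, -437.6, -2.2], [-0.005, 0.017, -0.162])
9595 [[4.3, -149.1], [200.3, -149.2], [200.4, 149.5], [4.4, 149.6]]
1024 [[-135.6, 188.2], [-1.6, 147.2], [13.1, 195.1], [-121.0, 236.1]]
1146 [[-135.6, -186.9], [-120.6, -235.3], [14.6, -193.4], [-0.4, -144.9]]
```

View pics/a19.png

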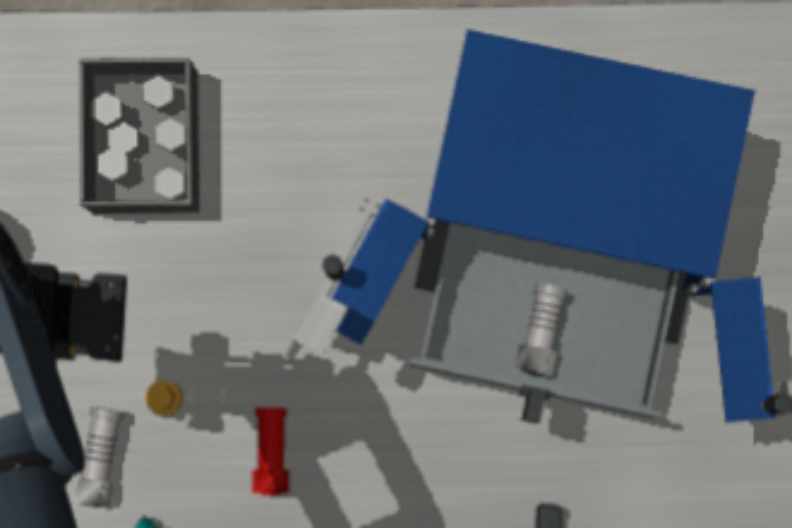

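```bash
cat >> t.py <<'E'
def trayfits(c,dz=30,zlo=55):
    X=cloud(c)*1000; d=X-O; cx=d@CX; cy=d@CY; z=X[...,2]
    m=((z>zlo)&(z<85)&(cx>-128)&(cx<2)&(abs(cy)<112)).astype(np.uint8)
    n,l,s_,ce=cv2.connectedComponentsWithStats(m)
    for i in range(1,n):
        if s_[i,4]<60: continue
        a=cx[l==i];b=cy[l==i]; r=cv2.minAreaRect(np.stack([a,b],1).astype(np.float32))
        print('tray',s_[i,4],'x',np.round(np.percentile(a,[1,99])),'y',np.round(np.percentile(b,[1,50,99])),'rect',np.round(r[0]),np.round(r[1]),round(r[2]),'z',np.round(np.percentile(z[l==i],95)))
E
python3 - <<'E'
from t import *
trayfits(cap('top')); trayfits(cap('side'))
E
```

```text
tray 401 x [-120.  -27.] y [-13.   4.  20.] rect [-74.   3.] [37. 96.] 89 z 69.0
tray 179 x [-122.  -44.] y [-11.   6.  22.] rect [-84.   7.] [81. 36.] 4 z 69.0
```

send_rows(fingers=[0,0,0,0,0,0,0,0,0,0], dp=[[0,-15,0],[0,-45,0],[1,-82,0],[2,-122,0],[4,-162,0],[6,-202,0],[8,-242,0],[10,-282,0],[12,-322,0],[13,-360,0]], turn=[[0,0,-0.01],[0,0.01,-0.03],[0,0.017,-0.05],[0,0.017,-0.07],[0,0.017,-0.09],[0,0.017,-0.11],[0,0.017,-0.13],[0,0.017,-0.15],[0,0.017,-0.16],[0,0.017,-0.16]])

```text
time_s: 39.83
position: [0.5906, -0.0152, 0.2281]
tcp_rot: [[-0.015, -0.974, 0.228], [0.004, 0.228, 0.974], [-1.0, 0.015, 0.001]]
force: [0.7, 0.7, -3.2]
opening: 0.337
```

Run:
```python
from t import *
s=st()
Rt=Rdown(76.85); print(delta(rep(w(-68,55,230),Rt),Rt)); print(delta(rep(w(-68,55,100),Rt),Rt))
```

```text
t 39.83 q [-12.3  26.   84.4   0.   70.4 -89.2] p [590.6 -15.2 228.1] F [ 0.7  0.7 -3.2] op 0.337
([6.2, -73.2, -22.1], [-0.004, -0.015, 0.0])
([6.2, -73.2, -152.1], [-0.004, -0.015, 0.0])
```

send_rows(fingers=[0,0,0,0,0,0,0,0,0,0], dp=[[2,-20,0],[4,-45,0],[6,-65,0],[6.2,-73,-10],[6.2,-73,-40],[6.2,-73,-70],[6.2,-73,-100],[6.2,-73,-120],[6.2,-73,-125],[6.2,-73,-125]], turn=[[0,-0.015,0],[0,-0.015,0],[0,-0.015,0],[0,-0.015,0],[0,-0.015,0],[0,-0.015,0],[0,-0.015,0],[0,-0.015,0],[0,-0.015,0],[0,-0.015,0]])

```text
time_s: 40.67
position: [0.5934, -0.087, 0.0995]
tcp_rot: [[-0.008, -0.974, 0.228], [0.007, 0.227, 0.974], [-1.0, 0.009, 0.005]]
force: [-0.7, 0.2, -2.2]
opening: 0.335
```

Run:
```python
from t import *
s=st();P,A=PA();print(cabp(P-24*A[:,0]))
Rt=Rdown(76.85); print(delta(rep(w(-68,55,127),Rt),Rt)); print(delta(rep(w(-68,55,36),Rt),Rt))
```

```text
t 40.67 q [-19.1  35.6  90.4   0.3  54.6 -96.1] p [593.4 -87.   99.5] F [-0.7  0.2 -2.2] op 0.335
[-71.4  55.6 123.5]
([3.3, -1.5, 3.5], [-0.007, -0.008, -0.0])
([3.3, -1.5, -87.5], [-0.007, -0.008, -0.0])
```

send_rows(fingers=[0,0,0,0,0,0,0], dp=[[3.3,-1.5,0],[3.3,-1.5,-20],[3.3,-1.5,-45],[3.3,-1.5,-65],[3.3,-1.5,-78],[3.3,-1.5,-84],[3.3,-1.5,-85]], turn=[[-0.007,-0.008,0],[-0.007,-0.008,0],[-0.007,-0.008,0],[-0.007,-0.008,0],[-0.007,-0.008,0],[-0.007,-0.008,0],[-0.007,-0.008,0]])

```text
time_s: 41.25
position: [0.597, -0.0884, 0.0144]
tcp_rot: [[0.0, -0.974, 0.227], [-0.0, 0.227, 0.974], [-1.0, -0.0, -0.0]]
force: [-0.9, 0.6, -2.6]
opening: 0.334
```

Run:
```python
from t import *
s=st();P,A=PA();print(cabp(P-24*A[:,0]))
```

```text
t 41.25 q [-19.   42.9  92.7  -0.   44.4 -95.9] p [597.  -88.4  14.4] F [-0.9  0.6 -2.6] op 0.334
[-67.9  55.1  38.4]
```

send_rows(fingers=[0,0,0.36,0.42,0.42,0.42], dp=[[0,0,-1],[0,0,-1.5],[0,0,-1.5],[0,0,-1.5],[0,0,-1.5],[0,0,-1.5]], turn=[[0,0,0],[0,0,0],[0,0,0],[0,0,0],[0,0,0],[0,0,0]])

```text
time_s: 41.75
position: [0.5976, -0.0886, 0.0138]
tcp_rot: [[0.002, -0.974, 0.227], [-0.001, 0.227, 0.974], [-1.0, -0.002, -0.0]]
force: [0.2, -0.5, 0.2]
opening: 0.41
```

send_rows(fingers=[0.42,0.42,0.42,0.42,0.42,0.42,0.42,0.42,0.42], dp=[[0,0,5],[0,0,15],[0,0,35],[0,0,65],[0,0,100],[0,0,135],[0,0,170],[0,0,200],[0,0,220]], turn=[[0,0,0],[0,0,0],[0,0,0],[0,0,0],[0,0,0],[0,0,0],[0,0,0],[0,0,0],[0,0,0]])

```text
time_s: 42.5
position: [0.599, -0.089, 0.2389]
tcp_rot: [[0.008, -0.974, 0.227], [-0.003, 0.227, 0.974], [-1.0, -0.009, -0.001]]
force: [0.3, -1.5, -0.5]
opening: 0.419
```

Run:
```python
from t import *
s=st()
c=cap('side'); cv2.imwrite('pics/b20.png',cv2.resize(c['img'][190:350,190:380],None,fx=4,fy=3.6)); trayfits(c)
fitlist(c);fitlist(cap('top'))
Rt=Rdown(79); print(delta(rep([444,351.5,240],Rt),Rt))
```

```text
t 42.5 q [-19.   26.   82.7  -0.   70.9 -95.9] p [599.  -89.  238.9] F [ 0.3 -1.5 -0.5] op 0.419
tray 176 x [-122.  -45.] y [-11.   6.  22.] rect [-83.   3.] [35. 83.] 83 z 68.0
tray 186 x [-127.  -42.] y [41. 56. 70.] rect [-83.  55.] [34. 89.] 89 z 68.0
pix [420. 232.] ctr [448.9 352.2] size [ 40.6 108.4] axis az -8.6 w lo/hi 40.6 33.0 ztop 40.1
pix [170. 281.] ctr [448.7 349. ] size [ 38.9 108.6] axis az -9.5 w lo/hi 38.9 35.9 ztop 39.8
([-156.5, 440.9, -23.6], [0.004, 0.013, 0.037])
```

View pics/b20.png

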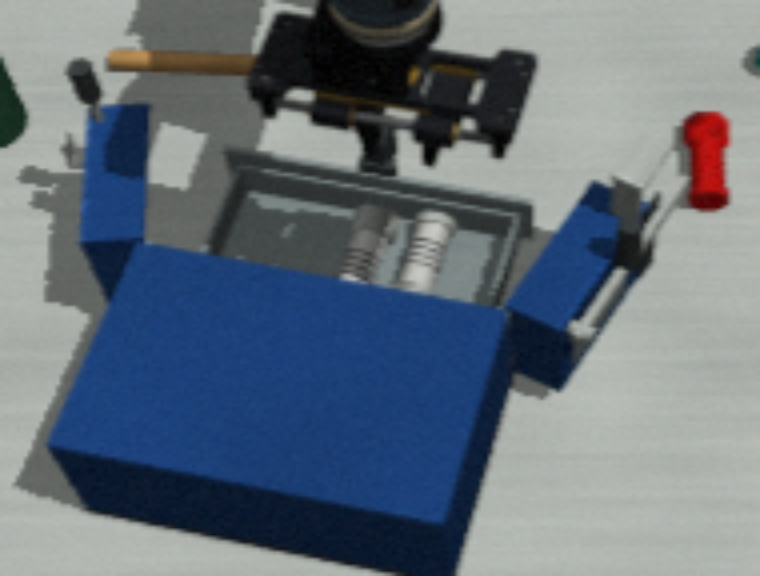

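Two fittings lie side by side in the tray, at (365,245) and (427,250). Now the third.

send_rows(fingers=[0.6,0.6,0.6,0.6,0.6,0.6,0.6,0.6,0.6,0.6], dp=[[-5,20,0],[-15,55,0],[-25,92,0],[-38,130,0],[-52,168,0],[-66,206,0],[-80,242,0],[-94,278,0],[-110,314,0],[-125,350,0]], turn=[[0,0,0.01],[0,0,0.02],[0,0.01,0.03],[0,0.01,0.05],[0,0.01,0.05],[0,0.01,0.05],[0,0.01,0.05],[0,0.01,0.05],[0,0.01,0.05],[0,0.01,0.05]])

```text
time_s: 43.43
position: [0.4734, 0.2619, 0.2389]
tcp_rot: [[0.001, -0.984, 0.178], [-0.005, 0.178, 0.984], [-1.0, -0.002, -0.004]]
force: [-0.2, -0.2, 0.4]
opening: 0.597
```

Run:
```python
from t import *
s=st()
fitlist(cap('side'))
Rt=Rdown(80); print(delta(rep([444,351,60],Rt),Rt))
```

```text
t 43.43 q [ 17.3  21.   91.2  -0.3  67.8 -62.3] p [473.4 261.9 238.9] F [-0.2 -0.2  0.4] op 0.597
pix [420. 232.] ctr [449.1 352.1] size [ 39.9 107.7] axis az -8.2 w lo/hi 39.9 32.0 ztop 39.9
([-25.7, 82.7, -202.9], [-0.001, -0.002, 0.0])
```

send_rows(fingers=[0.6,0.6,0.6,0.6,0.6,0.6,0.6,0.6,0.6], dp=[[-6,20,0],[-14,45,-15],[-22,70,-45],[-26,82,-80],[-26,83,-115],[-26,83,-150],[-26,83,-180],[-26,83,-200],[-26,83,-203]], turn=[[0,0,0],[0,0,0],[0,0,0],[0,0,0],[0,0,0],[0,0,0],[0,0,0],[0,0,0],[0,0,0]])

```text
time_s: 44.23
position: [0.4401, 0.3492, 0.0315]
tcp_rot: [[-0.011, -0.985, 0.174], [-0.003, 0.174, 0.985], [-1.0, 0.01, -0.005]]
force: [-0.8, -1.2, -1.1]
opening: 0.6
```

Run:
```python
from t import *
s=st()
Rt=Rdown(80); print(delta(rep([444,351,6],Rt),Rt))
c=cap('side'); cv2.imwrite('pics/b21.png',cv2.resize(c['img'][190:310,360:500],None,fx=5,fy=5))
```

```text
t 44.23 q [ 27.   39.5  98.    0.2  43.1 -53.1] p [440.1 349.2  31.5] F [-0.8 -1.2 -1.1] op 0.6
([3.9, 1.8, -49.5], [0.003, -0.011, 0.0])
```

View pics/b21.png

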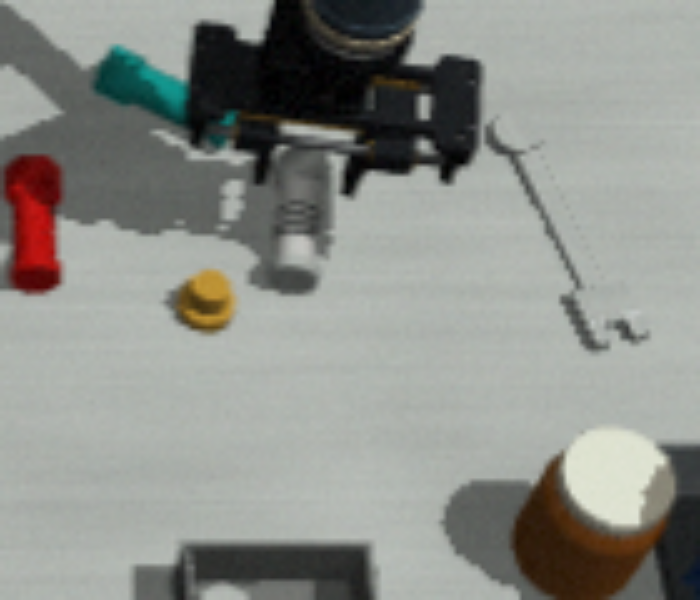

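send_rows(fingers=[0.6,0.6,0.6,0.6,0,0,0,0,0,0], dp=[[3.9,1.8,-15],[3.9,1.8,-35],[3.9,1.8,-46],[3.9,1.8,-49],[3.9,1.8,-49],[3.9,1.8,-49],[3.9,1.8,-49],[3.9,1.8,-49],[3.9,1.8,-49],[3.9,1.8,-49]], turn=[[0.003,-0.011,0],[0.003,-0.011,0],[0.003,-0.011,0],[0.003,-0.011,0],[0.003,-0.011,0],[0.003,-0.011,0],[0.003,-0.011,0],[0.003,-0.011,0],[0.003,-0.011,0],[0.003,-0.011,0]])

```text
time_s: 45.12
position: [0.4458, 0.3518, -0.015]
tcp_rot: [[0.004, -0.985, 0.174], [0.002, 0.174, 0.985], [-1.0, -0.004, 0.002]]
force: [0.1, -0.7, 4.8]
opening: 0.336
```

send_rows(fingers=[0,0,0,0,0,0,0,0,0,0], dp=[[0,0,0],[0,0,0],[0,0,10],[0,0,35],[0,0,70],[0,0,105],[0,0,140],[0,0,180],[0,0,220],[0,0,250]], turn=[[0,0,0],[0,0,0],[0,0,0],[0,0,0],[0,0,0],[0,0,0],[0,0,0],[0,0,0],[0,0,0],[0,0,0]])

```text
time_s: 45.95
position: [0.4458, 0.352, 0.2386]
tcp_rot: [[0.007, -0.985, 0.174], [0.003, 0.174, 0.985], [-1.0, -0.006, 0.004]]
force: [1.3, 0.2, -2.0]
opening: 0.341
```

Run:
```python
from t import *
s=st()
c=cap('top'); trayfits(c); fitlist(c)
Rt=Rdown(76.85); print(delta(rep(w(-70,-52,255),Rt),Rt))
```

```text
t 45.95 q [ 27.   23.   87.9  -0.   68.7 -52.9] p [445.8 352.  238.6] F [ 1.3  0.2 -2. ] op 0.341
tray 423 x [-125.  -22.] y [39. 55. 72.] rect [-72.  54.] [107.  35.] 1 z 69.0
tray 395 x [-120.  -27.] y [-13.   4.  19.] rect [-74.   3.] [36. 95.] 89 z 69.0
([121.4, -546.1, -13.5], [-0.008, 0.017, -0.055])
```

send_rows(fingers=[0,0,0,0,0,0,0,0,0,0], dp=[[5,-15,0],[13,-45,0],[22,-82,0],[31,-122,0],[40,-162,0],[49,-202,0],[58,-240,0],[67,-278,0],[76,-316,0],[85,-355,0]], turn=[[0,0,-0.01],[0,0.01,-0.02],[0,0.017,-0.03],[0,0.017,-0.04],[0,0.017,-0.05],[0,0.017,-0.055],[0,0.017,-0.055],[0,0.017,-0.055],[0,0.017,-0.055],[0,0.017,-0.055]])

```text
time_s: 46.83
position: [0.5332, -0.0027, 0.2442]
tcp_rot: [[-0.001, -0.974, 0.228], [0.008, 0.228, 0.974], [-1.0, 0.003, 0.008]]
force: [1.7, -0.1, -3.4]
opening: 0.337
```

Run:
```python
from t import *
s=st()
Rt=Rdown(76.85); print(delta(rep(w(-72,-52,240),Rt),Rt)); print(delta(rep(w(-72,-52,130),Rt),Rt))
```

```text
t 46.83 q [-12.6  20.   91.9   0.5  68.3 -89.6] p [533.2  -2.7 244.2] F [ 1.7 -0.1 -3.4] op 0.337
([35.4, -189.1, -28.2], [-0.008, -0.001, 0.0])
([35.4, -189.1, -138.2], [-0.008, -0.001, 0.0])
```

send_rows(fingers=[0,0,0,0,0,0,0,0,0,0], dp=[[7,-35,0],[14,-72,0],[21,-110,0],[28,-148,0],[34,-178,0],[35.4,-189,-25],[35.4,-189,-60],[35.4,-189,-95],[35.4,-189,-125],[35.4,-189,-130]], turn=[[-0.008,0,0],[-0.008,0,0],[-0.008,0,0],[-0.008,0,0],[-0.008,0,0],[-0.008,0,0],[-0.008,0,0],[-0.008,0,0],[-0.008,0,0],[-0.008,0,0]])

```text
time_s: 47.67
position: [0.5635, -0.1892, 0.1083]
tcp_rot: [[-0.013, -0.974, 0.228], [0.007, 0.228, 0.974], [-1.0, 0.014, 0.004]]
force: [-1.0, 0.4, -3.1]
opening: 0.338
```

Run:
```python
from t import *
s=st();P,A=PA();print(cabp(P-24*A[:,0]))
Rt=Rdown(76.85); print(delta(rep(w(-72,-51,40),Rt),Rt))
c=cap('side'); cv2.imwrite('pics/b22.png',cv2.resize(c['img'][190:350,190:380],None,fx=4,fy=3.6))
```

```text
t 47.67 q [ -29.3   34.7   90.5   -0.    55.7 -106.1] p [ 563.5 -189.2  108.3] F [-1.   0.4 -3.1] op 0.338
[-77.1 -50.8 132.3]
([5.2, -1.5, -92.3], [-0.007, -0.013, 0.001])
```

View pics/b22.png

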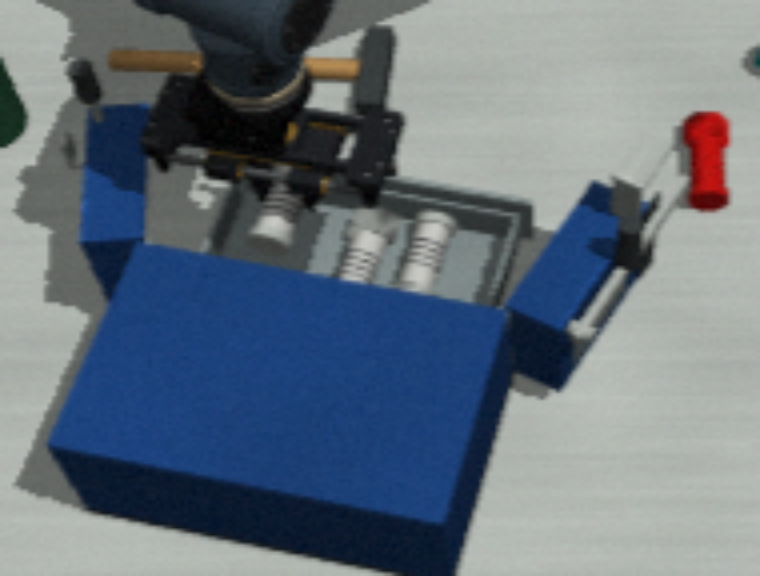

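send_rows(fingers=[0,0,0,0,0,0,0,0], dp=[[5,-1.5,0],[5,-1.5,-20],[5,-1.5,-45],[5,-1.5,-68],[5,-1.5,-82],[5,-1.5,-90],[5,-1.5,-92],[5,-1.5,-92]], turn=[[-0.007,-0.013,0],[-0.007,-0.013,0],[-0.007,-0.013,0],[-0.007,-0.013,0],[-0.007,-0.013,0],[-0.007,-0.013,0],[-0.007,-0.013,0],[-0.007,-0.013,0]])

```text
time_s: 48.38
position: [0.5711, -0.1917, 0.0191]
tcp_rot: [[0.004, -0.974, 0.228], [-0.003, 0.228, 0.974], [-1.0, -0.005, -0.002]]
force: [0.7, 0.5, -3.4]
opening: 0.336
```

Run:
```python
from t import *
s=st();P,A=PA();print(cabp(P-24*A[:,0]))
```

```text
t 48.38 q [ -29.2   42.4   93.    -0.    44.3 -106. ] p [ 571.1 -191.7   19.1] F [ 0.7  0.5 -3.4] op 0.336
[-69.7 -51.4  43.1]
```

send_rows(fingers=[0,0,0,0,0.36,0.42,0.42,0.42], dp=[[0,0,-2],[0,0,-3.5],[0,0,-4],[0,0,-4],[0,0,-4],[0,0,-4],[0,0,-4],[0,0,-4]], turn=[[0,0,0],[0,0,0],[0,0,0],[0,0,0],[0,0,0],[0,0,0],[0,0,0],[0,0,0]])

```text
time_s: 49.05
position: [0.5714, -0.1919, 0.0155]
tcp_rot: [[0.005, -0.974, 0.228], [-0.003, 0.228, 0.974], [-1.0, -0.006, -0.002]]
force: [0.8, -0.0, -0.1]
opening: 0.411
```

send_rows(fingers=[0.42,0.42,0.42,0.42,0.42,0.42,0.42,0.42,0.42], dp=[[0,0,5],[0,0,15],[0,0,35],[0,0,65],[0,0,100],[0,0,135],[0,0,165],[0,0,185],[0,0,185]], turn=[[0,0,0],[0,0,0],[0,0,0],[0,0,0],[0,0,0],[0,0,0],[0,0,0],[0,0,0],[0,0,0]])

```text
time_s: 49.8
position: [0.5747, -0.1936, 0.2073]
tcp_rot: [[0.016, -0.974, 0.227], [-0.009, 0.227, 0.974], [-1.0, -0.018, -0.005]]
force: [0.5, -0.4, -0.0]
opening: 0.422
```

Run:
```python
from t import *
s=st()
c=cap('side'); trayfits(c); fitlist(c)
cv2.imwrite('pics/b23.png',cv2.resize(c['img'][190:350,190:380],None,fx=4,fy=3.6))
Rt=Rdown(76.85); print(delta(rep(w(-163,0,200),Rt),Rt))
print(delta(rep(w(-163,0,104),Rt),Rt))
```

```text
t 49.8 q [ -29.2   27.7   85.1   -0.    66.1 -106. ] p [ 574.7 -193.6  207.3] F [ 0.5 -0.4 -0. ] op 0.422
tray 166 x [-119.  -43.] y [-65. -49. -34.] rect [-81. -50.] [34. 81.] 90 z 69.0
tray 182 x [-122.  -43.] y [-12.   6.  20.] rect [-82.   2.] [36. 80.] 89 z 69.0
tray 181 x [-127.  -42.] y [41. 56. 70.] rect [-85.  54.] [33. 87.] 88 z 68.0
([-81.5, 72.4, -28.5], [0.007, 0.012, -0.0])
([-81.5, 72.4, -124.5], [0.007, 0.012, -0.0])
```

View pics/b23.png

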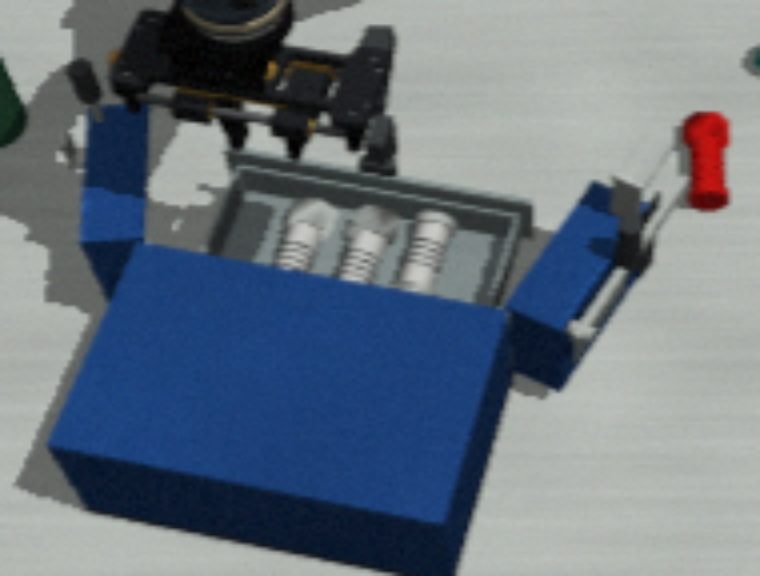

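All three fittings lie apart on the tray floor. Next I grip the tab and push the tray in.

send_rows(fingers=[0.6,0.6,0.6,0.6,0.6,0.6,0.6,0.6,0.6,0.6], dp=[[-20,18,0],[-45,40,0],[-70,62,0],[-81.5,72,0],[-81.5,72.4,-20],[-81.5,72.4,-28],[-81.5,72.4,-60],[-81.5,72.4,-90],[-81.5,72.4,-110],[-81.5,72.4,-114]], turn=[[0.007,0.012,0],[0.007,0.012,0],[0.007,0.012,0],[0.007,0.012,0],[0.007,0.012,0],[0.007,0.012,0],[0.007,0.012,0],[0.007,0.012,0],[0.007,0.012,0],[0.007,0.012,0]])

```text
time_s: 50.68
position: [0.489, -0.1194, 0.0866]
tcp_rot: [[-0.008, -0.974, 0.228], [0.004, 0.228, 0.974], [-1.0, 0.008, 0.002]]
force: [-0.2, -0.5, 0.0]
opening: 0.596
```

send_rows(fingers=[0,0,0,0,0,0,0,0], dp=[[0,0,0],[0,0,0],[0,0,0],[0,0,0],[0,0,0],[0,0,0],[0,0,0],[0,0,0]], turn=[[0,0,0],[0,0,0],[0,0,0],[0,0,0],[0,0,0],[0,0,0],[0,0,0],[0,0,0]])

```text
time_s: 51.35
position: [0.4895, -0.1191, 0.0874]
tcp_rot: [[-0.006, -0.974, 0.228], [0.004, 0.228, 0.974], [-1.0, 0.007, 0.003]]
force: [0.8, 3.2, 4.9]
opening: 0.184
```

Run:
```python
from t import *
s=st();P,A=PA();print(cabp(P-24*A[:,0])); print(CX*150)
```

```text
t 51.35 q [-2.640e+01  3.100e+01  1.048e+02  1.000e-01  4.460e+01 -1.033e+02] p [ 489.5 -119.1   87.4] F [0.8 3.2 4.9] op 0.184
[-165.3    0.7  111.4]
[146.06667088 -34.12517631   0.        ]
```

send_rows(fingers=[0,0,0,0,0,0,0,0,0,0], dp=[[3,-0.7,0],[9,-2.1,0],[18,-4.2,0],[28,-6.5,0],[38,-8.9,0],[48,-11.2,0],[58,-13.5,0],[68,-15.9,0],[76,-17.8,0],[82,-19.2,0]], turn=[[0,0,0],[0,0,0],[0,0,0],[0,0,0],[0,0,0],[0,0,0],[0,0,0],[0,0,0],[0,0,0],[0,0,0]])

```text
time_s: 52.18
position: [0.5732, -0.1386, 0.0874]
tcp_rot: [[-0.005, -0.974, 0.228], [0.004, 0.228, 0.974], [-1.0, 0.006, 0.003]]
force: [-2.5, 0.4, 3.9]
opening: 0.185
```

Run:
```python
from t import *
s=st();P,A=PA();p=cabp(P-24*A[:,0]);print(p); print(CX*(-15.3-p[0])-CY*(p[1]-.7))
```

```text
t 52.18 q [-2.450e+01  3.590e+01  9.250e+01  1.000e-01  5.200e+01 -1.014e+02] p [ 573.2 -138.6   87.4] F [-2.5  0.4  3.9] op 0.185
[-79.4   0.8 111.4]
[ 62.39640724 -14.68020312   0.        ]
```

send_rows(fingers=[0,0,0,0,0,0,0,0,0,0], dp=[[6,-1.4,0],[14,-3.3,0],[23,-5.4,0],[32,-7.5,0],[41,-9.6,0],[49,-11.5,0],[56,-13.1,0],[61,-14.3,0],[63.5,-14.9,0],[63.5,-14.9,0]], turn=[[0,0,0],[0,0,0],[0,0,0],[0,0,0],[0,0,0],[0,0,0],[0,0,0],[0,0,0],[0,0,0],[0,0,0]])

```text
time_s: 53.02
position: [0.6356, -0.1532, 0.0875]
tcp_rot: [[-0.009, -0.974, 0.228], [0.005, 0.228, 0.974], [-1.0, 0.009, 0.003]]
force: [-4.0, 1.7, 4.5]
opening: 0.182
```

Run:
```python
from t import *
s=st();P,A=PA();p=cabp(P-24*A[:,0]);print(p)
```

```text
t 53.02 q [-2.340e+01  4.000e+01  8.240e+01  1.000e-01  5.810e+01 -1.002e+02] p [ 635.6 -153.2   87.5] F [-4.   1.7  4.5] op 0.182
[-15.3   0.7 111.5]
```

send_rows(fingers=[0,0,0,0], dp=[[1,-0.2,0],[2,-0.5,0],[3,-0.7,0],[3.5,-0.8,0]], turn=[[0,0,0],[0,0,0],[0,0,0],[0,0,0]])

```text
time_s: 53.35
position: [0.6353, -0.1531, 0.0874]
tcp_rot: [[-0.017, -0.974, 0.227], [0.007, 0.227, 0.974], [-1.0, 0.018, 0.003]]
force: [-9.6, 0.7, 9.6]
opening: 0.183
```

send_rows(fingers=[0.2,0.5,0.5,0.5,0.5,0.5,0.5,0.5,0.5], dp=[[-0.5,0,0],[-0.5,0,0],[-0.5,0,0],[-0.5,0,20],[-0.5,0,50],[-0.5,0,90],[-0.5,0,130],[-0.5,0,160],[-0.5,0,170]], turn=[[0,0,0],[0,0,0],[0,0,0],[0,0,0],[0,0,0],[0,0,0],[0,0,0],[0,0,0],[0,0,0]])

```text
time_s: 54.1
position: [0.6385, -0.1546, 0.2637]
tcp_rot: [[-0.006, -0.974, 0.227], [0.002, 0.227, 0.974], [-1.0, 0.006, 0.001]]
force: [0.6, 0.6, -0.2]
opening: 0.496
```

```bash
cat >> t.py <<'E'
def blob(c,zlo,zhi,ctr,r=40):
    X=cloud(c)*1000; m=(X[...,2]>zlo)&(X[...,2]<zhi)&(np.hypot(X[...,0]-ctr[0],X[...,1]-ctr[1])<r)
    q=X[m]; print('blob',len(q),np.round(q.mean(0),1) if len(q) else '',np.round((np.percentile(q,2,axis=0)+np.percentile(q,98,axis=0))/2,1) if len(q) else '')
E
python3 - <<'E'
from t import *
s=st()
k0=w(-40,-16,213); 
for th in(1.8,1.84,1.88): 
    p,_=right(0,th,k0,np.eye(3)); print(th,np.round(p,1))
c=cap('top'); cv2.imwrite('pics/a24.png',cv2.resize(c['img'][90:310,230:480],None,fx=3,fy=2.7))
blob(c,185,250,p); c=cap('side'); blob(c,185,250,p)
trayfits(c)
E
```

```text
t 54.1 q [ -23.3   29.5   72.3   -0.    78.5 -100.2] p [ 638.5 -154.6  263.7] F [ 0.6  0.6 -0.2] op 0.496
1.8 [ 487.3 -339.6  213. ]
1.84 [ 489.  -344.8  213. ]
1.88 [ 490.9 -349.9  213. ]
blob 93 [ 492.1 -345.3  224.2] [ 491.5 -346.8  213.5]
blob 75 [ 495.2 -346.6  218. ] [ 492.6 -347.6  213.4]
```

View pics/a24.png

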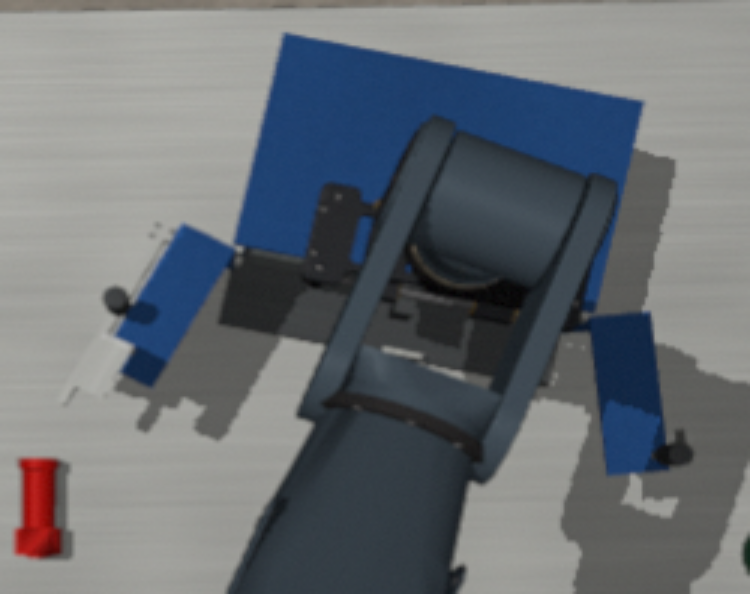

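Run:
```python
from t import *
Rt=Rdown(2.9); print(delta(rep([491.5,-347,285],Rt),Rt)); print(delta(rep([491.5,-347,202],Rt),Rt))
```

```text
([-145.3, -193.1, 0.9], [-0.01, -0.006, -1.291])
([-145.3, -193.1, -82.1], [-0.01, -0.006, -1.291])
```

send_rows(fingers=[0.55,0.55,0.55,0.55,0.55,0.55,0.55,0.55,0.55,0.55], dp=[[-12,-18,0],[-28,-38,0],[-44,-58,0],[-60,-78,0],[-76,-98,0],[-92,-118,0],[-108,-140,0],[-124,-160,0],[-138,-182,0],[-145,-193,0]], turn=[[0,0,-0.12],[0,0,-0.24],[0,0,-0.36],[0,0,-0.48],[0,0,-0.6],[0,0,-0.72],[0,0,-0.84],[0,0,-0.96],[0,0,-1.08],[0,0,-1.2]])

```text
time_s: 55.03
position: [0.4891, -0.3484, 0.2568]
tcp_rot: [[-0.004, -0.133, 0.991], [0.014, 0.991, 0.133], [-1.0, 0.015, -0.002]]
force: [0.4, 0.7, 0.2]
opening: 0.554
```

send_rows(fingers=[0.55,0.55,0.55], dp=[[0,0,0],[0,0,0],[0,0,0]], turn=[[0,0,-0.05],[0,0,-0.09],[0,0,-0.09]])

```text
time_s: 55.28
position: [0.4876, -0.3479, 0.2534]
tcp_rot: [[-0.007, -0.041, 0.999], [0.019, 0.999, 0.041], [-1.0, 0.019, -0.006]]
force: [-0.3, 0.2, -0.2]
opening: 0.552
```

Run:
```python
from t import *
st();Rt=Rdown(2.9); print(delta(rep([491.5,-347,202],Rt),Rt))
```

```text
t 55.28 q [-46.4  25.3  81.3   0.5  74.4 -48.9] p [ 487.6 -347.9  253.4] F [-0.3  0.2 -0.2] op 0.552
([3.9, 0.9, -75.4], [-0.019, -0.007, 0.009])
```

send_rows(fingers=[0.55,0.55,0.55,0.55,0.55,0,0,0,0,0], dp=[[3.9,0.9,-5],[3.9,0.9,-25],[3.9,0.9,-50],[3.9,0.9,-70],[3.9,0.9,-75],[3.9,0.9,-75],[3.9,0.9,-75],[3.9,0.9,-75],[3.9,0.9,-75],[3.9,0.9,-75]], turn=[[-0.019,-0.007,0.009],[-0.019,-0.007,0.009],[-0.019,-0.007,0.009],[-0.019,-0.007,0.009],[-0.019,-0.007,0.009],[-0.019,-0.007,0.009],[-0.019,-0.007,0.009],[-0.019,-0.007,0.009],[-0.019,-0.007,0.009],[-0.019,-0.007,0.009]])

```text
time_s: 56.12
position: [0.4921, -0.3476, 0.1796]
tcp_rot: [[0.002, -0.05, 0.999], [-0.002, 0.999, 0.05], [-1.0, -0.002, 0.002]]
force: [-0.4, 0.1, 0.6]
opening: 0.257
```

send_rows(fingers=[0,0,0,0], dp=[[0,0,0],[0,0,0],[0,0,0],[0,0,0]], turn=[[0,0,0],[0,0,0],[0,0,0],[0,0,0]])

```text
time_s: 56.45
position: [0.4914, -0.3476, 0.1796]
tcp_rot: [[0.001, -0.051, 0.999], [-0.002, 0.999, 0.051], [-1.0, -0.002, 0.0]]
force: [-3.2, -1.3, -0.2]
opening: 0.217
```

Run:
```python
from t import *
st();P,A=PA(); d=(P-w(0,-146,0))[:2]; print('radius',np.hypot(*d))
k=w(-40,-16,0)-w(0,-146,0); th=np.arctan2(d[1],d[0])-np.arctan2(k[1],k[0]); th%=2*np.pi; print('th',th)
rows([right(0,th-a,P,A,0,th) for a in np.arange(1,11)*.1])
```

```text
t 56.45 q [-45.9  29.6  86.7  -0.1  63.7 -48.7] p [ 491.4 -347.6  179.6] F [-3.2 -1.3 -0.2] op 0.217
radius 134.6505535342817
th 1.8654500816648962
dp [[-4.2, 12.8, 0.0], [-7.0, 26.0, 0.0], [-8.5, 39.3, -0.0], [-8.7, 52.8, 0.0], [-7.6, 66.2, -0.0], [-5.1, 79.4, 0.0], [-1.3, 92.3, 0.0], [3.8, 104.8, 0.0], [10.1, 116.7, 0.0], [17.6, 127.9, 0.0]]
turn [[0.0, -0.0, -0.1], [0.0, -0.0, -0.2], [0.0, -0.0, -0.3], [0.0, -0.0, -0.4], [0.0, -0.0, -0.5], [0.0, -0.0, -0.6], [0.0, -0.0, -0.7], [0.0, -0.0, -0.8], [0.0, -0.0, -0.9], [0.0, -0.0, -1.0]]
```

send_rows(fingers=[0,0,0,0,0,0,0,0,0,0], dp=[[-4.2,12.8,0],[-7,26,0],[-8.5,39.3,0],[-8.7,52.8,0],[-7.6,66.2,0],[-5.1,79.4,0],[-1.3,92.3,0],[3.8,104.8,0],[10.1,116.7,0],[17.6,127.9,0]], turn=[[0,0,-0.1],[0,0,-0.2],[0,0,-0.3],[0,0,-0.4],[0,0,-0.5],[0,0,-0.6],[0,0,-0.7],[0,0,-0.8],[0,0,-0.9],[0,0,-1.0]])

```text
time_s: 57.28
position: [0.5089, -0.2187, 0.1796]
tcp_rot: [[-0.002, 0.816, 0.578], [-0.001, 0.578, -0.816], [-1.0, -0.002, -0.0]]
force: [-0.5, -0.8, -2.8]
opening: 0.221
```

```bash
cat >> t.py <<'E'
def rth(P):
    d=(P-w(0,-146,0))[:2]; k=w(-40,-16,0)-w(0,-146,0); th=np.arctan2(d[1],d[0])-np.arctan2(k[1],k[0]); return (th+np.pi)%(2*np.pi)-np.pi,np.hypot(*d)
E
python3 - <<'E'
from t import *
st();P,A=PA();th,r=rth(P);print(th,r)
rows([right(0,t,P,A,0,th) for t in list(th-np.arange(1,9)*.1)+[.02,0.]])
E
```

```text
t 57.28 q [-34.7  26.1  93.4  -0.1  60.6  20. ] p [ 508.9 -218.7  179.6] F [-0.5 -0.8 -2.8] op 0.221
0.8603139657532655 135.30663214615225
dp [[8.6, 10.4, 0.0], [18.2, 19.9, 0.0], [28.8, 28.4, -0.0], [40.1, 35.8, 0.0], [52.1, 42.1, -0.0], [64.7, 47.1, 0.0], [77.7, 50.8, 0.0], [91.0, 53.2, 0.0], [96.4, 53.8, 0.0], [99.1, 54.0, 0.0]]
turn [[0.0, -0.0, -0.1], [0.0, -0.0, -0.2], [0.0, -0.0, -0.3], [0.0, -0.0, -0.4], [0.0, -0.0, -0.5], [0.0, -0.0, -0.6], [0.0, -0.0, -0.7], [0.0, -0.0, -0.8], [0.0, -0.0, -0.84], [0.0, -0.0, -0.86]]
```

send_rows(fingers=[0,0,0,0,0,0,0,0,0,0], dp=[[8.6,10.4,0],[18.2,19.9,0],[28.8,28.4,0],[40.1,35.8,0],[52.1,42.1,0],[64.7,47.1,0],[77.7,50.8,0],[88,52.7,0],[95,53.6,0],[99.1,54,0]], turn=[[0,0,-0.1],[0,0,-0.2],[0,0,-0.3],[0,0,-0.4],[0,0,-0.5],[0,0,-0.6],[0,0,-0.7],[0,0,-0.78],[0,0,-0.83],[0,0,-0.86]])

```text
time_s: 58.12
position: [0.6089, -0.1639, 0.1797]
tcp_rot: [[-0.002, 0.97, -0.243], [0.002, -0.243, -0.97], [-1.0, -0.002, -0.001]]
force: [-0.9, 0.5, -0.2]
opening: 0.219
```

send_rows(fingers=[0,0,0], dp=[[1,0,0],[2,-0.4,0],[3,-0.6,0]], turn=[[0,0,0],[0,0,0],[0,0,0]])

```text
time_s: 58.37
position: [0.6102, -0.1638, 0.1796]
tcp_rot: [[-0.005, 0.97, -0.242], [0.003, -0.242, -0.97], [-1.0, -0.006, -0.002]]
force: [-5.9, 1.4, 0.6]
opening: 0.22
```

Run:
```python
from t import *
st();P,A=PA();print(rth(P), cabp(P))
c=cap('top'); cv2.imwrite('pics/a25.png',cv2.resize(c['img'][90:310,230:480],None,fx=3,fy=2.7))
```

```text
t 58.37 q [-25.2  32.   81.8   0.   66.5  78.8] p [ 610.2 -163.8  179.6] F [-5.9  1.4  0.6] op 0.22
(np.float64(-0.01702040007001182), np.float64(136.0943605154263)) [-37.8 -15.3 179.6]
```

View pics/a25.png

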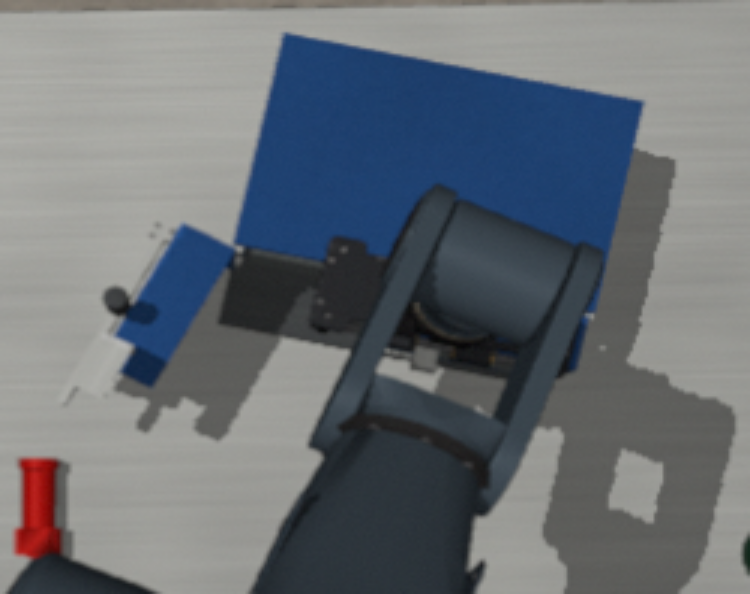

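send_rows(fingers=[0,0,0,0,0,0,0,0,0], dp=[[0,0,-3],[0,0,-7],[0,0,-11],[0,0,-15],[0,0,-19],[0,0,-23],[0,0,-26],[0,0,-28],[0,0,-29]], turn=[[0,0,0],[0,0,0],[0,0,0],[0,0,0],[0,0,0],[0,0,0],[0,0,0],[0,0,0],[0,0,0]])

```text
time_s: 59.17
position: [0.6101, -0.1638, 0.15]
tcp_rot: [[-0.006, 0.97, -0.243], [0.004, -0.243, -0.97], [-1.0, -0.006, -0.002]]
force: [-1.7, -0.3, 0.8]
opening: 0.221
```

send_rows(fingers=[0,0,0], dp=[[0,0,-1],[0,0,-2],[0,0,-3]], turn=[[0,0,0],[0,0,0],[0,0,0]])

```text
time_s: 59.42
position: [0.6102, -0.1638, 0.1494]
tcp_rot: [[-0.005, 0.97, -0.242], [0.003, -0.242, -0.97], [-1.0, -0.006, -0.002]]
force: [-6.4, 2.3, 18.1]
opening: 0.22
```

send_rows(fingers=[0.2,0.5,0.5,0.5,0.5,0.5,0.5,0.5,0.5,0.5], dp=[[0,0,0.5],[0,0,0.5],[0,0,0.5],[0,0,15],[0,0,45],[0,0,80],[0,0,110],[0,15,115],[0,45,115],[5,80,115]], turn=[[0,0,0],[0,0,0],[0,0,0],[0,0,0],[0,0,0],[0,0,0],[0,0,0],[0,0,-0.05],[0,0,-0.1],[0,0,-0.15]])

```text
time_s: 60.25
position: [0.6163, -0.085, 0.2656]
tcp_rot: [[-0.001, 0.921, -0.39], [0.002, -0.39, -0.921], [-1.0, -0.001, -0.002]]
force: [0.5, 1.2, -1.2]
opening: 0.501
```

```bash
cat >> t.py <<'E'
def lth(P):
    d=(P-w(0,146,0))[:2]; k=w(-60,56,0)-w(0,146,0); th=-(np.arctan2(d[1],d[0])-np.arctan2(k[1],k[0])); return (th+np.pi)%(2*np.pi)-np.pi,np.hypot(*d)
E
python3 - <<'E'
from t import *
st()
p,_=left(0,1.86,w(-60,56,195),np.eye(3)); print(p)
for n in('top','side'):
    c=cap(n); blob(c,170,215,p,25); blob(c,160,215,w(-40,-16,0),18)
    m=cloud(c)*1000; q=m[(m[...,2]>190)&(m[...,2]<215)&(np.hypot(m[...,0]-p[0],m[...,1]-p[1])<25)]; print(np.round(q.mean(0),1),lth(q.mean(0)))
    q=m[(m[...,2]>160)&(m[...,2]<240)&(np.hypot(m[...,0]-w(-40,-16,0)[0],m[...,1]-w(-40,-16,0)[1])<12)]; print('knobz',len(q),np.percentile(q[:,2],[50,90]) if len(q) else '')
cv2.imwrite('pics/b26.png',cv2.resize(c['img'][190:350,190:380],None,fx=4,fy=3.6))
Rt=Rdown(-13.15-106.3); print(delta(rep([p[0],p[1],280],Rt),Rt))
E
```

```text
t 60.25 q [-18.2  26.2  77.8   0.1  76.1  94.7] p [616.3 -85.  265.6] F [ 0.5  1.2 -1.2] op 0.501
[635.29986928  81.39776345 195.        ]
blob 70 [635.4  80.7 201.7] [635.8  81.1 194.3]
blob 4 [ 606.5 -155.2  182.4] [ 606.7 -155.4  184.9]
[636.   81.3 204.2] (np.float64(1.865353259959834), np.float64(107.75764501863367))
knobz 4 [179.49010614 198.75547798]
blob 61 [638.7  81.4 196.4] [636.4  81.5 191.1]
blob 70 [ 611.9 -162.   190.3] [ 609.8 -162.7  184.3]
[637.4  81.2 202.6] (np.float64(1.8770774267799055), np.float64(107.0710480258631))
knobz 69 [193.20326871 204.68834653]
([19.2, 160.5, -8.7], [-0.007, -0.002, -0.123])
```

View pics/b26.png

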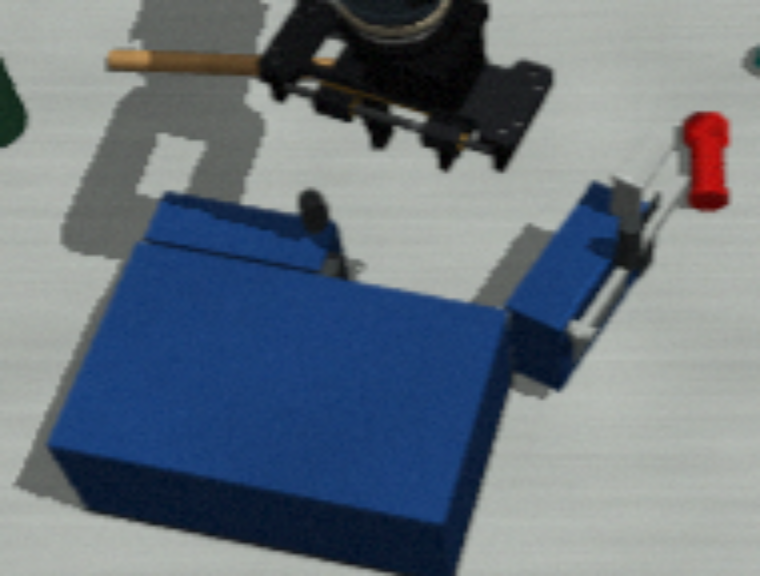

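send_rows(fingers=[0.6,0.6,0.6,0.6,0.6,0.6,0.6,0.6], dp=[[3,25,0],[7,60,0],[11,95,0],[15,128,0],[19,152,-3],[19.5,160.5,-8],[19.5,160.5,-8],[19.5,160.5,-8]], turn=[[0,0,-0.03],[0,0,-0.06],[0,0,-0.1],[0,0,-0.123],[-0.007,-0.002,-0.13],[-0.007,-0.002,-0.13],[-0.007,-0.002,-0.13],[-0.007,-0.002,-0.13]])

```text
time_s: 61.02
position: [0.6356, 0.0808, 0.2559]
tcp_rot: [[-0.001, 0.868, -0.497], [-0.001, -0.497, -0.868], [-1.0, -0.0, 0.002]]
force: [0.4, -0.4, 0.4]
opening: 0.598
```

Run:
```python
from t import *
st()
Rt=Rdown(-13.15-106.8); print(delta(rep([636,81.3,175],Rt),Rt))
```

```text
t 61.02 q [-2.700e+00  2.830e+01  7.570e+01 -1.000e-01  7.610e+01  1.171e+02] p [635.6  80.8 255.9] F [ 0.4 -0.4  0.4] op 0.598
([0.4, 0.5, -104.9], [0.001, -0.001, -0.003])
```

send_rows(fingers=[0.6,0.6,0.6,0.6,0.6,0,0,0,0,0], dp=[[0.4,0.5,-25],[0.4,0.5,-60],[0.4,0.5,-90],[0.4,0.5,-104],[0.4,0.5,-105],[0.4,0.5,-105],[0.4,0.5,-105],[0.4,0.5,-105],[0.4,0.5,-105],[0.4,0.5,-105]], turn=[[0,0,0],[0,0,0],[0,0,0],[0,0,0],[0,0,0],[0,0,0],[0,0,0],[0,0,0],[0,0,0],[0,0,0]])

```text
time_s: 61.85
position: [0.6369, 0.0812, 0.1524]
tcp_rot: [[0.002, 0.868, -0.497], [-0.002, -0.497, -0.868], [-1.0, 0.002, 0.0]]
force: [1.0, -0.2, -0.0]
opening: 0.306
```

send_rows(fingers=[0,0,0,0,0], dp=[[0,0,0],[0,0,0],[0,0,0],[0,0,0],[0,0,0]], turn=[[0,0,0],[0,0,0],[0,0,0],[0,0,0],[0,0,0]])

```text
time_s: 62.27
position: [0.6371, 0.0811, 0.1529]
tcp_rot: [[0.002, 0.868, -0.496], [-0.002, -0.496, -0.868], [-1.0, 0.003, 0.0]]
force: [-0.4, -1.8, 2.7]
opening: 0.222
```

Run:
```python
from t import *
st();P,A=PA(); th,r=lth(P); print(th,r)
rows([left(f,th,P,A,0,th) for f in (.06,.12,.18,.23)])
print('then'); rows([left(.23,t,P,A,0,th) for t in th-np.arange(1,7)*.1])
```

```text
t 62.27 q [-2.600e+00  3.430e+01  8.200e+01 -1.000e-01  6.350e+01  1.172e+02] p [637.1  81.1 152.9] F [-0.4 -1.8  2.7] op 0.222
1.8737373446110457 107.06284046834679
dp [[1.0, -0.6, 4.4], [2.3, -1.4, 8.7], [3.8, -2.2, 13.0], [5.2, -3.1, 16.4]]
turn [[0.03, 0.052, 0.0], [0.061, 0.103, -0.0], [0.091, 0.155, 0.0], [0.117, 0.198, -0.0]]
then
dp [[-3.9, -7.7, 16.4], [-12.5, -13.2, 16.4], [-20.5, -19.5, 16.4], [-27.9, -26.6, 16.4], [-34.5, -34.3, 16.4], [-40.3, -42.7, 16.4]]
turn [[0.107, 0.204, 0.1], [0.097, 0.209, 0.199], [0.086, 0.214, 0.299], [0.076, 0.219, 0.398], [0.065, 0.223, 0.498], [0.054, 0.227, 0.597]]
```

send_rows(fingers=[0,0,0,0,0,0,0,0,0,0], dp=[[1,-0.6,4.4],[2.3,-1.4,8.7],[3.8,-2.2,13],[5.2,-3.1,16.4],[-3.9,-7.7,16.4],[-12.5,-13.2,16.4],[-20.5,-19.5,16.4],[-27.9,-26.6,16.4],[-34.5,-34.3,16.4],[-40.3,-42.7,16.4]], turn=[[0.03,0.052,0],[0.061,0.103,0],[0.091,0.155,0],[0.117,0.198,0],[0.107,0.204,0.1],[0.097,0.209,0.199],[0.086,0.214,0.299],[0.076,0.219,0.398],[0.065,0.223,0.498],[0.054,0.227,0.597]])

```text
time_s: 63.1
position: [0.5973, 0.039, 0.1687]
tcp_rot: [[-0.223, 0.971, 0.085], [-0.015, 0.084, -0.996], [-0.975, -0.223, -0.004]]
force: [1.8, 1.2, -2.6]
opening: 0.225
```

Run:
```python
from t import *
st();P,A=PA(); z=A[:,2]; th=TH-np.arctan2(z[1],z[0]); print('th',th, 'phi', np.arccos(-A[2,0]))
rows([left(.23,t,P,A,.23,th) for t in th-np.arange(1,11)*.1])
```

```text
t 63.1 q [-5.8 36.2 76.8 -2.2 79.7 80. ] p [597.3  39.  168.7] F [ 1.8  1.2 -2.6] op 0.225
th 1.2563513590143263 phi 0.22506699285418175
dp [[-5.0, -8.9, -0.0], [-9.1, -18.3, -0.0], [-12.2, -28.0, -0.0], [-14.3, -38.0, -0.0], [-15.5, -48.1, -0.0], [-15.6, -58.3, -0.0], [-14.7, -68.5, -0.0], [-12.8, -78.5, -0.0], [-9.9, -88.3, -0.0], [-6.0, -97.7, -0.0]]
turn [[-0.0, 0.0, 0.1], [0.0, -0.0, 0.2], [0.0, 0.0, 0.3], [-0.0, -0.0, 0.4], [0.0, 0.0, 0.5], [0.0, -0.0, 0.6], [-0.0, -0.0, 0.7], [-0.0, -0.0, 0.8], [0.0, -0.0, 0.9], [-0.0, -0.0, 1.0]]
```

send_rows(fingers=[0,0,0,0,0,0,0,0,0,0], dp=[[-5,-8.9,0],[-9.1,-18.3,0],[-12.2,-28,0],[-14.3,-38,0],[-15.5,-48.1,0],[-15.6,-58.3,0],[-14.7,-68.5,0],[-12.8,-78.5,0],[-9.9,-88.3,0],[-6,-97.7,0]], turn=[[0,0,0.1],[0,0,0.2],[0,0,0.3],[0,0,0.4],[0,0,0.5],[0,0,0.6],[0,0,0.7],[0,0,0.8],[0,0,0.9],[0,0,1.0]])

```text
time_s: 63.93
position: [0.5915, -0.0585, 0.1683]
tcp_rot: [[-0.107, 0.451, 0.886], [-0.195, 0.864, -0.463], [-0.975, -0.222, -0.004]]
force: [1.9, 0.3, -0.5]
opening: 0.218
```

Run:
```python
from t import *
st();P,A=PA(); z=A[:,2]; th=TH-np.arctan2(z[1],z[0]); print('th',th, 'phi', np.arccos(-A[2,0]))
c=cap('top'); cv2.imwrite('pics/a27.png',cv2.resize(c['img'][90:310,230:480],None,fx=3,fy=2.7))
Pt,_=left(.0,0.,P,A,.225,th); print('post if shut', cabp(Pt))
rows([left(.235,t,P,A,.225,th) for t in (.2,.15,.1,.05,.02,0.,-.01)])
```

```text
t 63.93 q [ -9.7  32.8  83.9 -13.1  68.1  23.3] p [591.5 -58.5 168.3] F [ 1.9  0.3 -0.5] op 0.218
th 0.2523430780245446 phi 0.22388048230351182
post if shut [-61.7  59.3 152.8]
dp [[1.5, -2.8, 0.4], [4.0, -7.2, 0.4], [6.7, -11.5, 0.4], [9.6, -15.7, 0.4], [11.5, -18.1, 0.4], [12.7, -19.7, 0.4], [13.4, -20.5, 0.4]]
turn [[-0.007, 0.006, 0.049], [-0.007, 0.006, 0.099], [-0.008, 0.006, 0.149], [-0.008, 0.006, 0.199], [-0.008, 0.006, 0.229], [-0.008, 0.006, 0.249], [-0.008, 0.006, 0.259]]
```

View pics/a27.png

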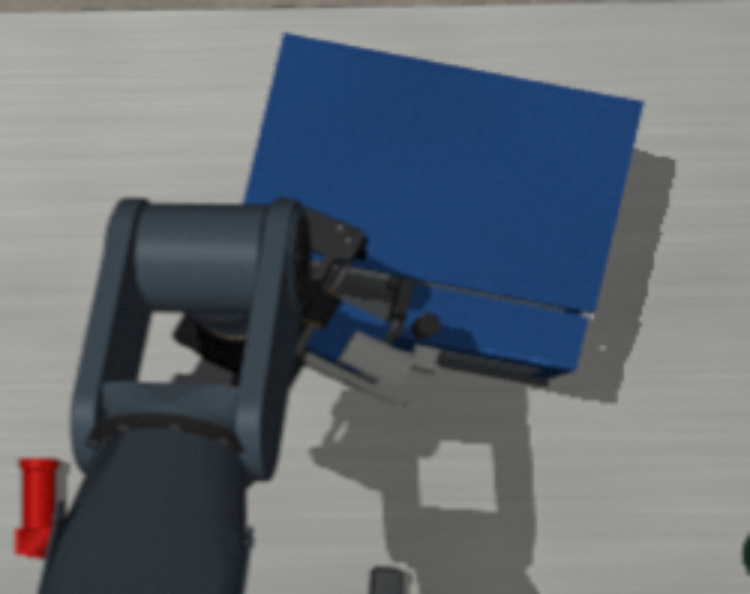

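send_rows(fingers=[0,0,0,0,0,0,0,0,0], dp=[[0,0,0.5],[1.5,-2.8,0.5],[4,-7.2,0.5],[6.7,-11.5,0.5],[9.6,-15.7,0.5],[11.5,-18.1,0.5],[12.7,-19.7,0.5],[13.4,-20.5,0.5],[13.4,-20.5,0.5]], turn=[[-0.007,0.006,0],[-0.007,0.006,0.049],[-0.007,0.006,0.099],[-0.008,0.006,0.149],[-0.008,0.006,0.199],[-0.008,0.006,0.229],[-0.008,0.006,0.249],[-0.008,0.006,0.255],[-0.008,0.006,0.255]])

```text
time_s: 64.73
position: [0.606, -0.0805, 0.1691]
tcp_rot: [[-0.056, 0.216, 0.975], [-0.225, 0.949, -0.223], [-0.973, -0.232, -0.005]]
force: [0.2, -0.7, 0.5]
opening: 0.223
```

Run:
```python
from t import *
st();P,A=PA(); z=A[:,2]; th=TH-np.arctan2(z[1],z[0]); print('th',th, 'phi', np.arccos(-A[2,0]),cabp(P))
c=cap('top'); cv2.imwrite('pics/a28.png',cv2.resize(c['img'][90:310,230:480],None,fx=3,fy=2.7))
X=cloud(c)*1000; hsv=cv2.cvtColor(c['img'],cv2.COLOR_BGR2HSV)
for lo,hi,nm in((200,225,'ear'),):
    d=X-O; m=(X[...,2]>lo)&(X[...,2]<hi)&(abs(d@CY)<40)&(d@CX<0)&(d@CX>-100); q=X[m]; 
    if len(q): print(nm,len(q),cabp(q.mean(0)))
```

```text
t 64.73 q [-10.8  32.6  84.3 -14.8  64.6   8.6] p [606.  -80.5 169.1] F [ 0.2 -0.7  0.5] op 0.223
th -0.005011306551374772 phi 0.23405350953344323 [-60.8  64.9 169.1]
ear 275 [-41.    0.7 211.7]
```

View pics/a28.png

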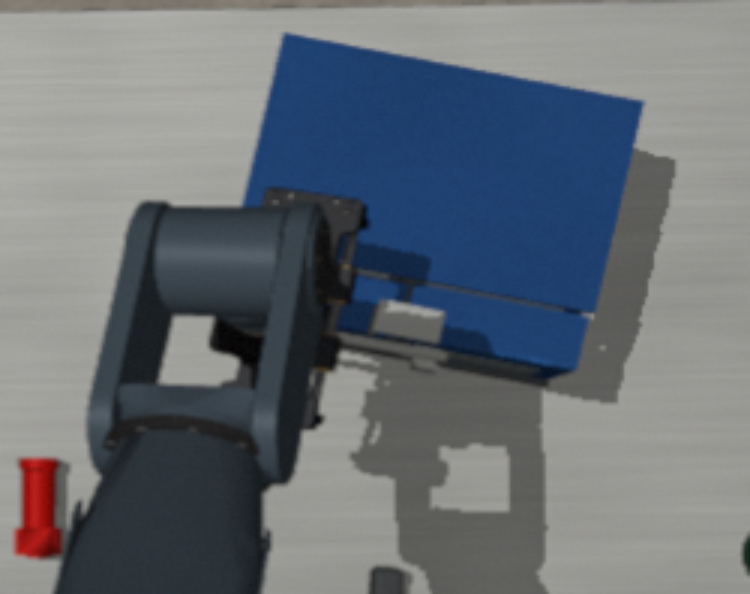

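The door is nearly shut, with the ear over the knob. I'll press it home gently.

send_rows(fingers=[0,0,0,0,0], dp=[[1,-0.2,0],[2,-0.5,0],[3,-0.7,0],[4,-0.9,0],[4,-0.9,0]], turn=[[0,0,0],[0,0,0],[0,0,0],[0,0,0],[0,0,0]])

```text
time_s: 65.2
position: [0.6069, -0.0817, 0.1689]
tcp_rot: [[-0.063, 0.214, 0.975], [-0.226, 0.948, -0.223], [-0.972, -0.234, -0.011]]
force: [-6.9, -1.8, 4.7]
opening: 0.217
```

Run:
```python
from t import *
st();P,A=PA(); z=A[:,2]; th=TH-np.arctan2(z[1],z[0]); print('th',th, 'phi', np.arccos(-A[2,0]),cabp(P))
c=cap('top'); X=cloud(c)*1000; d=X-O; m=(X[...,2]>200)&(X[...,2]<225)&(abs(d@CY)<40)&(d@CX<0)&(d@CX>-100); q=X[m]; print(len(q),cabp(q.mean(0)))
rows([left(f,0,P,A,.235,0) for f in (.18,.12,.06,0,-.01)])
```

```text
t 65.2 q [-10.8  32.9  83.8 -14.9  65.2   8.5] p [606.9 -81.7 168.9] F [-6.9 -1.8  4.7] op 0.217
th -0.004528872647671683 phi 0.23694900571182198 [-59.7  63.8 168.9]
274 [-3.880e+01  2.000e-01  2.117e+02]
dp [[-0.4, -1.7, -3.8], [-0.8, -3.3, -8.0], [-1.1, -4.7, -12.2], [-1.4, -5.9, -16.6], [-1.4, -6.0, -17.3]]
turn [[0.054, -0.012, 0.0], [0.112, -0.026, 0.0], [0.17, -0.04, 0.0], [0.229, -0.053, 0.0], [0.239, -0.055, 0.0]]
```

send_rows(fingers=[0,0,0,0,0,0,0,0], dp=[[1.5,-1.2,-1.8],[1,-2,-3.8],[0.8,-2.8,-6],[0.6,-3.6,-8],[0.3,-5,-12.2],[0,-6.2,-16.6],[0,-6.3,-17.3],[0,-6.3,-17.5]], turn=[[0.027,-0.006,0],[0.054,-0.012,0],[0.083,-0.02,0],[0.112,-0.026,0],[0.17,-0.04,0],[0.229,-0.053,0],[0.235,-0.055,0],[0.235,-0.055,0]])

```text
time_s: 65.92
position: [0.6055, -0.087, 0.1527]
tcp_rot: [[-0.01, 0.223, 0.975], [0.011, 0.975, -0.223], [-1.0, 0.008, -0.013]]
force: [-5.6, 2.8, 11.3]
opening: 0.222
```

Run:
```python
from t import *
st();P,A=PA(); z=A[:,2]; print('phi', np.arccos(-A[2,0]),cabp(P))
c=cap('top'); X=cloud(c)*1000; d=X-O; m=(X[...,2]>200)&(X[...,2]<225)&(abs(d@CY)<40)&(d@CX<0)&(d@CX>-100); q=X[m]; print(len(q),cabp(q.mean(0)))
```

```text
t 65.92 q [-18.8  32.5  86.    0.4  62.3  -6.2] p [605.5 -87.  152.7] F [-5.6  2.8 11.3] op 0.222
phi 0.014994998670387782 [-59.8  58.4 152.7]
0 [nan nan nan]<stdin>:3: RuntimeWarning: Mean of empty slice.
  ret = um.true_divide(
```

send_rows(fingers=[0.2,0.5,0.6,0.6,0.6,0.6,0.6,0.6,0.6,0.6], dp=[[0,0,0.5],[0,0,0.5],[0,0,0.5],[0,0,1],[0,0,20],[0,0,55],[-10,0,95],[-40,15,125],[-75,30,140],[-110,50,150]], turn=[[0,0,0],[0,0,0],[0,0,0],[0,0,0],[0,0,0],[0,0,0],[0,0,0],[0,0,0],[0,0,0],[0,0,0]])

```text
time_s: 66.8
position: [0.4983, -0.0388, 0.3045]
tcp_rot: [[-0.005, 0.223, 0.975], [0.008, 0.975, -0.223], [-1.0, 0.006, -0.007]]
force: [0.9, 0.7, 1.4]
opening: 0.595
```

send_rows(fingers=[0.6,0.6,0.6,0.6,0.6,0.6,0.6,0.6], dp=[[0,30,0],[0,65,0],[0,100,0],[0,140,0],[0,180,0],[0,220,0],[0,255,0],[0,270,0]], turn=[[0,0,0],[0,0,0],[0,0,0],[0,0,0],[0,0,0],[0,0,0],[0,0,0],[0,0,0]])

```text
time_s: 67.47
position: [0.498, 0.2356, 0.3045]
tcp_rot: [[-0.005, 0.219, 0.976], [0.01, 0.976, -0.219], [-1.0, 0.009, -0.007]]
force: [0.3, -0.1, -0.3]
opening: 0.603
```

Run:
```python
from t import *
st()
for n,bx in(('top',(290,90,460,250)),('side',(190,230,340,350))):
    c=cap(n,'fin_%s.png'%n); x0,y0,x1,y1=bx; cv2.imwrite('pics/zf_%s.png'%n,cv2.resize(c['img'][y0:y1,x0:x1],None,fx=4.5,fy=3.75 if n=='top' else 4.5))
    X=cloud(c)*1000; d=X-O; a=d@CX;b=d@CY;z=X[...,2]
    for nm,m in(('ear',(z>190)&(z<225)&(b>-35)&(b<32)&(a<-5)&(a>-75)),('post',(z>170)&(z<215)&(b>40)&(b<75)&(a<-35)&(a>-85)),('bar',(z>125)&(z<150)&(a<-53)&(a>-66)&(b>-60)&(b<125))):
        q=X[m]
        if len(q): print(n,nm,len(q),cabp(np.median(q,0)),np.percentile(b[m],[2,98]).round(),np.percentile(z[m],[5,95]).round())
    hsv=cv2.cvtColor(c['img'],cv2.COLOR_BGR2HSV); m=(abs(z-152)<8)&(hsv[...,0]>100)&(hsv[...,0]<130)&(hsv[...,1]>120)&(X[...,1]>-450)&(X[...,1]<150)
    nn,l,s_,ce=cv2.connectedComponentsWithStats(m.astype(np.uint8))
    for i in range(1,nn):
        if s_[i,4]>300: r=cv2.minAreaRect(X[l==i][:,:2].astype(np.float32)); print(s_[i,4],[cabp([*p,152])[:2].tolist() for p in cv2.boxPoints(r)])
fitlist(c)
```

```text
t 67.47 q [13.3 18.1 84.7  0.6 77.3 25.8] p [498.  235.6 304.5] F [ 0.3 -0.1 -0.3] op 0.603
top ear 274 [-38.6   1.3 211.5] [-25.  26.] [206. 216.]
top post 68 [-59.4  56.6 203.3] [48. 65.] [183. 209.]
top bar 232 [-59.1  31.1 141.4] [-40. 122.] [133. 147.]
9565 [[4.4, -149.2], [200.3, -149.3], [200.4, 149.4], [4.4, 149.5]]
1019 [[-48.5, 1.8], [1.6, 2.0], [1.1, 146.0], [-48.9, 145.9]]
1011 [[-49.2, -144.1], [0.6, -144.2], [1.0, -1.3], [-48.7, -1.1]]
side ear 168 [-38.7   1.4 211.9] [-25.  26.] [196. 217.]
side post 65 [-55.2  58.8 200.4] [48. 66.] [174. 208.]
side bar 73 [-61.   72.3 143. ] [-40. 122.] [139. 148.]
7286 [[-54.0, -148.9], [200.5, -149.4], [201.0, 150.9], [-53.4, 151.4]]
```

View pics/zf_top.png

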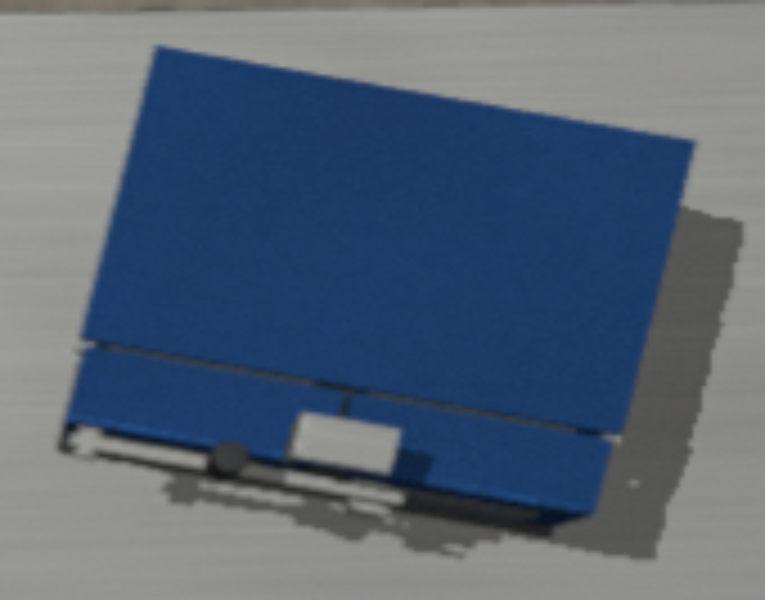

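View pics/fin_top.png

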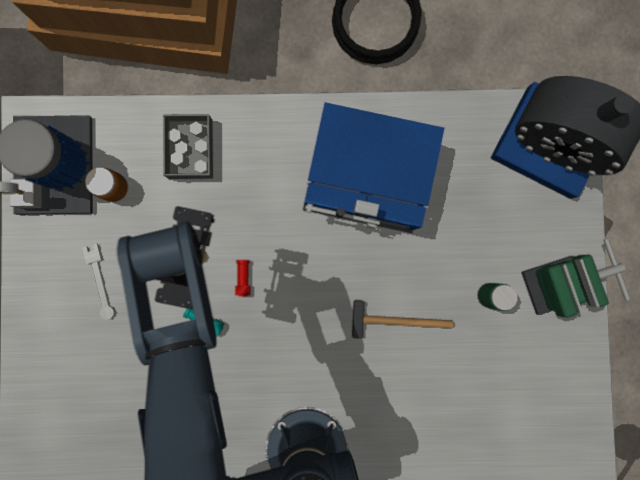

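The final view matches the start view: both doors are flush, the bar is level with its tip behind the keeper, and the ear is over the knob. The bystanders I can see are unmoved.

```bash
python3 -c "
from rig import bot
print(bot.hand_in())"
```

```text
the job is handed in; nothing more can be done
None
```

The job is done and handed in at about 67 s of the 210 s allowed. The fittings are in the tray, and the cupboard is shut, bolted and latched. Handing in gives no verdict, so this rests on my own checks.

**What I did**
- I opened the latched left door to about 1.86 rad. Then I raised the bolt, opened the right door to about 1.86 rad, and pulled the tray out to its stop.
- The three fittings on the bench (one of 96 mm, two of 106 mm) now lie side by side on the tray floor, about 52 mm apart.
- I pushed the tray in to its stop, shut the right door and lowered the bolt 30 mm to its stop while the left door was still open. Then I shut the left door and dropped the latch.

**Last checks**
- **Doors:** the top view puts both within about 1 mm of shut.
- **Latch and bolt:** the latch bar is level and the post is back where it started. The ear is over the lowered knob, and the knob top was at about 202 mm before the left door closed.
- **Bench:** no grey fittings are left on it. The red look-alike, spanner, hammer and oil can look unmoved. The arm hid the sleeve completely and the turquoise look-alike partly in the last top view, but I never touched either.

**What disagreed or failed**
- **Tool length:** the real finger ends are about 24 mm short of the reported TCP, which I confirmed by touching the bench. I corrected for this from then on.
- **Missed grasp and pushes:** before I found that, one grasp of the 96 mm fitting closed above it. One of two pushes, made to clear the open door, shifted it by only about 20 mm; the other did not touch it.
- **After closing:** the fittings could not be seen once the tray was in. I last saw them lying apart just before I pushed it.

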